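Put the washed combs away in the comb block

TASK

The washed combs on the drying stand are dry: lift each one off its hook and put it away in the bamboo comb block, sliding it teeth first, all the way down, into a slot of its own that is cut to its width - wide combs in the wide slots, slim combs in the slim ones. Leave the block upright and do not disturb the other things on the dresser.

Things in the scene. Friction and masses are not known exactly. Their poses are not given: they have to be found in the camera images.
- wide_a: Wide purple plastic pick comb, 58 mm wide. Origin: middle of the tooth tips; +z up the comb, y across its width, x through it. Flat blade z 0-90, 7 mm thick, lowest 12 mm thinned to 4.5 mm and 10 mm narrower; flat handle z 90-135, 34 mm wide, 9 thick; round eye centred at z 148, outer 36, hole 25 mm; length 166 mm, 50 g. Hangs tips down by the eye on a hook. None if absent.
- wide_b: Wide purple plastic pick comb, 58 mm wide. Origin: middle of the tooth tips; +z up the comb, y across its width, x through it. Flat blade z 0-90, 7 mm thick, lowest 12 mm thinned to 4.5 mm and 10 mm narrower; flat handle z 90-135, 34 mm wide, 9 thick; round eye centred at z 148, outer 36, hole 25 mm; length 166 mm, 50 g. Hangs tips down by the eye on a hook. None if absent.
- wide_c: Wide purple plastic pick comb, 58 mm wide. Origin: middle of the tooth tips; +z up the comb, y across its width, x through it. Flat blade z 0-90, 7 mm thick, lowest 12 mm thinned to 4.5 mm and 10 mm narrower; flat handle z 90-135, 34 mm wide, 9 thick; round eye centred at z 148, outer 36, hole 25 mm; length 166 mm, 50 g. Hangs tips down by the eye on a hook. None if absent.
- slim_a: Slim purple plastic pick comb, 36 mm wide. Origin: middle of the tooth tips; +z up the comb, y across its width, x through it. Flat blade z 0-90, 7 mm thick, lowest 12 mm thinned to 4.5 mm and 10 mm narrower; flat handle z 90-135, 34 mm wide, 9 thick; round eye centred at z 148, outer 36, hole 25 mm; length 166 mm, 50 g. Hangs tips down by the eye on a hook. None if absent.
- slim_b: Slim purple plastic pick comb, 36 mm wide. Origin: middle of the tooth tips; +z up the comb, y across its width, x through it. Flat blade z 0-90, 7 mm thick, lowest 12 mm thinned to 4.5 mm and 10 mm narrower; flat handle z 90-135, 34 mm wide, 9 thick; round eye centred at z 148, outer 36, hole 25 mm; length 166 mm, 50 g. Hangs tips down by the eye on a hook. None if absent.
- block: Loose bamboo comb block 220 (x) x 92 (y) x 75 mm, about 0.9 kg; origin: centre of its underside, z up. Five slots in its top in a row along x, 46 mm apart: wide, slim, wide, slim, wide; each 13 mm across (x), 65 mm deep (floor 10 mm above the underside); wide ones 66 mm long (y), slim ones 44 mm.
- wide_slot1 (a point): Centre of the floor of the wide slot at x = -92 mm of the block; axes as the block's; its mouth is 65 mm above it.
- slim_slot1 (a point): Centre of the floor of the slim slot at x = -46 mm of the block; axes as the block's; its mouth is 65 mm above it.
- wide_slot2 (a point): Centre of the floor of the wide slot at x = 0 mm of the block; axes as the block's; its mouth is 65 mm above it.
- slim_slot2 (a point): Centre of the floor of the slim slot at x = 46 mm of the block; axes as the block's; its mouth is 65 mm above it.
- wide_slot3 (a point): Centre of the floor of the wide slot at x = 92 mm of the block; axes as the block's; its mouth is 65 mm above it.
- stand: Fixed drying stand, foot 100 x 440 x 14 mm (origin: centre of underside); posts at y +-205; 10 mm rail along y at x 0, axis 193 mm up. Five 5.5 mm wire hooks point to -x at y -152, -76, 0, 76, 152; each dips to 190 mm up at x -27, where the comb hangs, its tip turned up 8 mm at x -46. To free a comb lift it 13 mm, then draw it to -x by 35 mm or more.
- pillbox: Closed stainless steel pillbox, 85 x 60 x 22 mm, bystander; origin = centre of its underside.
- candleholder: Round empty concrete candleholder, 90 mm diameter, 35 mm high, bystander; origin = centre of its underside.
- cactus: Small ceramic cactus figure in a pot, 64 mm diameter, arms 92 mm across, 92 mm high, bystander; origin = centre of its underside.
- turntable: Bamboo turntable tray, 260 mm diameter, 22 mm high, with three glass jars standing on it (up to 108 mm high in all), bystander, does not move; origin = centre of its underside.
There are look-alikes about, which are no part of the job. What is shaped like the slim_b but green is not meant.

How it is judged:
By the outcome, as a careful person would: the job done as asked, in the order asked, and still so for the second after the job is handed in, with the robot touching nothing.
Of wide_a, wide_b, wide_c, slim_a, slim_b only 3 to 5 are there at a start; the rules pass over those that are not, and their reading is None.
At some moment in a run one of block may be knocked a few centimetres aside while the robot is not near it.
Once in a run the grip may slacken for a moment while it holds something.
It also fails if it takes over 210 s, if anything falls off the work surface, if the arm or the gripper's body presses on something with over 40 N, if the wrist force passes 120 N, or if a joint passes its speed limit or range.

ROBOT

A 6-joint arm with a two-finger parallel gripper is mounted at the origin on the work surface. World frame = base frame: x ahead of the robot, y to its left, z up, the work surface at z = 0. Lengths are in m, angles in rad, forces in N, time in s.
With the tool pointing down it reaches from about 0.35 to 0.975 m from the base axis. Payload 4.9 kg.
Tool frame: the origin (TCP) lies midway between the tips of the shut fingers; the grasp point (between the pads) lies 19 mm behind it; x points along the fingers, y is the direction in which the jaws open and shut, and the axes are right-handed (so a half turn about x gives the same grasp; the last joint's range is limited). The gripper opens to 85 mm and grips with 20 to 120 N. Pads are 22 mm wide; open, the fingers measure 114 mm over their backs; the gripper's body (76 mm by 85 mm) begins 54 mm behind the grasp point. The pads swing forward as they close: fully open they stand 13 mm farther back than shut.
Start: joints at [-0.119, 0.053, 1.613, -0, 1.476, -0.119], TCP at [0.625, 0, 0.231] pointing down, gripper open.
Joint ranges: [-3.01, 3.01], [-1.01, 2.22], [0.06, 2.58], [-1.02, 4.17], [0.09, 2.62], [-3.14, 3.14]. Speed limits (rad/s): [2.57, 2.57, 3.14, 3.14, 3.14, 3.14].

INTERFACE

Orientations are given as a rotation vector (axis times angle).
In Python, from station import ctrl gives the robot as it stands.
- The arm moves only by the shell command python3 -m handwheel 'ROWS' [FORCE]. ROWS is JSON, a list of rows, each a list of 3 entries, a list of its own where there are three numbers: the finger opening in m, from 0 to 0.0854, then the shift along the tool's x, y, z in m, then the turn, a rotation vector about the tool's x, y, z in degrees. In form: [[claw, [dx, dy, dz], [ax, ay, az]], ...]. A call has 1 to 10 rows; each row shifts and turns the commanded pose from where the row before left it, along the tool's axes as they then stand; what a row does not reach is not made up. A row lasts 1/12 s, in which the tool goes at most 41.7 mm and 7.16 degrees, less where a joint would pass 70% of its speed; a pose out of reach is approached as far as the arm can. A call with a gripper value outside its range is refused whole. The fingers move at their own pace and stop on an object; FORCE is the grip in N (left out, the last holds). Time passes only in rows, so rows that do not move let the fingers close. It gives the time, the measured TCP pose, the force and the opening at its end, in the units of the state.
- ctrl.get_obs(): the state, without advancing time (a new reading comes with each control period).
- ctrl.get_image(name): name is "scene" or "side" or "wrist"; returns the picture (480x640x3 uint8, red, green, blue); there is no depth.
- ctrl.camera_params(name): a dict with "vertical_fov" (degrees; the focal length in pixels is half the picture's height over the tangent of half this angle, whatever the lens; pixels are square), "cx", "cy" (the principal point, pixels), "rvec" (rotation vector, rad) and "tvec" (3), from world to camera coordinates, as OpenCV has them; the wrist camera has in their place "T_tool_cam" (4x4, takes a point from camera to tool coordinates, whose origin is the TCP and whose axes are the tool frame's). Camera axes: x right, y down, z forward; pixel columns grow to the right and rows downward; lengths in m; the calibration is good to about 2 mm. A picture is of the moment at which its call begins: read the wrist's pose just before it. camera_params takes no time and is no camera call.
- ctrl.finish_job(): hands the job in, once; it reports no verdict.
Trained networks look in the newest picture that a camera, given by its name, has taken for a name from the list of things; names that differ only in an ending like _2 or _b are one class to them, and where a whole thing is asked for, a point or a joint stands for the part that bears it (a point fixed in the world has none). Each returns a list of dicts, best first, with "score" (0 to 1); they miss things now and then, are a little off and sometimes report something else, mostly with a low value. They report only what shows in the picture. A call takes as long as a camera call. They do not tell look-alikes from the thing itself.
- ctrl.look_for(thing, camera): "box" ([centre column, centre row, width, height] in pixels, round what is visible of it).
- ctrl.silhouettes(thing, camera): "mask" (480x640 bool, what is visible of it) and "box" ([centre column, centre row, width, height] in pixels, round what is visible of it).
- ctrl.tip_of(thing, camera): "centre" ([row, column] in pixels: a listed point, or the origin of a listed thing).
The state is a dict: "t": time; "q": joint angles; "dq": joint speeds; "effort": joint torques, N m; "tool_pos": TCP position; "tool_rot": TCP orientation; "contact_force": force on the tool from outside, world axes, zero at the start; "wrist_torque": the same for the moment, N m; "opening": finger opening in m.
Only numpy, scipy, OpenCV 4.12 (cv2) and the standard library are available. Lean on these libraries where they do the work, as an engineer would, in place of code of your own. Each camera call takes 0.05 s, during which the arm holds its last target.

## Working session

There is one attempt and no reset: what is moved stays moved. The work goes in short steps, Python scripts to look and compute and a shell command to move; the robot and the scene stay as the last step left them, time stands still between calls to the robot, and variables do not carry over. Pictures are saved under pics/ and viewed, and the job is handed in when it is done.

```bash
mkdir -p pics; ls
cat > h.py <<'E'
import numpy as np, cv2
from station import ctrl
from scipy.spatial.transform import Rotation as R
def K(name):
    p=ctrl.camera_params(name); f=240/np.tan(np.radians(p['vertical_fov'])/2)
    return f,p['cx'],p['cy'],p
def pose(name,obs=None):
    f,cx,cy,p=K(name)
    if 'rvec' in p:
        Rm=R.from_rotvec(np.ravel(p['rvec'])).as_matrix(); t=np.ravel(p['tvec'])
        return Rm.T,-Rm.T@t
    o=obs or ctrl.get_obs()
    T=np.eye(4);T[:3,:3]=R.from_rotvec(o['tool_rot']).as_matrix();T[:3,3]=o['tool_pos']
    T=T@np.array(p['T_tool_cam']); return T[:3,:3],T[:3,3]
def ray(name,u,v,obs=None):
    f,cx,cy,p=K(name); Rm,c=pose(name,obs)
    d=Rm@np.array([(u-cx)/f,(v-cy)/f,1]); return c,d
def on(name,u,v,axis,val,obs=None):
    c,d=ray(name,u,v,obs); return c+d*(val-c[axis])/d[axis]
def proj(name,P,obs=None):
    f,cx,cy,p=K(name); Rm,c=pose(name,obs); q=Rm.T@(np.array(P)-c)
    return np.array([cx+f*q[0]/q[2],cy+f*q[1]/q[2]])
def tri(obsl):
    A=np.zeros((3,3));b=np.zeros(3)
    for c,d in obsl:
        d=d/np.linalg.norm(d);M=np.eye(3)-np.outer(d,d);A+=M;b+=M@c
    return np.linalg.solve(A,b)
def save(name,fn):
    im=ctrl.get_image(name); cv2.imwrite('pics/'+fn,im[:,:,::-1]); return im
E
python3 - <<'E'
from h import *
np.set_printoptions(precision=4,suppress=True)
print(ctrl.get_obs())
for n in ['scene','side','wrist']:
    save(n,n+'0.png'); print(n,ctrl.camera_params(n))
    if n!='wrist': print(pose(n))
E
```

```text
pics
{'t': 0.0, 'q': array([-0.119 ,  0.0534,  1.6143,  0.    ,  1.476 , -0.119 ]), 'dq': array([-0.0003, -0.0008,  0.0003,  0.0016, -0.0008,  0.0005]), 'effort': array([  0.0003, -39.367 , -37.0176,  -0.0002,   0.0069,  -0.    ]), 'tool_pos': array([0.6244, 0.0001, 0.23  ]), 'tool_rot': array([ 1.2085,  1.2109, -1.2106]), 'contact_force': array([ 0.838 ,  0.5671, -0.9083]), 'wrist_torque': array([-0.015 ,  0.0329, -0.0067]), 'opening': 0.08509236554476617}
scene {'vertical_fov': 55.513404191342005, 'cx': 316.46733920013503, 'cy': 237.93721244191195, 'rvec': array([ 2.1262,  0.5756, -0.2636]), 'tvec': array([-0.4914, -0.0836,  1.5044])}
(array([[ 0.8694,  0.304 , -0.3895],
       [ 0.4935, -0.4954,  0.7149],
       [ 0.0244, -0.8138, -0.5807]]), array([ 1.0386, -0.8745,  0.8176]))
side {'vertical_fov': 49.073047596200524, 'cx': 310.62490571832944, 'cy': 240.70149210162054, 'rvec': array([ 0.4544, -2.7778,  1.1264]), 'tvec': array([0.5254, 0.1137, 1.4108])}
(array([[-0.9492, -0.2331,  0.2115],
       [-0.3146,  0.6799, -0.6624],
       [ 0.0106, -0.6952, -0.7187]]), array([0.2269, 1.0224, 1.0875]))
wrist {'vertical_fov': 66.54834760663915, 'cx': 320.0664949005815, 'cy': 242.5255674344901, 'T_tool_cam': array([[ 0.0009, -0.2797,  0.9601, -0.1425],
       [ 1.    , -0.    , -0.001 ,  0.0002],
       [ 0.0003,  0.9601,  0.2797, -0.0713],
       [ 0.    ,  0.    ,  0.    ,  1.    ]])}
```

View pics/scene0.png

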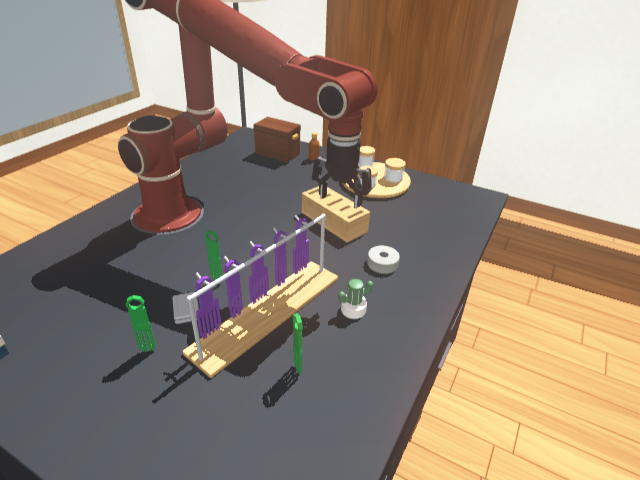

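View pics/side0.png

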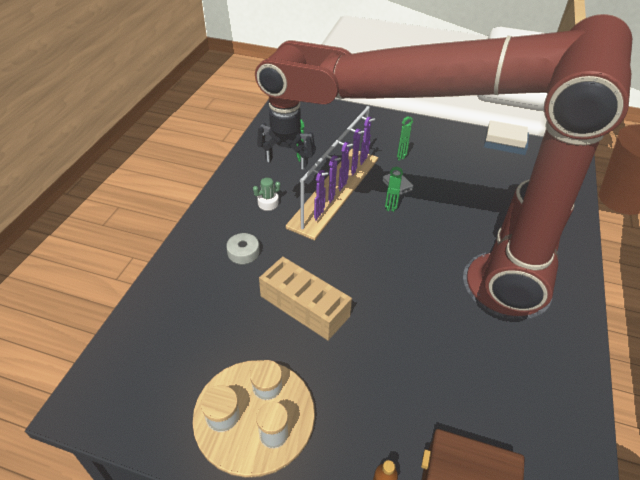

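View pics/wrist0.png

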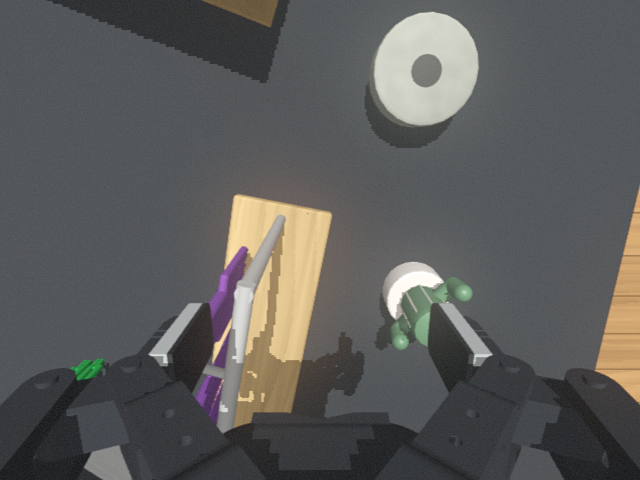

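The scene picture shows five purple combs on the stand at columns of about 207, 233, 258, 281 and 301. There are green look-alikes at (213,255), (140,325) and (297,345), and the block is at (335,212). Next I'll measure positions.

Run:
```python
from h import *
np.set_printoptions(precision=4,suppress=True)
import pickle
res={}
for n in ['scene','side']:
    ctrl.get_image(n)
    for th in ['wide_slot1','slim_slot1','wide_slot2','slim_slot2','wide_slot3','block','stand','wide_a','slim_a','cactus','candleholder','pillbox','turntable']:
        if th in('slim_slot2','wide_slot2','wide_slot3'): continue
        r=ctrl.tip_of(th,n); print(n,th,[(np.round(d['centre']),round(d['score'],2)) for d in r])
    for th in ['block','stand','wide_a','slim_a']:
        r=ctrl.silhouettes(th,n); res[n,th]=r; print(n,th,[(np.round(d['box']),round(d['score'],2),d['mask'].sum()) for d in r])
pickle.dump(res,open('res.pkl','wb'))
print(ctrl.get_obs()['t'])
```

```text
scene wide_slot1 [(array([221., 331.]), 0.83), (array([206., 317.]), 0.78), (array([228., 350.]), 0.64), (array([294., 262.]), 0.54)]
scene slim_slot1 [(array([224., 344.]), 0.95), (array([216., 323.]), 0.58), (array([310., 269.]), 0.29)]
scene block [(array([224., 335.]), 0.89), (array([228., 354.]), 0.34)]
scene stand [(array([310., 268.]), 0.85)]
scene wide_a [(array([270., 298.]), 0.93), (array([331., 211.]), 0.92), (array([301., 261.]), 0.9)]
scene slim_a [(array([284., 218.]), 0.88), (array([286., 281.]), 0.83), (array([313., 237.]), 0.78), (array([352., 146.]), 0.68)]
scene cactus [(array([310., 349.]), 0.85)]
scene candleholder [(array([264., 381.]), 0.93)]
scene pillbox [(array([308., 186.]), 0.74)]
scene turntable [(array([179., 376.]), 0.93), (array([311., 354.]), 0.63), (array([314., 239.]), 0.56)]
scene block [(array([336., 215.,  68.,  52.]), 0.87, np.int64(2112))]
scene stand [(array([263., 296., 154., 166.]), 0.74, np.int64(7215)), (array([236., 287.,  14.,  58.]), 0.69, np.int64(626)), (array([378., 171.,  66.,  49.]), 0.61, np.int64(1715))]
scene wide_a [(array([209
[... 1513 characters left out ...]
array([252., 417., 124., 116.]), 0.58, np.int64(10978))]
side wide_a [(array([320., 193.,  10.,  48.]), 0.97, np.int64(381)), (array([343., 167.,   9.,  47.]), 0.73, np.int64(342)), (array([365., 143.,  13.,  48.]), 0.69, np.int64(305)), (array([239., 250.,  35.,  28.]), 0.17, np.int64(869))]
side slim_a [(array([403., 141.,  18.,  42.]), 0.91, np.int64(351)), (array([394., 189.,  11.,  43.]), 0.8, np.int64(266)), (array([330., 183.,   7.,  50.]), 0.77, np.int64(331)), (array([356., 154.,   8.,  40.]), 0.7, np.int64(240)), (array([306., 298.,  88.,  81.]), 0.7, np.int64(4247)), (array([342., 167.,  10.,  50.]), 0.41, np.int64(342)), (array([300., 142.,   8.,  41.]), 0.37, np.int64(17))]
1.65
```

The wide combs are on hooks 1, 3 and 5 and the slim ones on 2 and 4. Now I'll fit the block and stand poses.

```bash
cat >> h.py <<'E'
from scipy.optimize import minimize
def boxpts(x,y,yaw,dx,dy,z0,z1):
    c,s=np.cos(yaw),np.sin(yaw)
    return [[x+c*a-s*b,y+s*a+c*b,z] for a in(-dx/2,dx/2) for b in(-dy/2,dy/2) for z in(z0,z1)]
def fitbox(masks,x0,dims,obs=None):
    # masks: list of (cam, mask) ; soft: antialiased hull
    sh=3
    def cost(p):
        t=0
        for n,m in masks:
            P=np.array([proj(n,q,obs) for q in boxpts(*p,*dims)],np.float32)
            h=cv2.convexHull(P); im=np.zeros((480*4,640*4),np.uint8)
            cv2.fillConvexPoly(im,np.round(h*4*16).astype(np.int32),1,shift=4)
            i=cv2.resize(im*255,(640,480),interpolation=cv2.INTER_AREA)/255.
            t+=1-(np.minimum(i,m)).sum()/np.maximum(i,m).sum()
        return t
    best=None
    for dy in (0,.15,-.15):
        r=minimize(cost,[x0[0],x0[1],x0[2]+dy],method='Nelder-Mead',options=dict(initial_simplex=np.array([[x0[0],x0[1],x0[2]+dy]]*4)+np.vstack([np.zeros(3),np.diag([.01,.01,.1])]),xatol=1e-4,fatol=1e-4))
        if best is None or r.fun<best.fun: best=r
    return best.x,best.fun
E
python3 - <<'E'
from h import *
import pickle
np.set_printoptions(precision=4,suppress=True)
res=pickle.load(open('res.pkl','rb'))
m1=res['scene','block'][0]['mask'];m2=res['side','block'][1]['mask']
# slot floor tips
for s,(a,b) in {'end1':((317,206),(333,322)),'mid':((331,221),(303,305)),'end2':((350,228),(276,283)),'sl':((344,224),(292,295)),'sl2':((323,216),(318,310))}.items():
    print(s,tri([ray('scene',*a),ray('side',*b)]))
print('stand foot',tri([ray('scene',268,310),ray('side',334,192)]))
for x in [(268,310)]: print(on('scene',*x,2,0), on('side',334,192,2,0),on('side',330,202,2,0))
print(on('scene',335,224,2,0),on('side',304,309,2,0))
for ms in ([('side',m2)],[('scene',m1)],[('scene',m1),('side',m2)]): print(fitbox(ms,[0.56,0.19,0],(.22,.092,0,.075)))
for n,a in(('scene',(170,280,190,110)),('side',(280,410,95,245)),('side',(245,365,245,345)),('scene',(280,400,140,250))):
    im=cv2.imread(f'pics/{n}0.png')
    u0,u1,v0,v1=a
    if v1<v0:v0,v1=190,375
    c=cv2.resize(im[v0:v1,u0:u1],None,fx=4 if n=='side' else 4,fy=4,interpolation=cv2.INTER_CUBIC)[:600]
    cv2.imwrite(f'pics/z_{n}_{u0}.png',c)
E
```

```text
end1 [0.4051 0.28   0.0113]
mid [ 0.4884  0.2422 -0.0006]
end2 [0.5723 0.2115 0.0198]
sl [0.5309 0.2319 0.0096]
sl2 [0.45   0.249  0.0026]
stand foot [ 0.5428 -0.2052  0.0024]
[ 0.5403 -0.2035  0.    ] [ 0.5443 -0.2073  0.    ] [ 0.5425 -0.1578  0.    ]
[0.503  0.2309 0.    ] [0.4865 0.2563 0.    ]Traceback (most recent call last):
  File "<stdin>", line 12, in <module>
  File "h.py", line 48, in fitbox
    r=minimize(cost,[x0[0],x0[1],x0[2]+dy],method='Nelder-Mead',options=dict(initial_simplex=np.array([[x0[0],x0[1],x0[2]+dy]]*4)+np.vstack([np.zeros(3),np.diag([.01,.01,.1])]),xatol=1e-4,fatol=1e-4))
    res = _minimize_neldermead(fun, x0, args, callback, bounds=bounds,
                               **options)
    fxr = func(xr)
    fx = function(np.copy(x), *(wrapper_args + args))
  File "h.py", line 40, in cost
    P=np.array([proj(n,q,obs) for q in boxpts(*p,*dims)],np.float32)
                ~~~~^^^^^^^^^
  File "h.py", line 21, in proj
    f,cx,cy,p=K(name); Rm,c=pose(name,obs); q=Rm.T@(np.array(P)-c)
              ~^^^^^^
  File "h.py", line 5, in K
    p=ctrl.camera_params(name); f=240/np.tan(np.radians(p['vertical_fov'])/2)
ValueError: time passes only in moves, steps and waits
```

```bash
cat > calib.py <<'E'
import pickle
from station import ctrl
pickle.dump({n:ctrl.camera_params(n) for n in('scene','side','wrist')},open('calib.pkl','wb'))
E
python3 calib.py
sed -i "s/^def K(name):/import pickle\nCAL=pickle.load(open('calib.pkl','rb'))\ndef K(name):/; s/p=ctrl.camera_params(name); f=/p=CAL[name]; f=/" h.py
python3 - <<'E'
from h import *
np.set_printoptions(precision=4,suppress=True)
res=pickle.load(open('res.pkl','rb'))
m1=res['scene','block'][0]['mask'];m2=res['side','block'][1]['mask']
for ms in ([('side',m2)],[('scene',m1)],[('scene',m1),('side',m2)]): print(fitbox(ms,[0.489,0.243,-.39],(.22,.092,0,.075)))
for n,a in(('scene',(170,350,200,350)),('side',(280,400,95,245)),('side',(245,365,245,345)),('scene',(280,400,140,250))):
    im=cv2.imread(f'pics/{n}0.png')
    u0,u1,v0,v1=a
    c=cv2.resize(im[v0:v1,u0:u1],None,fx=4,fy=4,interpolation=cv2.INTER_CUBIC)
    cv2.imwrite(f'pics/z_{n}_{u0}.png',c)
print(ctrl.get_obs()['t'])
E
```

```text
(array([ 0.4888,  0.2466, -0.3425]), np.float64(0.01862383755808783))
(array([ 0.4939,  0.2432, -0.3668]), np.float64(0.1287370120126211))
(array([ 0.4897,  0.2462, -0.3437]), np.float64(0.1648091596352863))
1.65
```

```bash
ls pics
```

```text
scene0.png
side0.png
wrist0.png
z_scene_170.png
z_scene_280.png
z_side_245.png
z_side_280.png
```

View pics/z_scene_170.png

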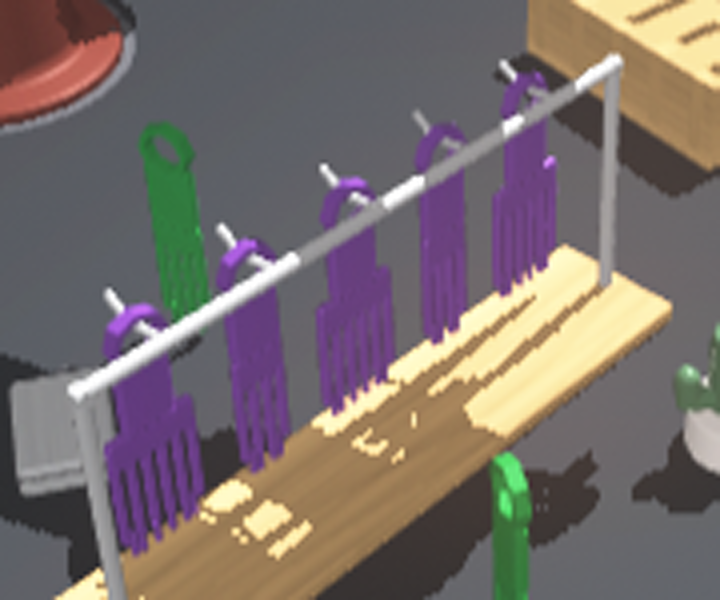

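View pics/z_side_280.png

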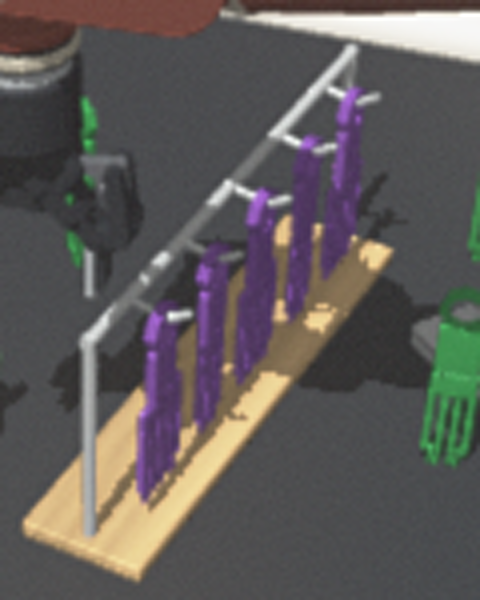

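View pics/z_side_245.png

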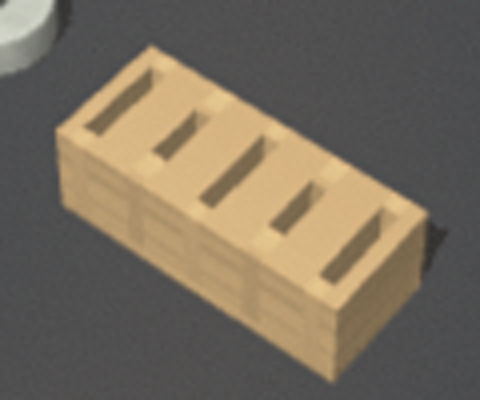

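The zooms show the stand clearly, with foot corners and rail ends readable in both cameras. They also show the order wide, slim, wide, slim, wide both on the hooks and in the block. I'll fit the stand from these points.

Run:
```python
from h import *
from scipy.optimize import least_squares
np.set_printoptions(precision=4,suppress=True)
# local pts: +y end is far from scene (near block). -x is toward robot
pts=[('side',(302,180),(0,.205,.193)),('side',(368,107.5),(0,-.205,.193)),('scene',(190,298),(0,-.205,.193)),('scene',(324.2,215.8),(0,.205,.193)),
('side',(286.3,226),(.05,.22,.014)),('side',(315,238),(-.05,.22,.014)),('side',(378,155),(-.05,-.22,.014)),
('scene',(337.5,276),(.05,.22,.014)),('scene',(312,261.3),(-.05,.22,.014)),('scene',(186.5,350),(-.05,-.22,.014)),('scene',(209,368),(.05,-.22,.014))]
def W(p,l):
    c,s=np.cos(p[2]),np.sin(p[2]); return np.array([p[0]+c*l[0]-s*l[1],p[1]+s*l[0]+c*l[1],l[2]])
f=lambda p:np.concatenate([proj(n,W(p,l))-np.array(u) for n,u,l in pts])
for sel in (pts,[q for q in pts if q[0]=='side'],[q for q in pts if q[0]=='scene']):
    al=pts; 
    g=lambda p:np.concatenate([proj(n,W(p,l))-np.array(u) for n,u,l in sel])
    r=least_squares(g,[.54,-.2,0.],loss='soft_l1'); print(r.x,np.round(g(r.x),1))
    st=r.x
    if sel is pts: S=st
np.save('stand.npy',S)
for y in (-.152,-.076,0,.076,.152): print(y,W(S,(-.027,y,.032)), proj('scene',W(S,(-.027,y,.032))),proj('side',W(S,(-.027,y,.18))))
```

```text
[ 0.5444 -0.2106 -0.192 ] [-0.2 -0.4 -0.9  0.1 -0.4 -0.9 -1.4 -0.9 -1.8 -1.4 -0.6 -1.2 -0.2  1.1
  0.7 -1.4 -1.4 -1.9 -5.2 -0.7  0.8  5.7]
[ 0.5421 -0.2092 -0.1877] [ 0.8  0.2 -0.6  0.4 -0.9 -0.7  0.4 -0.6  0.1  1.4]
[ 0.5475 -0.212  -0.2009] [-0.2 -0.3 -0.1 -0.1  1.9 -0.3 -0.  -1.1 -4.9 -0.3  0.8  6.4]
-0.152 [ 0.4889 -0.3547  0.032 ] [211.1594 331.9057] [367.3736 121.7391]
-0.076 [ 0.5034 -0.2801  0.032 ] [236.4549 314.1708] [356.6042 134.0549]
0 [ 0.5179 -0.2055  0.032 ] [259.6291 297.9233] [345.181  147.1184]
0.076 [ 0.5324 -0.1309  0.032 ] [280.9381 282.9835] [333.0428 160.9996]
0.152 [ 0.5469 -0.0563  0.032 ] [300.5983 269.1996] [320.1201 175.7779]
```

```bash
python3 -m handwheel '[[0.085,[-0.005,0,0],[-7,0,0]],[0.085,[-0.005,0,0],[-7,0,0]],[0.085,[-0.005,0,0],[-7,0,0]],[0.085,[-0.005,0,0],[-7,0,0]],[0.085,[-0.005,0,0],[-7,0,0]],[0.085,[-0.005,0,0],[-7,0,0]],[0.085,[-0.005,0,0],[-7,0,0]],[0.085,[-0.005,0,0],[-7,0,0]],[0.085,[-0.005,0,0],[-7,0,0]],[0.085,[-0.005,0,0],[-7,0,0]]]' 40
python3 -m handwheel '[[0.06,[0,0,0],[-7,0,0]],[0.06,[0,0,0],[-2,0,0]],[0.06,[0,0,0],[0,0,0]],[0.06,[0,0,0],[0,0,0]]]'
cat >> h.py <<'E'
def W(p,l):
    c,s=np.cos(p[2]),np.sin(p[2]); return np.array([p[0]+c*l[0]-s*l[1],p[1]+s*l[0]+c*l[1],l[2]])
def goto(P,yaw):
    "tool-frame shift (mm) and turn (deg) to TCP P with tool x down and tool y at heading yaw(rad); turn is done AFTER shift"
    o=ctrl.get_obs(); Rt=R.from_rotvec(o['tool_rot']).as_matrix()
    d=Rt.T@(np.array(P)-o['tool_pos'])
    x=np.array([0,0,-1.]);y=np.array([np.cos(yaw),np.sin(yaw),0]);G=np.c_[x,y,np.cross(x,y)]
    w=R.from_matrix(Rt.T@G).as_rotvec(degrees=True)
    print('t',round(o['t'],2),'pos',np.round(o['tool_pos'],4),'shift mm',np.round(d*1e3,1),'turn',np.round(w,2),'F',np.round(o['contact_force'],1),'open',round(o['opening']*1e3,1))
E
python3 - <<'E'
from h import *
S=np.load('stand.npy')
P=W(S,(-.027,.152,.133)); print(P)
goto(P+[0,0,.13],np.pi/2+S[2])
save('wrist','w1.png')
E
```

```text
t: 2.48
tool_pos: [0.6249, 0.0, 0.2815]
tool_rot: [0.269, 1.554, -0.269]
contact_force: [0.4, -0.5, 0.5]
opening: 0.0849
t: 2.82
tool_pos: [0.625, 0.0, 0.2813]
tool_rot: [0.152, 1.566, -0.152]
contact_force: [0.0, 0.2, -0.9]
opening: 0.0599
[ 0.54690428 -0.05625718  0.133     ]
t 2.82 pos [0.625  0.     0.2813] shift mm [ 18.3 -70.2 -65.8] turn [-0.07 -0.    0.  ] F [ 0.   0.2 -0.9] open 59.9
```

View pics/w1.png

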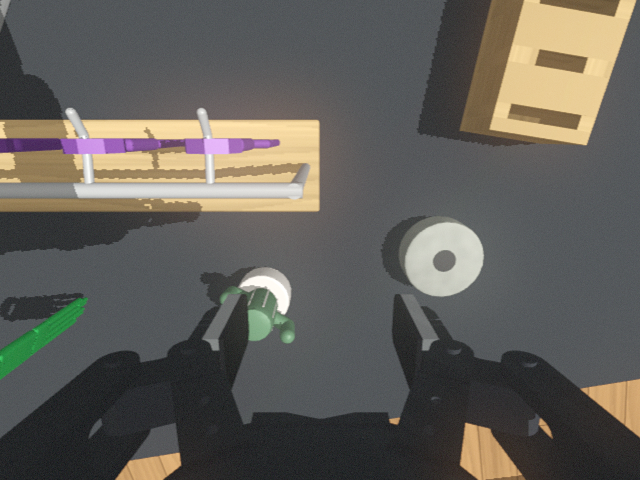

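The stand is square to the wrist picture. The comb 5 eye is at (213,146) with its hook at column about 207, and the rail is at row 190. I'll refine the pose from these.

Run:
```python
from h import *
im=cv2.imread('pics/w1.png'); cv2.imwrite('pics/z1.png',cv2.resize(im[90:230,0:330],(792,336)))
S=np.load('stand.npy')
def L(P): 
    d=P-np.array([S[0],S[1],0]); c,s=np.cos(S[2]),np.sin(S[2]); return np.round([c*d[0]+s*d[1],-s*d[0]+c*d[1],d[2]],4)
for nm,u,v,z in [('foot corner +x',319,211,.014),('foot corner -x',319,121,.014),('rail end',298,190,.193),('rail left',30,190,.193),('foot l',20,211,.014),('eye top',214,146,.196),('eye2',92,146,.196),('hook5 ',207,150,.193)]:
    print(nm,L(on('wrist',u,v,2,z)))
```

```text
foot corner +x [0.0495 0.2207 0.014 ]
foot corner -x [-0.0478  0.2209  0.014 ]
rail end [2.000e-04 2.082e-01 1.930e-01]
rail left [0.     0.0391 0.193 ]
foot l [ 0.0491 -0.1199  0.014 ]
eye top [-0.0267  0.1583  0.196 ]
eye2 [-0.0268  0.0848  0.196 ]
hook5  [-0.0243  0.153   0.193 ]
```

View pics/z1.png

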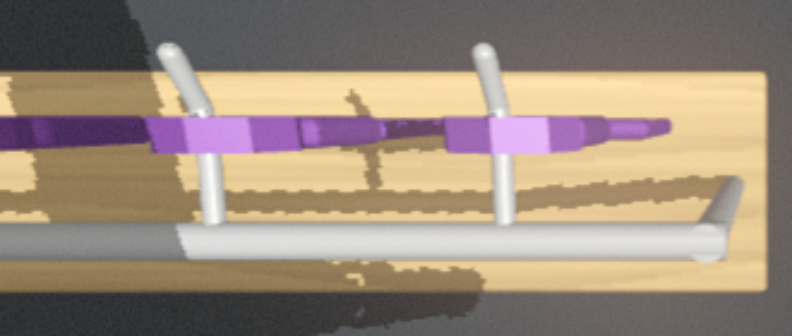

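```bash
python3 -m handwheel '[[0.06,[0,-0.014,-0.0132],[0,0,0]],[0.06,[0,-0.014,-0.0132],[0,0,0]],[0.06,[0,-0.014,-0.0132],[0,0,0]],[0.06,[0,-0.014,-0.0132],[0,0,0]],[0.06,[0,-0.014,-0.0132],[0,0,0]],[0.06,[0.009,0,0],[0,0,0]],[0.06,[0.009,0,0],[0,0,0]],[0.06,[0,0,0],[0,0,0]]]'
python3 - <<'E'
from h import *
S=np.load('stand.npy')
goto(W(S,(-.027,.152,.133)),np.pi/2+S[2])
save('wrist','w2.png')
E
```

```text
t: 3.53
tool_pos: [0.546, -0.0556, 0.2604]
tool_rot: [0.152, 1.569, -0.15]
contact_force: [-0.2, 0.3, -1.3]
opening: 0.0596
t 3.53 pos [ 0.546  -0.0556  0.2604] shift mm [127.4  -0.5   1.5] turn [-0.02 -0.22 -0.03] F [-0.2  0.3 -1.3] open 59.6
```

View pics/w2.png

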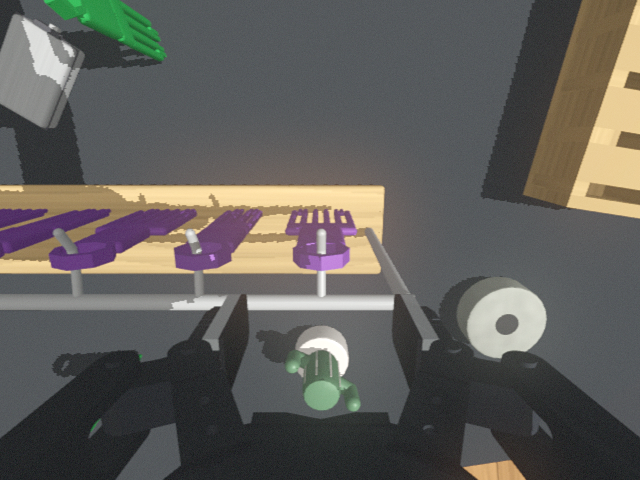

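Comb 5's eye and hook are centred at column 321, between the fingers. I'll lower onto it.

```bash
python3 -m handwheel '[[0.06,[0.014,0,0.0015],[0,0,0]],[0.06,[0.014,0,0],[0,0,0]],[0.06,[0.014,0,0],[0,0,0]],[0.06,[0.014,0,0],[0,0,0]],[0.06,[0.014,0,0],[0,0,0]],[0.06,[0.014,0,0],[0,0,0]],[0.06,[0.014,0,0],[0,0,0]],[0.06,[0.014,0,0],[0,0,0]],[0.06,[0.01,0,0],[0,0,0]],[0.06,[0,0,0],[0,0,0]]]'
python3 - <<'E'
from h import *
S=np.load('stand.npy')
goto(W(S,(-.027,.152,.133)),np.pi/2+S[2])
save('wrist','w3.png');save('side','s3.png')
E
```

```text
t: 4.42
tool_pos: [0.5465, -0.056, 0.1378]
tool_rot: [0.152, 1.571, -0.15]
contact_force: [-0.5, -0.3, 0.6]
opening: 0.0602
t 4.42 pos [ 0.5465 -0.056   0.1378] shift mm [ 4.8 -0.2  0.5] turn [-0.   -0.3  -0.02] F [-0.5 -0.3  0.6] open 60.2
```

View pics/w3.png

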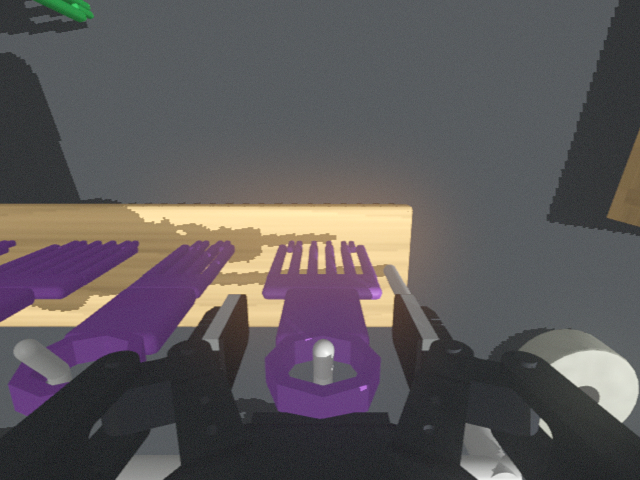

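View pics/s3.png

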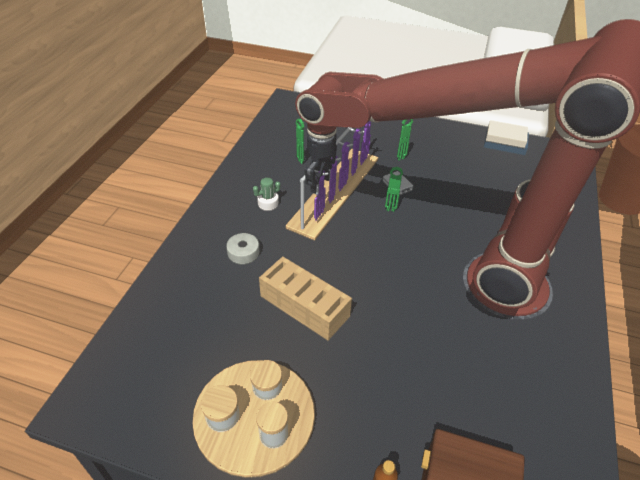

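The handle sits between the pads and the hook passes through the eye at (322,350). I'll close on it.

```bash
python3 -m handwheel '[[0.06,[0.004,0,0.0005],[0,0,0]],[0.045,[0,0,0],[0,0,0]],[0.038,[0,0,0],[0,0,0]],[0.02,[0,0,0],[0,0,0]],[0.02,[0,0,0],[0,0,0]],[0.02,[0,0,0],[0,0,0]],[0.02,[0,0,0],[0,0,0]],[0.02,[0,0,0],[0,0,0]]]' 50
python3 - <<'E'
from h import *
S=np.load('stand.npy')
goto(W(S,(-.027,.152,.133)),np.pi/2+S[2])
save('wrist','w4.png')
E
```

```text
t: 5.18
tool_pos: [0.5495, -0.0565, 0.1382]
tool_rot: [0.151, 1.564, -0.151]
contact_force: [0.9, 2.0, 4.0]
opening: 0.033
t 5.18 pos [ 0.5495 -0.0565  0.1382] shift mm [ 5.1 -0.3 -2.6] turn [ 0.    0.1  -0.01] F [0.9 2.  4. ] open 33.0
```

View pics/w4.png

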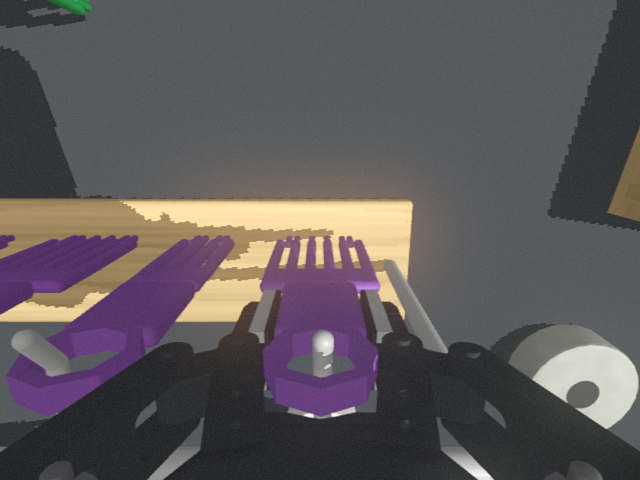

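```bash
python3 -m handwheel '[[0.02,[-0.005,0,0],[0,0,0]],[0.02,[-0.005,0,0],[0,0,0]],[0.02,[-0.005,0,0],[0,0,0]],[0.02,[0,0,0],[0,0,0]]]' 50
python3 - <<'E'
from h import *
S=np.load('stand.npy')
goto(W(S,(-.027,.152,.133)),np.pi/2+S[2])
save('wrist','w5.png')
E
```

```text
t: 5.57
tool_pos: [0.5492, -0.0568, 0.1534]
tool_rot: [0.15, 1.564, -0.151]
contact_force: [1.0, -0.2, 0.2]
opening: 0.0331
t 5.57 pos [ 0.5492 -0.0568  0.1534] shift mm [20.4  0.1 -2.4] turn [-0.    0.08  0.02] F [ 1.  -0.2  0.2] open 33.1
```

View pics/w5.png

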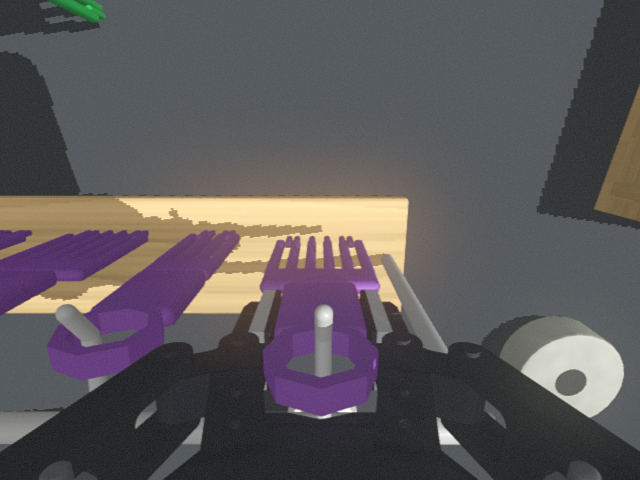

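The comb is lifted 15 mm and the eye is clear of the hook. I'll draw it toward -x of the stand.

```bash
python3 -m handwheel '[[0.02,[0.001,0,-0.006],[0,0,0]],[0.02,[0,0,-0.008],[0,0,0]],[0.02,[0,0,-0.008],[0,0,0]],[0.02,[0,0,-0.01],[0,0,0]],[0.02,[0,0,-0.01],[0,0,0]],[0.02,[0,0,-0.012],[0,0,0]],[0.02,[0,0,-0.012],[0,0,0]],[0.02,[-0.02,0,0],[0,0,0]],[0.02,[-0.03,0,0],[0,0,0]],[0.02,[-0.03,0,0],[0,0,0]]]' 50
python3 -m handwheel '[[0.02,[-0.03,0,0],[0,0,0]],[0.02,[-0.03,0,0],[0,0,0]],[0.02,[-0.01,0,0],[0,0,0]],[0.02,[0,0,0],[0,0,0]]]'
python3 - <<'E'
from h import *
B=[.489,.2465,-.3425]
goto(W(B,(.092,0,.31)),np.pi/2+B[2])
save('wrist','w6.png');save('side','s6.png')
E
```

```text
t: 6.45
tool_pos: [0.4819, -0.0434, 0.2304]
tool_rot: [0.151, 1.569, -0.15]
contact_force: [-0.3, -0.6, -0.4]
opening: 0.0331
t: 6.78
tool_pos: [0.4848, -0.0441, 0.3046]
tool_rot: [0.15, 1.559, -0.151]
contact_force: [0.7, 0.0, 0.0]
opening: 0.0332
t 6.78 pos [ 0.4848 -0.0441  0.3046] shift mm [ -5.2 272.2  39.6] turn [ 8.63  0.36 -0.01] F [0.7 0.  0. ] open 33.2
```

View pics/w6.png

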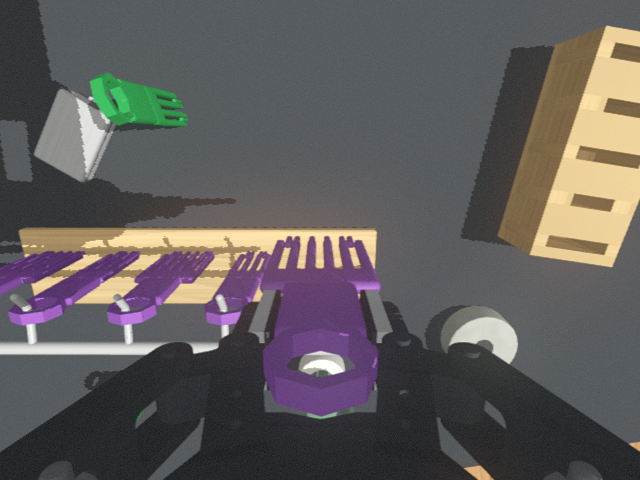

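View pics/s6.png

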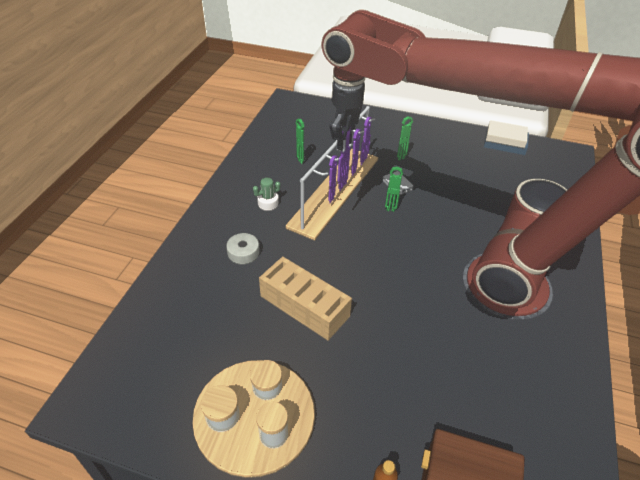

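The comb hangs free in the grip: tips at row 240, centre column 320, plane about 2.7 mm behind the tool axis. I'll carry it over the block.

```bash
python3 -m handwheel '[[0.02,[0,0.02,0.005],[0,0,0]],[0.02,[0,0.036,0.005],[0,0,0]],[0.02,[0,0.036,0.005],[0,0,0]],[0.02,[0,0.036,0.005],[0,0,0]],[0.02,[0,0.036,0.005],[0,0,0]],[0.02,[0,0.036,0.005],[0,0,0]],[0.02,[0,0.036,0.005],[0,0,0]],[0.02,[0,0.036,0.005],[0,0,0]],[0.02,[0,0,0],[4.3,0,0]],[0.02,[0,0,0],[4.3,0,0]]]' 50
python3 -m handwheel '[[0.02,[0,0,0],[0,0,0]],[0.02,[0,0,0],[0,0,0]]]'
python3 - <<'E'
from h import *
B=[.489,.2465,-.3425]
goto(W(B,(.092,0,.30)),np.pi/2+B[2])
save('wrist','w7.png');save('side','s7.png')
for th in('wide_slot1','slim_slot1','block'):
    print(th,[(np.round(d['centre']),round(d['score'],2)) for d in ctrl.tip_of(th,'wrist')])
E
```

```text
t: 7.72
tool_pos: [0.5738, 0.2172, 0.2963]
tool_rot: [0.267, 1.561, -0.271]
contact_force: [-0.1, -1.1, 0.3]
opening: 0.0333
t: 7.88
tool_pos: [0.5741, 0.2153, 0.2981]
tool_rot: [0.265, 1.559, -0.269]
contact_force: [0.7, 0.1, -0.3]
opening: 0.033
t 7.88 pos [0.5741 0.2153 0.2981] shift mm [-1.9  0.8  1.4] turn [ 0.14 -0.23  0.16] F [ 0.7  0.1 -0.3] open 33.0
wide_slot1 [(array([120., 320.]), 0.75), (array([200., 322.]), 0.73), (array([ 25., 324.]), 0.68)]
slim_slot1 [(array([161., 323.]), 0.7), (array([266.,  34.]), 0.49)]
block [(array([121., 322.]), 0.66)]
```

View pics/w7.png

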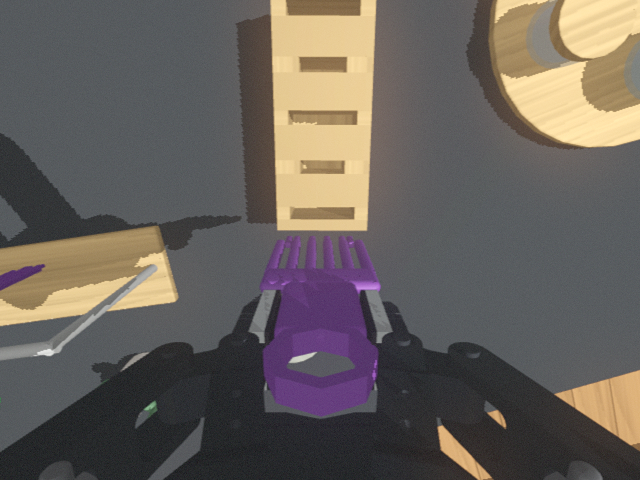

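View pics/s7.png

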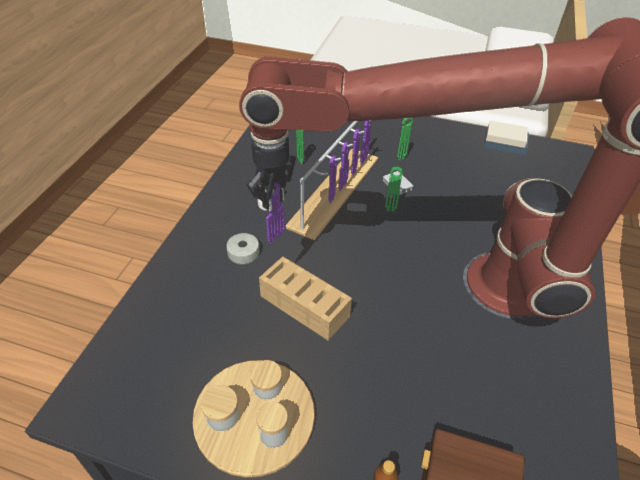

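Run:
```python
from h import *
im=cv2.imread('pics/w7.png'); cv2.imwrite('pics/z7.png',cv2.resize(im[90:310,240:400],(436,600),interpolation=cv2.INTER_CUBIC))
o=ctrl.get_obs()
for u,v in [(322,214),(322,167),(323,117.5),(323.5,64.5)]:
    P=on('wrist',u,v,2,.075); print(P)
# current predictions
B=[.489,.2465,-.3425]
for x in(.092,.046,0,-.046): print(proj('wrist',W(B,(x,0,.075))),W(B,(x,0,.075)))
```

```text
[0.58079464 0.21485761 0.075     ]
[0.53614624 0.23069425 0.075     ]
[0.49272648 0.24710769 0.075     ]
[0.4493811  0.26293235 0.075     ]
[321.00628435 209.10945304] [0.57565646 0.21560245 0.075     ]
[321.04767816 163.16716416] [0.53232823 0.23105123 0.075     ]
[321.09212801 113.83304077] [0.489  0.2465 0.075 ]
[321.13998528  60.71706641] [0.44567177 0.26194877 0.075     ]
```

View pics/z7.png

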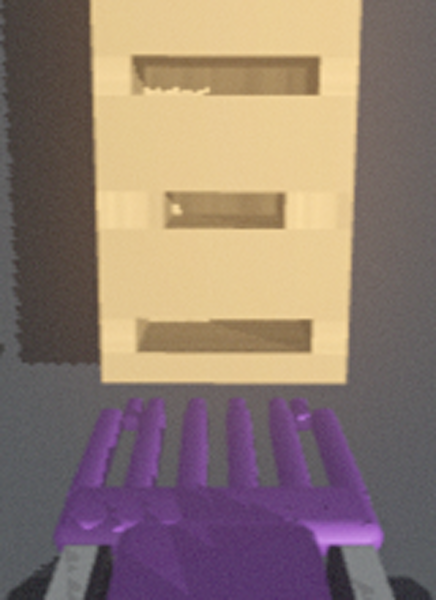

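The wrist picture shows slot 3's mouth at (322,213), the slim slot at (322,167) and the middle slot at (323,118), just ahead of the comb tips (row about 238, columns 285-354). I'll descend to just above the mouth and check again.

Run:
```python
from h import *
goto([.5815,.2142,.20],np.pi/2-.348)
```

```text
t 8.13 pos [0.575 0.215 0.301] shift mm [101.    1.4   6.4] turn [ 0.34 -0.02  0.01] F [-1.2  0.6 -0.2] open 33.3
```

```bash
python3 -m handwheel '[[0.02,[0.01,0,0.003],[0,0,0]],[0.02,[0.015,0.001,0.003],[0,0,0]],[0.02,[0.015,0,0],[0,0,0]],[0.02,[0.015,0,0],[0,0,0]],[0.02,[0.015,0,0],[0,0,0]],[0.02,[0.015,0,0],[0,0,0]],[0.02,[0.015,0,0],[0.3,0,0]],[0.02,[0,0,0],[0,0,0]],[0.02,[0,0,0],[0,0,0]]]' 50
python3 - <<'E'
from h import *
goto([.5815,.2142,.20],np.pi/2-.348)
im=save('wrist','w8.png')[:,:,::-1]
cv2.imwrite('pics/z8.png',cv2.resize(im[130:330,220:420],(600,600),interpolation=cv2.INTER_CUBIC))
E
```

```text
t: 8.88
tool_pos: [0.5803, 0.2142, 0.1995]
tool_rot: [0.272, 1.556, -0.274]
contact_force: [0.7, 0.1, -0.4]
opening: 0.0329
t 8.88 pos [0.5803 0.2142 0.1995] shift mm [-0.5  0.3  1.1] turn [ 0.04 -0.14  0.09] F [ 0.7  0.1 -0.4] open 32.9
```

View pics/z8.png

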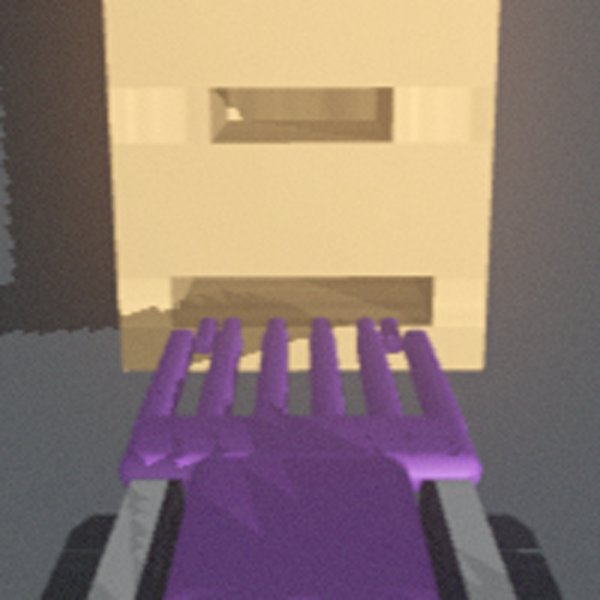

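```bash
python3 -m handwheel '[[0.02,[0.005,0.0005,-0.0012],[0,0,0]],[0.02,[0.005,0,0],[0,0,0]],[0.02,[0.005,0,0],[0,0,0]],[0.02,[0,0,0],[0,0,0]],[0.02,[0,0,0],[0,0,0]]]' 50
python3 - <<'E'
from h import *
goto([.5815,.2142,.20],np.pi/2-.348)
im=save('wrist','w9.png')[:,:,::-1]
cv2.imwrite('pics/z9.png',cv2.resize(im[130:330,220:420],(600,600),interpolation=cv2.INTER_CUBIC))
im=save('side','s9.png')[:,:,::-1]
cv2.imwrite('pics/zs9.png',cv2.resize(im[200:360,220:380],(600,600),interpolation=cv2.INTER_CUBIC))
E
```

```text
t: 9.35
tool_pos: [0.58, 0.2152, 0.1859]
tool_rot: [0.272, 1.554, -0.273]
contact_force: [-0.2, -0.2, -0.8]
opening: 0.033
t 9.35 pos [0.58   0.2152 0.1859] shift mm [-14.1  -0.4   1.8] turn [ 0.04 -0.04  0.02] F [-0.2 -0.2 -0.8] open 33.0
```

View pics/z9.png

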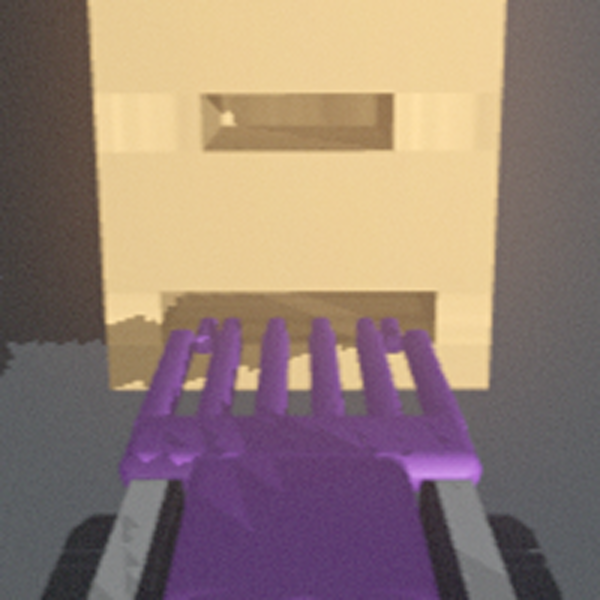

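View pics/zs9.png

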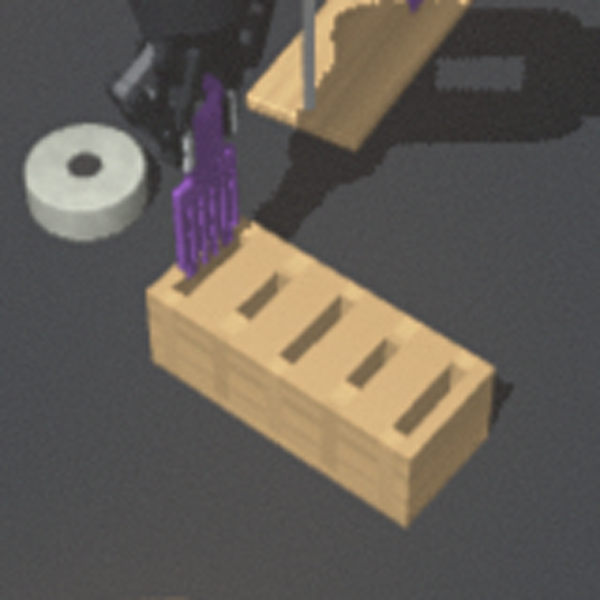

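The tips are about 5 mm above the mouth and inside its outline in both views. I'll insert slowly and watch the force.

```bash
python3 -m handwheel '[[0.02,[0.005,0,0],[0,0,0]],[0.02,[0.005,0,0],[0,0,0]],[0.02,[0.005,0,0],[0,0,0]],[0.02,[0.005,0,0],[0,0,0]],[0.02,[0,0,0],[0,0,0]]]' 50
python3 - <<'E'
from h import *
goto([.58,.2152,.1162],np.pi/2-.348)
im=save('wrist','w10.png')[:,:,::-1]
cv2.imwrite('pics/z10.png',cv2.resize(im[130:330,220:420],(600,600),interpolation=cv2.INTER_CUBIC))
im=save('side','s10.png')[:,:,::-1]
cv2.imwrite('pics/zs10.png',cv2.resize(im[200:360,220:380],(600,600),interpolation=cv2.INTER_CUBIC))
E
```

```text
t: 9.87
tool_pos: [0.5872, 0.2151, 0.1803]
tool_rot: [0.275, 1.534, -0.269]
contact_force: [-4.2, -5.6, 36.0]
opening: 0.033
t 9.87 pos [0.5872 0.2151 0.1803] shift mm [64.  -2.8 -7.9] turn [ 0.03  1.04 -0.39] F [-4.2 -5.6 36. ] open 33.0
```

View pics/z10.png

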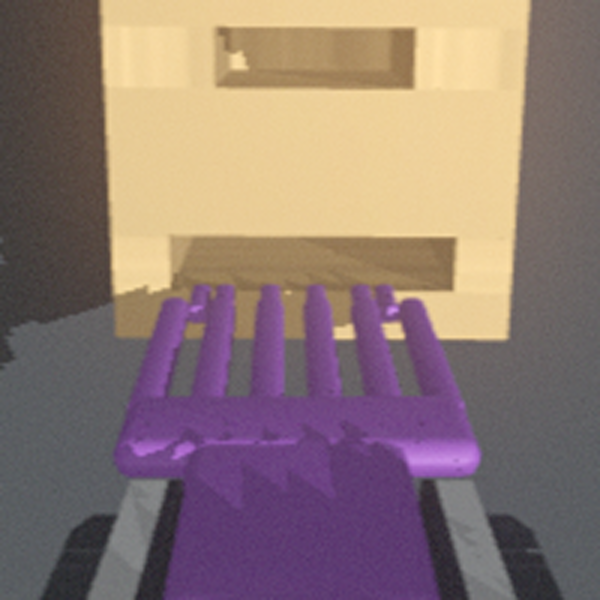

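View pics/zs10.png

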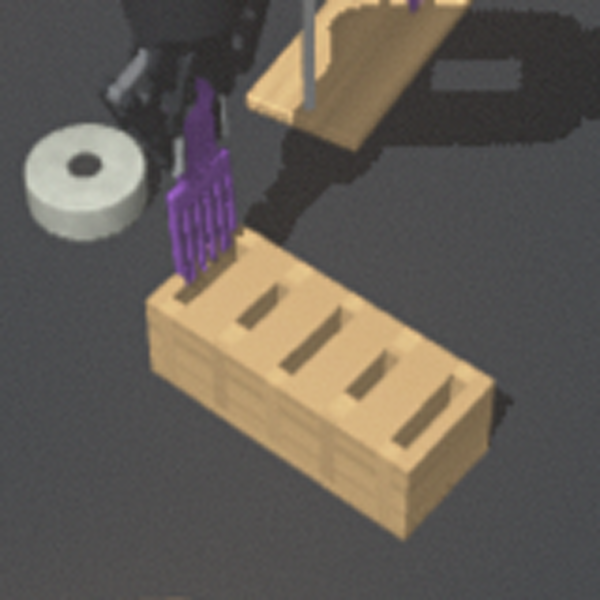

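Contact at 36 N: the tips landed on the rim, and the block seems to have shifted a little. I'll back off and look again.

```bash
python3 -m handwheel '[[0.02,[-0.01,0,0],[0,0,0]],[0.02,[-0.01,0,0],[0,0,0]],[0.02,[-0.01,0,0],[0,0,0]],[0.02,[0,0,0],[0,0,0]],[0.02,[0,0,0],[0,0,0]],[0.02,[0,0,0],[0,0,0]]]' 50
python3 - <<'E'
from h import *
goto([.58,.2152,.21],np.pi/2-.348)
im=save('wrist','w11.png')[:,:,::-1]
cv2.imwrite('pics/z11.png',cv2.resize(im[130:330,220:420],(600,600),interpolation=cv2.INTER_CUBIC))
im=save('side','s11.png')[:,:,::-1]
cv2.imwrite('pics/zs11.png',cv2.resize(im[200:360,220:380],(600,600),interpolation=cv2.INTER_CUBIC))
r=ctrl.silhouettes('block','side')
for d in r:
    if abs(d['box'][0]-304)<20 and abs(d['box'][1]-300)<25: print(fitbox([('side',d['mask'])],[0.489,0.243,-.36],(.22,.092,0,.075)))
E
```

```text
t: 10.47
tool_pos: [0.5795, 0.2152, 0.1947]
tool_rot: [0.272, 1.556, -0.273]
contact_force: [0.1, -1.1, -1.3]
opening: 0.0329
t 10.47 pos [0.5795 0.2152 0.1947] shift mm [-15.3   0.2   0.5] turn [ 0.05 -0.12  0.08] F [ 0.1 -1.1 -1.3] open 32.9
(array([ 0.4858262 ,  0.25505674, -0.35623269]), np.float64(0.0426533552298769))
```

View pics/z11.png

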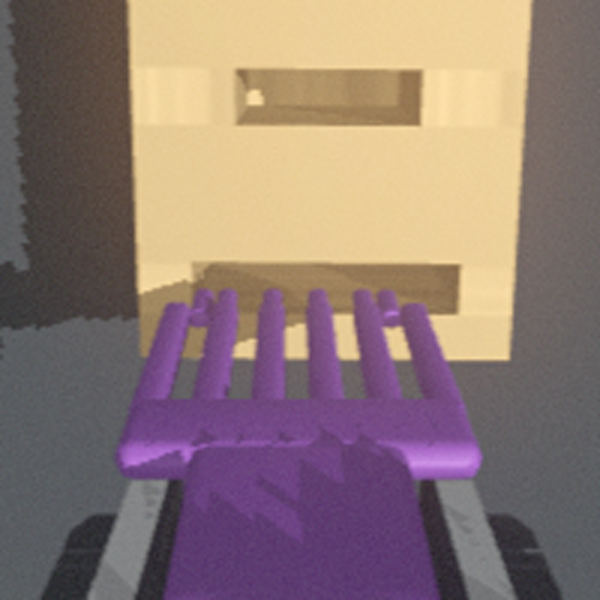

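View pics/zs11.png

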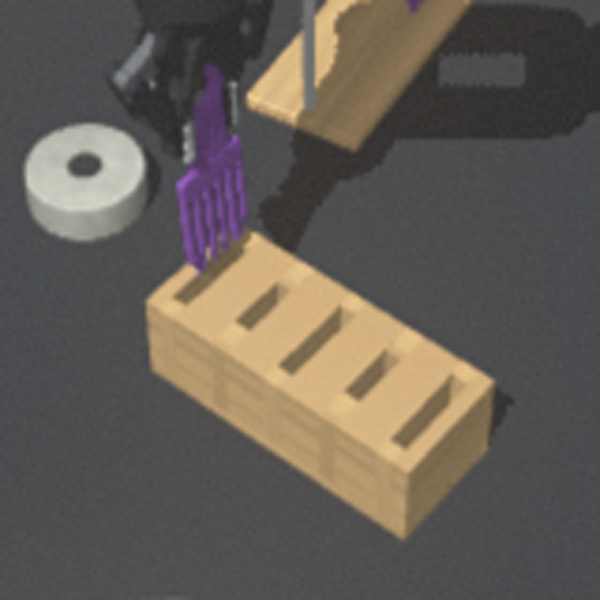

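The block has moved about 7 mm across and 6 mm along -x, and the comb has tilted about 3° in the grip. Slot 3's mouth is now centred at about (329,226) while the tips sit at column 320. I'll level the comb by tilting the tool and re-centre.

```bash
python3 -m handwheel '[[0.02,[0,0.0033,-0.0028],[0,0,0]],[0.02,[0,0.0033,-0.0027],[0,0,0]],[0.02,[0,0,0],[0.3,-1.7,0]],[0.02,[0,0,0],[0,-1.6,0]],[0.02,[0,0,0],[0,0,0]],[0.02,[0,0,0],[0,0,0]]]' 50
python3 - <<'E'
from h import *
goto([.58,.2152,.21],np.pi/2-.356)
im=save('wrist','w12.png')[:,:,::-1]
cv2.imwrite('pics/z12.png',cv2.resize(im[130:330,220:420],(600,600),interpolation=cv2.INTER_CUBIC))
for n in('side','scene'):
    im=save(n,n+'12.png')[:,:,::-1]
    a=im[200:360,220:380] if n=='side' else im[130:250,290:410]
    cv2.imwrite(f'pics/z{n}12.png',cv2.resize(a,(600,600),interpolation=cv2.INTER_CUBIC))
E
```

```text
t: 11.12
tool_pos: [0.5768, 0.2237, 0.1963]
tool_rot: [0.266, 1.497, -0.282]
contact_force: [0.4, -0.4, -0.5]
opening: 0.0328
t 11.12 pos [0.5768 0.2237 0.1963] shift mm [-13.4  -6.9   6.7] turn [ 0.24  3.28 -0.01] F [ 0.4 -0.4 -0.5] open 32.8
```

View pics/z12.png

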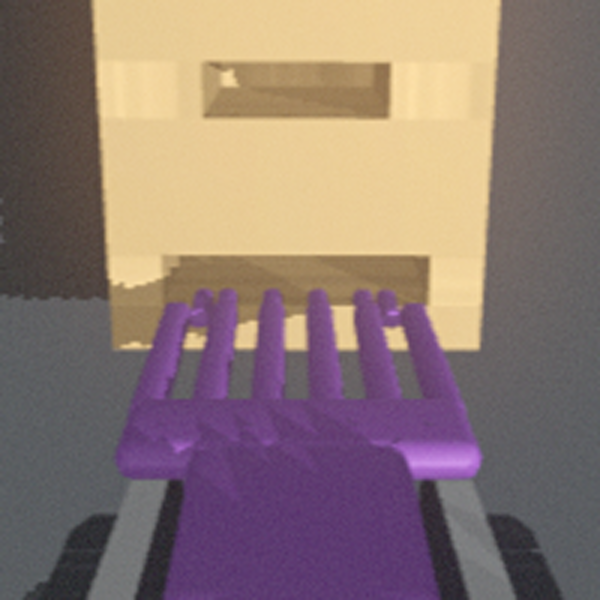

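View pics/zscene12.png

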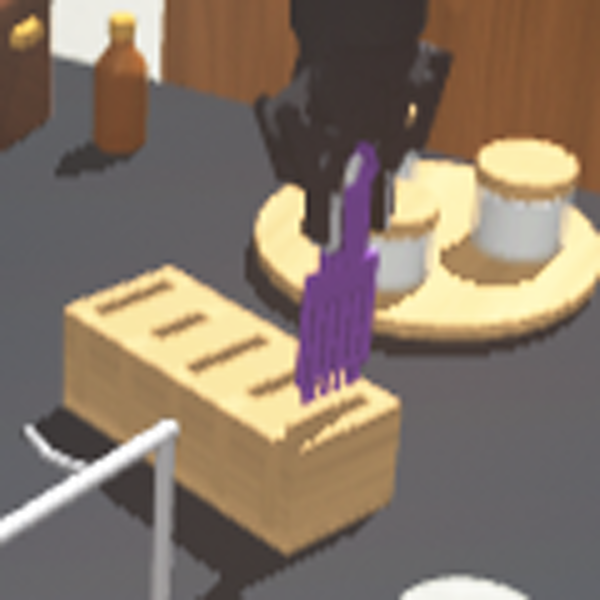

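View pics/zside12.png

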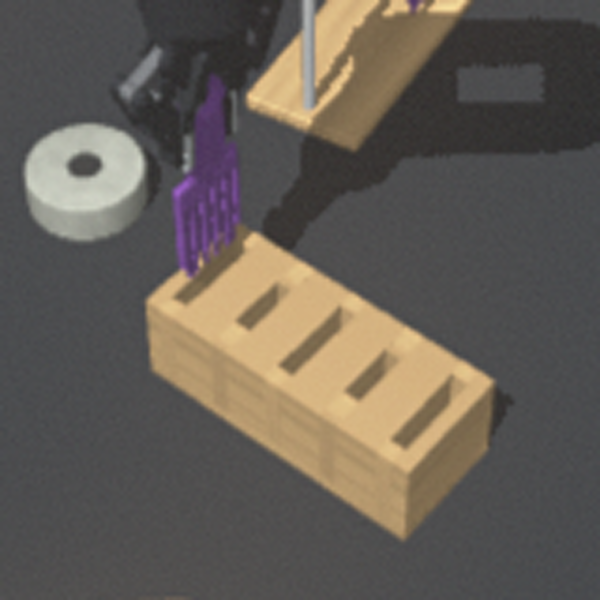

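Run:
```python
from h import *
o=ctrl.get_obs(); Rt=R.from_rotvec(o['tool_rot']).as_matrix(); print(np.round(Rt,3))
def sc(u,v): return 290+u/5, 130+v/5
a=sc(333,398); 
print(a, proj('scene',o['tool_pos']),proj('side',o['tool_pos']))
# expected projections for comb with axis along tool x or vertical
p=np.array(o['tool_pos'])
for nm,ax in(('tool',Rt[:,0]),('vert',np.array([0,0,-1.]))):
    g=p-.019*Rt[:,0]
    for nmz,zz in(('tip',.125),('eyec',-.023),('top',-.041),('shoulder',.035)):
        q=g+ax*zz
        u=proj('scene',q);s=proj('side',q); print(nm,nmz,'scene zoom',np.round((u-[290,130])*5),'side zoom',np.round((s-[220,200])*3.75))
```

```text
[[ 0.054  0.345  0.937]
 [-0.02   0.938 -0.345]
 [-0.998  0.     0.057]]
(356.6, 209.6) [359.67680883 176.50578403] [272.25798334 238.3809422 ]
tool tip scene zoom [342. 392.] side zoom [196. 250.]
tool eyec scene zoom [351. 165.] side zoom [196.  98.]
tool top scene zoom [352. 136.] side zoom [196.  78.]
tool shoulder scene zoom [347. 257.] side zoom [196. 161.]
vert tip scene zoom [333. 387.] side zoom [204. 255.]
vert eyec scene zoom [353. 166.] side zoom [194.  97.]
vert top scene zoom [355. 137.] side zoom [193.  76.]
vert shoulder scene zoom [345. 256.] side zoom [198. 162.]
```

```bash
cat >> h.py <<'E'
def rel(tip,slot,tipz,obs=None,yaw=-.356):
    "tip,slot pixels in wrist; returns slot minus tip (centre plane) in block axes, mm. tip px = bottom edge of near face"
    a=on('wrist',*tip,2,tipz,obs);b=on('wrist',*slot,2,.075,obs);d=b-a
    c,s=np.cos(yaw),np.sin(yaw); o=[c*d[0]+s*d[1],-s*d[0]+c*d[1]]
    print('tip',np.round(a,4),'slot',np.round(b,4),'slot-tip block xy mm',np.round([o[0]*1e3-2.25,o[1]*1e3],1))
E
python3 - <<'E'
from h import *
for tz in(.088,.0903,.0925): rel((320.3,226.8),(318.5,223.3),tz)
E
```

```text
tip [0.574  0.2247 0.088 ] slot [0.5747 0.223  0.075 ] slot-tip block xy mm [-1.  -1.3]
tip [0.5733 0.225  0.0903] slot [0.5747 0.223  0.075 ] slot-tip block xy mm [-0.3 -1.3]
tip [0.5727 0.2252 0.0925] slot [0.5747 0.223  0.075 ] slot-tip block xy mm [ 0.4 -1.3]
```

```bash
python3 -m handwheel '[[0.02,[0.004,-0.001,-0.0002],[0,0,0]],[0.02,[0.004,0,-0.0003],[0,0,0]],[0.02,[0.003,0,-0.0002],[0,0,0]],[0.02,[0,0,0],[0,0,0]],[0.02,[0,0,0],[0,0,0]]]' 50
python3 - <<'E'
from h import *
goto([.58,.2152,.21],np.pi/2-.356)
im=save('wrist','w13.png')[:,:,::-1]
cv2.imwrite('pics/z13.png',cv2.resize(im[180:260,260:380],(800,533),interpolation=cv2.INTER_CUBIC))
E
```

```text
t: 11.68
tool_pos: [0.5766, 0.2223, 0.1846]
tool_rot: [0.266, 1.497, -0.283]
contact_force: [-0.3, 0.1, -0.5]
opening: 0.0335
t 11.68 pos [0.5766 0.2223 0.1846] shift mm [-25.1  -5.5   7.1] turn [0.19 3.24 0.03] F [-0.3  0.1 -0.5] open 33.5
```

View pics/z13.png

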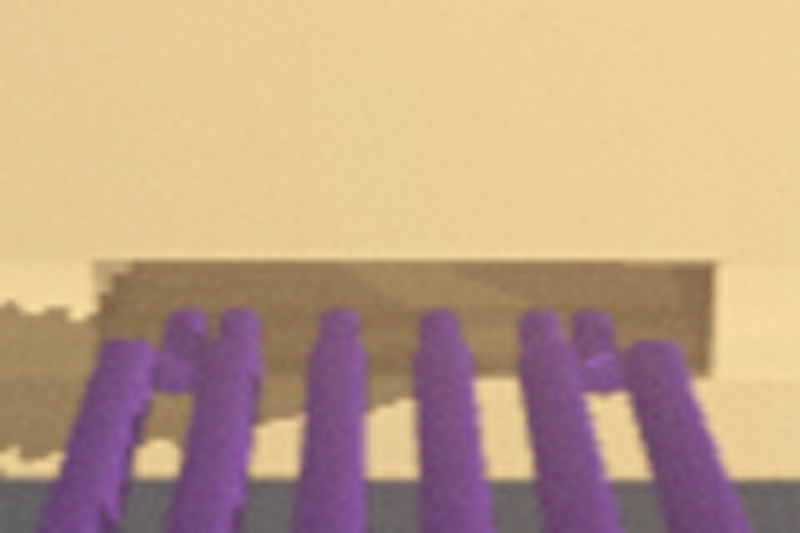

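```bash
python3 -m handwheel '[[0.02,[0.004,0.0013,-0.0002],[0,0,0]],[0.02,[0.004,0,-0.0002],[0,0,0]],[0.02,[0.004,0,-0.0002],[0,0,0]],[0.02,[0,0,0],[0,0,0]],[0.02,[0,0,0],[0,0,0]]]' 50
python3 - <<'E'
from h import *
goto([.58,.2152,.21],np.pi/2-.356)
im=save('wrist','w14.png')[:,:,::-1]
cv2.imwrite('pics/z14.png',cv2.resize(im[180:260,260:380],(800,533),interpolation=cv2.INTER_CUBIC))
E
```

```text
t: 12.15
tool_pos: [0.5771, 0.2236, 0.1726]
tool_rot: [0.266, 1.497, -0.283]
contact_force: [0.1, -0.1, -1.1]
opening: 0.033
t 12.15 pos [0.5771 0.2236 0.1726] shift mm [-37.1  -6.8   7.8] turn [0.2  3.25 0.03] F [ 0.1 -0.1 -1.1] open 33.0
```

View pics/z14.png

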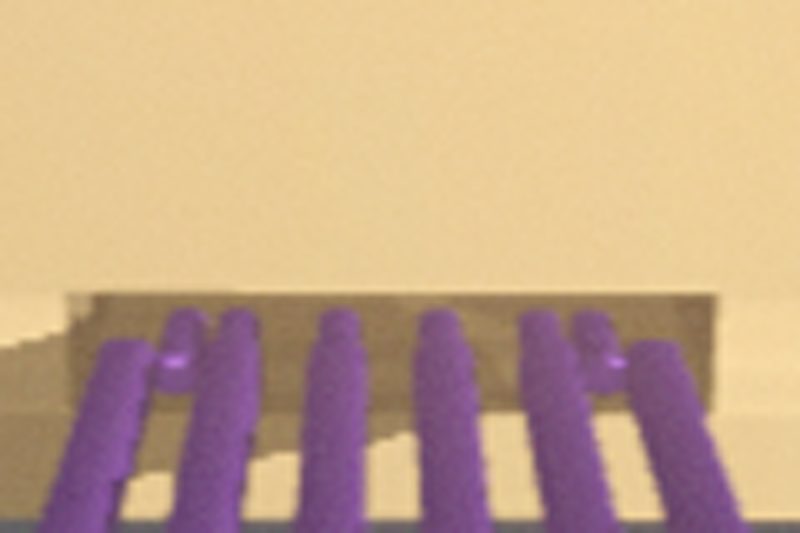

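There is no contact force and the tips are below the mouth. I'll continue.

```bash
python3 -m handwheel '[[0.02,[0.004,0,-0.0002],[0,0,0]],[0.02,[0.004,0,-0.0002],[0,0,0]],[0.02,[0.004,0,-0.0003],[0,0,0]],[0.02,[0.004,0,-0.0002],[0,0,0]],[0.02,[0.004,0,-0.0002],[0,0,0]],[0.02,[0,0,0],[0,0,0]],[0.02,[0,0,0],[0,0,0]]]' 50
python3 - <<'E'
from h import *
goto([.58,.2152,.21],np.pi/2-.356)
im=save('wrist','w15.png')[:,:,::-1]
cv2.imwrite('pics/z15.png',cv2.resize(im[180:300,240:400],(800,600),interpolation=cv2.INTER_CUBIC))
E
```

```text
t: 12.78
tool_pos: [0.5772, 0.2235, 0.1527]
tool_rot: [0.266, 1.497, -0.283]
contact_force: [-0.5, 0.2, -0.1]
opening: 0.0331
t 12.78 pos [0.5772 0.2235 0.1527] shift mm [-56.9  -6.9   8.8] turn [0.2  3.26 0.02] F [-0.5  0.2 -0.1] open 33.1
```

View pics/z15.png

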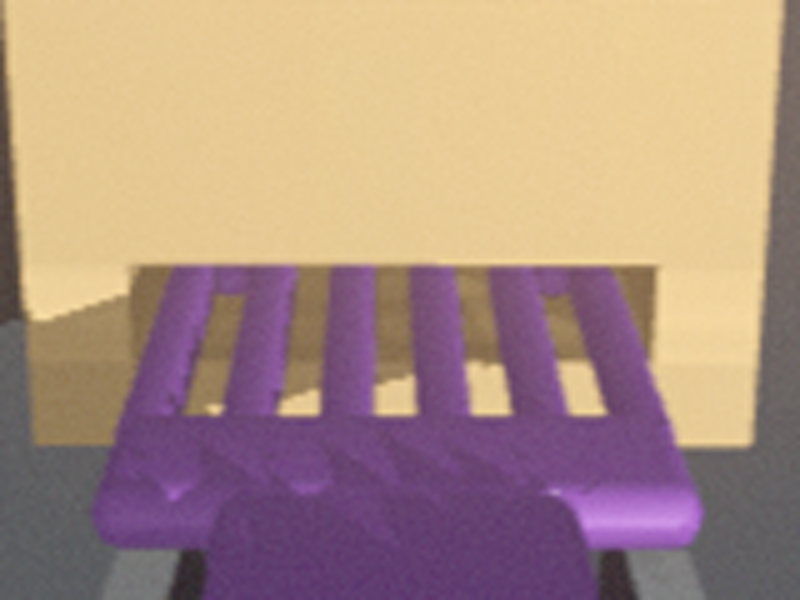

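The teeth are inside the slot with no force. I'll keep going.

```bash
python3 -m handwheel '[[0.02,[0.004,0,-0.0002],[0,0,0]],[0.02,[0.004,0,-0.0002],[0,0,0]],[0.02,[0.004,0,-0.0003],[0,0,0]],[0.02,[0.004,0,-0.0002],[0,0,0]],[0.02,[0,0,0],[0,0,0]]]' 50
python3 -m handwheel '[[0.02,[0.004,0,-0.0002],[0,0,0]],[0.02,[0.004,0,-0.0002],[0,0,0]],[0.02,[0.004,0,-0.0003],[0,0,0]],[0.02,[0,0,0],[0,0,0]],[0.02,[0,0,0],[0,0,0]]]' 50
python3 -m handwheel '[[0.02,[0.003,0,-0.0002],[0,0,0]],[0.02,[0.003,0,-0.0002],[0,0,0]],[0.02,[0,0,0],[0,0,0]]]' 50
python3 - <<'E'
from h import *
goto([.58,.2152,.21],np.pi/2-.356)
im=save('wrist','w16.png')[:,:,::-1]
E
```

```text
t: 13.25
tool_pos: [0.5767, 0.2234, 0.1357]
tool_rot: [0.266, 1.498, -0.283]
contact_force: [-0.5, -0.6, -1.4]
opening: 0.0334
t: 13.67
tool_pos: [0.5772, 0.2235, 0.1246]
tool_rot: [0.266, 1.497, -0.283]
contact_force: [0.2, 0.1, -0.3]
opening: 0.0332
t: 13.92
tool_pos: [0.577, 0.2235, 0.1184]
tool_rot: [0.266, 1.497, -0.283]
contact_force: [0.1, 0.4, 0.4]
opening: 0.0328
t 13.92 pos [0.577  0.2235 0.1184] shift mm [-91.1  -6.8  10.8] turn [0.2  3.25 0.02] F [0.1 0.4 0.4] open 32.8
```

View pics/w16.png

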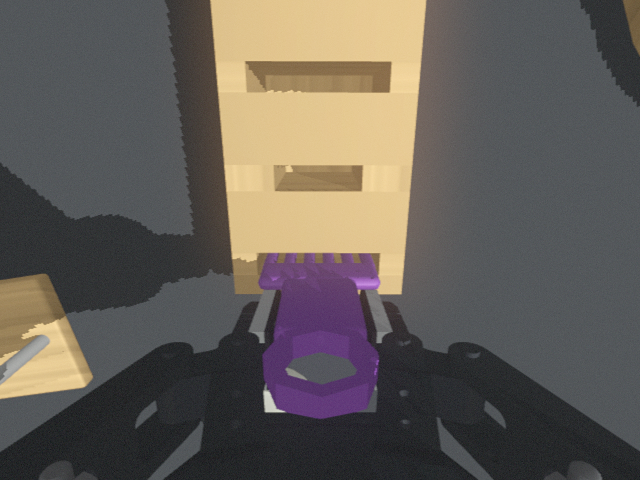

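```bash
python3 -m handwheel '[[0.02,[0.002,0,-0.0001],[0,0,0]],[0.02,[0,0,0],[0,0,0]]]' 50
python3 -m handwheel '[[0.02,[0.002,0,-0.0001],[0,0,0]],[0.02,[0,0,0],[0,0,0]]]' 50
```

```text
t: 14.13
tool_pos: [0.5773, 0.2236, 0.1169]
tool_rot: [0.266, 1.497, -0.282]
contact_force: [1.2, -0.2, -1.4]
opening: 0.0328
t: 14.3
tool_pos: [0.5779, 0.2236, 0.1161]
tool_rot: [0.267, 1.495, -0.282]
contact_force: [-1.3, -0.6, 3.2]
opening: 0.0332
```

The comb has reached the floor. I'll release and retreat upward.

```bash
python3 -m handwheel '[[0.02,[0.001,0,0],[0,0,0]],[0.045,[0,0,0],[0,0,0]],[0.055,[0,0,0],[0,0,0]],[0.06,[0,0,0],[0,0,0]],[0.06,[0,0,0],[0,0,0]],[0.06,[-0.002,0,0.0002],[0,0,0]]]' 50
python3 - <<'E'
from h import *
goto([.58,.2152,.21],np.pi/2-.356)
im=save('wrist','w17.png')[:,:,::-1]
im=save('side','s17.png')[:,:,::-1]
cv2.imwrite('pics/zs17.png',cv2.resize(im[200:360,220:380],(600,600),interpolation=cv2.INTER_CUBIC))
E
```

```text
t: 14.8
tool_pos: [0.577, 0.2234, 0.1153]
tool_rot: [0.266, 1.498, -0.283]
contact_force: [-0.4, 0.1, 0.3]
opening: 0.0598
t 14.8 pos [0.577  0.2234 0.1153] shift mm [-94.2  -6.8  10.9] turn [0.2  3.23 0.04] F [-0.4  0.1  0.3] open 59.8
```

View pics/w17.png

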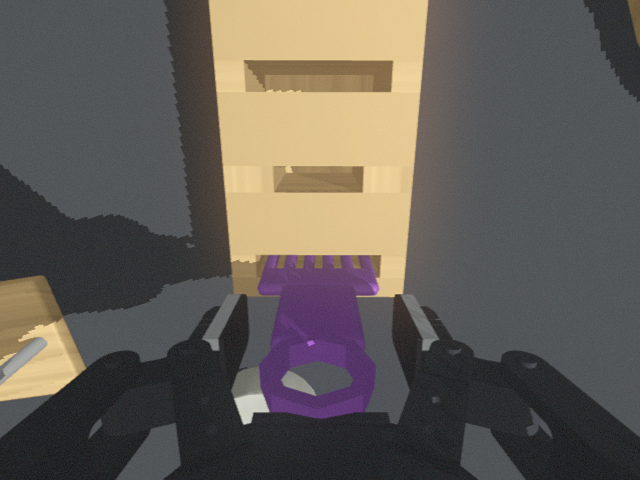

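View pics/zs17.png

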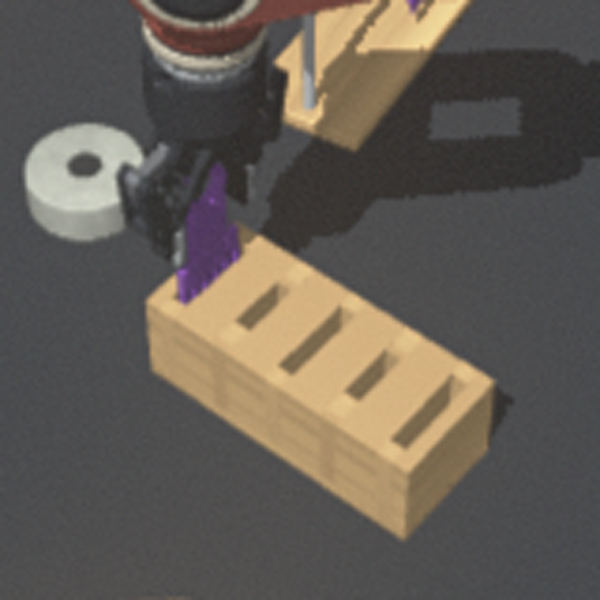

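The comb stands fully down in wide slot 3. I'll go up and level the tool.

```bash
python3 -m handwheel '[[0.06,[-0.01,0,0.0006],[0,0,0]],[0.06,[-0.015,0,0.0009],[0,0,0]],[0.06,[-0.02,0,0.0011],[0,0,0]],[0.06,[-0.025,0,0.0014],[0,0,0]],[0.06,[-0.025,0,0.0014],[0,0,0]],[0.06,[-0.025,0,0.0014],[0,0,0]],[0.06,[-0.025,0,0.0014],[0,0,0]],[0.06,[0,0,0],[0.2,3.25,0]],[0.06,[0,0,0],[0,0,0]]]' 50
python3 - <<'E'
from h import *
S=np.load('stand.npy')
goto(W(S,(-.0295,.076,.262)),np.pi/2+S[2])
im=save('wrist','w18.png')[:,:,::-1]
E
```

```text
t: 15.65
tool_pos: [0.5793, 0.2235, 0.2652]
tool_rot: [0.282, 1.547, -0.278]
contact_force: [-0.7, -0.2, -0.9]
opening: 0.0601
t 15.65 pos [0.5793 0.2235 0.2652] shift mm [   2.4 -348.9   77.4] turn [-9.44  0.3  -0.17] F [-0.7 -0.2 -0.9] open 60.1
```

View pics/w18.png

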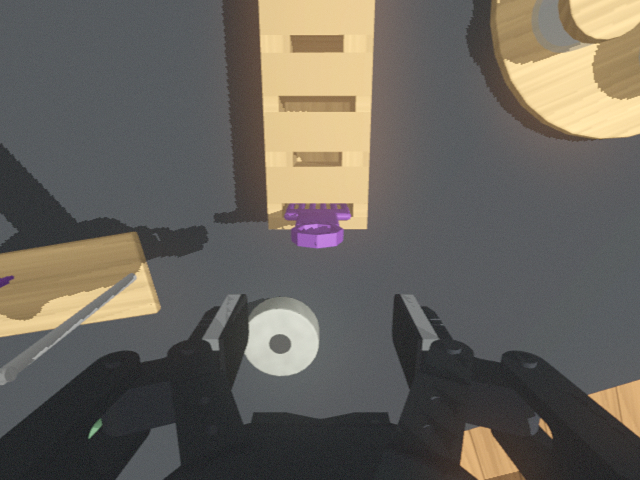

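Comb 1 stands in the end slot, seen at (318,225). Next is the slim comb on the y = +76 hook.

```bash
python3 -m handwheel '[[0.06,[0,-0.02,0.008],[-4.7,0.1,0]],[0.06,[0,-0.035,0.004],[-4.7,0.1,0]],[0.06,[0,-0.036,0.002],[0,0,0]],[0.06,[0,-0.036,0.002],[0,0,0]],[0.06,[0,-0.036,0.002],[0,0,0]],[0.06,[0,-0.036,0.002],[0,0,0]],[0.06,[0,-0.036,0.002],[0,0,0]],[0.06,[0,-0.036,0.002],[0,0,0]],[0.06,[0,-0.036,0.002],[0,0,0]],[0.06,[0,-0.02,0.002],[0,0,0]]]' 50
python3 -m handwheel '[[0.06,[0,0,0],[0,0,0]],[0.06,[0,0,0],[0,0,0]]]' 50
python3 - <<'E'
from h import *
S=np.load('stand.npy')
goto(W(S,(-.027,.076,.262)),np.pi/2+S[2])
im=save('wrist','w19.png')[:,:,::-1]
E
```

```text
t: 16.53
tool_pos: [0.5345, -0.1055, 0.2597]
tool_rot: [0.152, 1.57, -0.153]
contact_force: [-0.2, 0.1, 0.1]
opening: 0.06
t: 16.7
tool_pos: [0.5353, -0.1032, 0.2599]
tool_rot: [0.153, 1.57, -0.152]
contact_force: [0.1, 1.0, 0.2]
opening: 0.0596
t 16.7 pos [ 0.5353 -0.1032  0.2599] shift mm [ -2.1 -27.7   2.5] turn [-0.12 -0.26 -0.04] F [0.1 1.  0.2] open 59.6
```

View pics/w19.png

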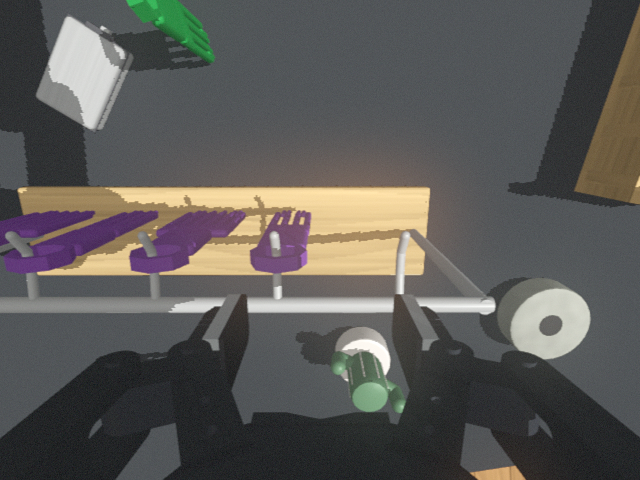

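```bash
python3 -m handwheel '[[0.06,[0,-0.014,0.001],[0,0,0]],[0.06,[0.002,-0.0137,0.001],[0,0,0]],[0.06,[0.014,0,0],[0,0,0]],[0.06,[0.014,0,0],[0,0,0]],[0.06,[0.014,0,0],[0,0,0]],[0.06,[0.014,0,0],[0,0,0]],[0.06,[0.014,0,0],[0,0,0]],[0.06,[0.014,0,0],[0,0,0]],[0.06,[0.014,0,0],[0,0,0]],[0.06,[0,0,0],[0,0,0]]]' 50
python3 - <<'E'
from h import *
S=np.load('stand.npy')
goto(W(S,(-.027,.076,.138)),np.pi/2+S[2])
im=save('wrist','w20.png')[:,:,::-1]
E
```

```text
t: 17.58
tool_pos: [0.5305, -0.1293, 0.1568]
tool_rot: [0.153, 1.575, -0.149]
contact_force: [0.6, -0.1, -0.3]
opening: 0.0599
t 17.58 pos [ 0.5305 -0.1293  0.1568] shift mm [18.7 -1.2  2.4] turn [ 0.01 -0.52 -0.09] F [ 0.6 -0.1 -0.3] open 59.9
```

View pics/w20.png

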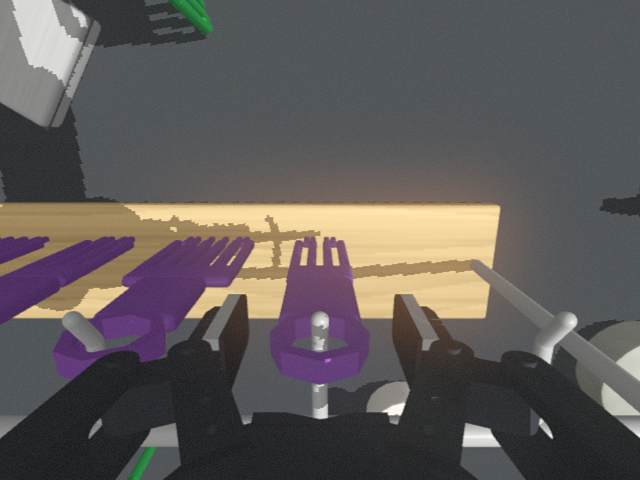

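```bash
python3 -m handwheel '[[0.06,[0.006,-0.001,0.001],[0,-0.3,0]],[0.06,[0.006,0,0.001],[0,0,0]],[0.06,[0.006,0,0],[0,0,0]],[0.06,[0,0,0],[0,0,0]],[0.06,[0,0,0],[0,0,0]]]' 50
python3 -m handwheel '[[0.045,[0,0,0],[0,0,0]],[0.038,[0,0,0],[0,0,0]],[0.03,[0,0,0],[0,0,0]],[0.02,[0,0,0],[0,0,0]],[0.02,[0,0,0],[0,0,0]],[0.02,[0,0,0],[0,0,0]]]' 50
python3 - <<'E'
from h import *
S=np.load('stand.npy')
goto(W(S,(-.027,.076,.138)),np.pi/2+S[2])
im=save('wrist','w21.png')[:,:,::-1]
E
```

```text
t: 18.05
tool_pos: [0.5342, -0.1316, 0.143]
tool_rot: [0.151, 1.563, -0.151]
contact_force: [0.9, 1.0, -0.4]
opening: 0.0598
t: 18.55
tool_pos: [0.5347, -0.1315, 0.1439]
tool_rot: [0.151, 1.562, -0.15]
contact_force: [-0.4, 2.5, 3.3]
opening: 0.0345
t 18.55 pos [ 0.5347 -0.1315  0.1439] shift mm [ 5.8  0.2 -2.4] turn [ 0.01  0.21 -0.03] F [-0.4  2.5  3.3] open 34.5
```

View pics/w21.png

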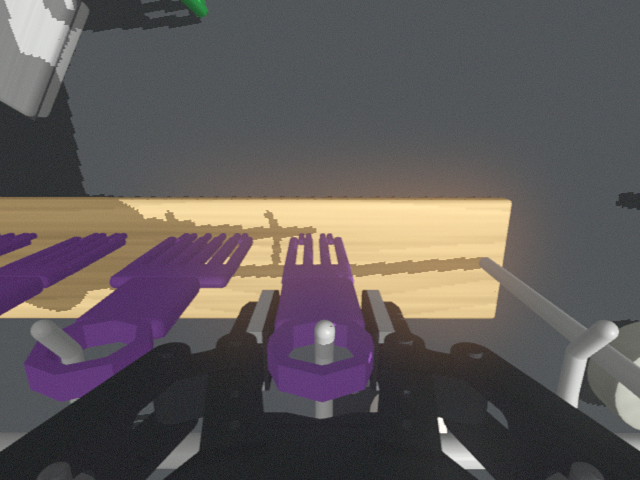

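The grip is about 6 mm too high, with pads touching the eye at 34.5 mm. I'll reopen and lower.

```bash
python3 -m handwheel '[[0.045,[0,0,0],[0,0,0]],[0.05,[0,0,0],[0,0,0]],[0.05,[0.003,0,-0.001],[0,0,0]],[0.05,[0.003,0,-0.001],[0,0,0]],[0.05,[0.002,0,0],[0,0,0]],[0.05,[0,0,0],[0,0,0]],[0.05,[0,0,0],[0,0,0]]]' 50
python3 - <<'E'
from h import *
S=np.load('stand.npy')
goto(W(S,(-.027,.076,.138)),np.pi/2+S[2])
E
```

```text
t: 19.18
tool_pos: [0.5321, -0.1312, 0.1347]
tool_rot: [0.151, 1.564, -0.151]
contact_force: [-0.5, -0.6, 0.9]
opening: 0.0498
t 19.18 pos [ 0.5321 -0.1312  0.1347] shift mm [-3.3  0.4  0.2] turn [ 0.    0.1  -0.02] F [-0.5 -0.6  0.9] open 49.8
```

```bash
python3 -m handwheel '[[0.04,[0,0,0],[0,0,0]],[0.035,[0,0,0],[0,0,0]],[0.02,[0,0,0],[0,0,0]],[0.02,[0,0,0],[0,0,0]],[0.02,[0,0,0],[0,0,0]]]' 50
python3 -m handwheel '[[0.02,[-0.005,0,0],[0,0,0]],[0.02,[-0.005,0,0],[0,0,0]],[0.02,[-0.005,0,0],[0,0,0]],[0.02,[0,0,0],[0,0,0]],[0.02,[0,0,0],[0,0,0]]]' 50
python3 - <<'E'
from h import *
S=np.load('stand.npy')
goto(W(S,(-.027,.076,.138)),np.pi/2+S[2])
im=save('wrist','w22.png')[:,:,::-1]
E
```

```text
t: 19.6
tool_pos: [0.5327, -0.1312, 0.1356]
tool_rot: [0.151, 1.562, -0.15]
contact_force: [-0.4, 0.4, 0.9]
opening: 0.0329
t: 20.02
tool_pos: [0.5328, -0.1314, 0.151]
tool_rot: [0.15, 1.562, -0.151]
contact_force: [0.3, 0.7, 0.2]
opening: 0.0329
t 20.02 pos [ 0.5328 -0.1314  0.151 ] shift mm [13.   0.5 -0.5] turn [-0.    0.23  0.  ] F [0.3 0.7 0.2] open 32.9
```

View pics/w22.png

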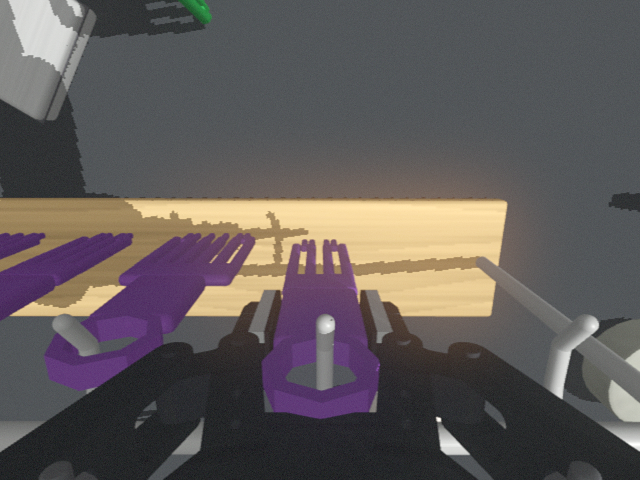

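```bash
python3 -m handwheel '[[0.02,[0,0,-0.006],[0,0,0]],[0.02,[0,0,-0.008],[0,0,0]],[0.02,[0,0,-0.008],[0,0,0]],[0.02,[0,0,-0.01],[0,0,0]],[0.02,[0,0,-0.01],[0,0,0]],[0.02,[0,0,-0.012],[0,0,0]],[0.02,[0,0,-0.012],[0,0,0]],[0.02,[-0.02,0,0],[0,0,0]],[0.02,[-0.03,0,0],[0,0,0]],[0.02,[-0.03,0,0],[0,0,0]]]' 50
python3 -m handwheel '[[0.02,[-0.03,0,0],[0,0,0]],[0.02,[-0.03,0,0],[0,0,0]],[0.02,[-0.01,0,0],[0,0,0]],[0.02,[0,0,0],[0,0,0]],[0.02,[0,0,0],[0,0,0]]]'
python3 - <<'E'
from h import *
B=[.4858,.255,-.356]
goto(W(B,(.048,0,.30)),np.pi/2+B[2])
save('wrist','w23.png')
E
```

```text
t: 20.9
tool_pos: [0.4654, -0.1179, 0.2294]
tool_rot: [0.152, 1.566, -0.15]
contact_force: [0.6, -0.4, -0.9]
opening: 0.0334
t: 21.32
tool_pos: [0.4667, -0.1185, 0.2993]
tool_rot: [0.151, 1.563, -0.151]
contact_force: [-0.3, -0.5, -1.2]
opening: 0.0332
t 21.32 pos [ 0.4667 -0.1185  0.2993] shift mm [ -0.6 362.4  -5.2] turn [ 9.39  0.13 -0.03] F [-0.3 -0.5 -1.2] open 33.2
```

View pics/w23.png

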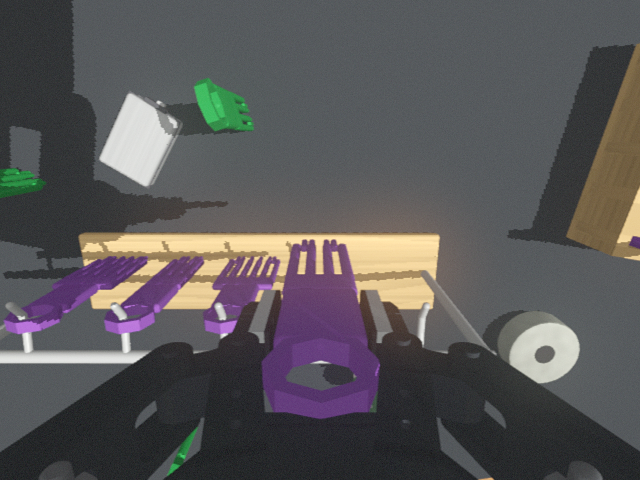

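```bash
python3 -m handwheel '[[0.02,[0,0.02,0],[0,0,0]],[0.02,[0,0.038,-0.001],[0,0,0]],[0.02,[0,0.038,-0.001],[0,0,0]],[0.02,[0,0.038,-0.001],[0,0,0]],[0.02,[0,0.038,-0.001],[0,0,0]],[0.02,[0,0.038,-0.001],[0,0,0]],[0.02,[0,0.038,0],[0,0,0]],[0.02,[0,0.038,0],[0,0,0]],[0.02,[0,0.038,0],[0,0,0]],[0.02,[0,0.038,0],[0,0,0]]]' 50
python3 -m handwheel '[[0.02,[0,0,0],[4.7,0.1,0]],[0.02,[0,0,0],[4.7,0,0]],[0.02,[0,0,0],[0,0,0]],[0.02,[0,0,0],[0,0,0]]]'
python3 - <<'E'
from h import *
B=[.4858,.255,-.356]
goto(W(B,(.048,0,.30)),np.pi/2+B[2])
im=save('wrist','w24.png')[:,:,::-1]
cv2.imwrite('pics/z24.png',cv2.resize(im[130:330,220:420],(600,600),interpolation=cv2.INTER_CUBIC))
E
```

```text
t: 22.2
tool_pos: [0.5301, 0.2393, 0.2966]
tool_rot: [0.149, 1.568, -0.152]
contact_force: [0.8, -0.2, -0.7]
opening: 0.0334
t: 22.53
tool_pos: [0.5304, 0.2375, 0.2974]
tool_rot: [0.276, 1.556, -0.279]
contact_force: [0.4, -1.0, -0.3]
opening: 0.033
t 22.53 pos [0.5304 0.2375 0.2974] shift mm [-2.6  0.9  0.1] turn [ 0.13 -0.15  0.12] F [ 0.4 -1.  -0.3] open 33.0
```

View pics/w24.png

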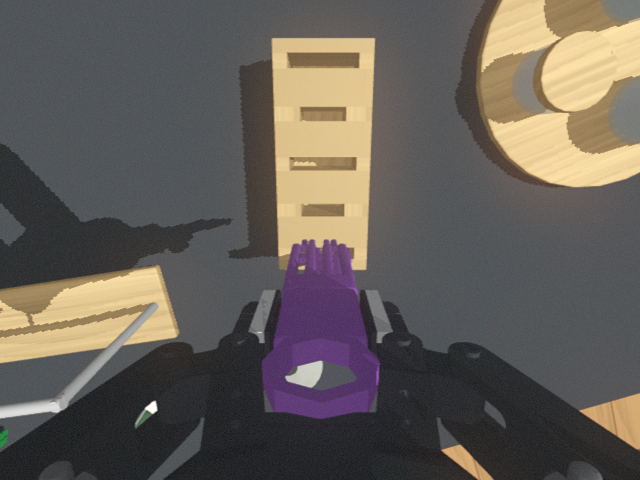

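Run:
```python
from h import *
rel((320.3,240.5),(323,210.5),ctrl.get_obs()['tool_pos'][2]-.1036)
for v,u in((163.5,323),(114.5,323.5),(60.5,324)): print(on('wrist',u,v,2,.075))
```

```text
tip [0.5294 0.2377 0.1944] slot [0.5323 0.2393 0.075 ] slot-tip block xy mm [-0.1  2.5]
[0.48847614 0.25542895 0.075     ]
[0.44606455 0.27153369 0.075     ]
[0.40263823 0.2879741  0.075     ]
```

View pics/z24.png

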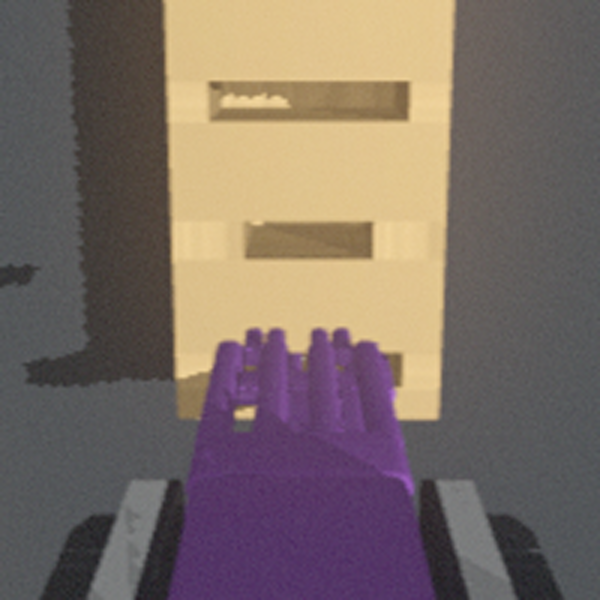

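Slim slot 2's mouth is at (323,210), with the tips at (320,240). I'll descend with a 2 mm sideways correction.

```bash
python3 -m handwheel '[[0.02,[0.01,0.001,0],[0,0,0]],[0.02,[0.015,0.001,0],[0,0,0]],[0.02,[0.015,0,0],[0,0,0]],[0.02,[0.015,0,0],[0,0,0]],[0.02,[0.015,0,0],[0,0,0]],[0.02,[0.015,0,0],[0,0,0]],[0.02,[0.013,0,0],[0,0,0]],[0.02,[0,0,0],[0,0,0]],[0.02,[0,0,0],[0,0,0]],[0.02,[0,0,0],[0,0,0]]]' 50
python3 - <<'E'
from h import *
B=[.4858,.255,-.356]
goto(W(B,(.048,0,.18)),np.pi/2+B[2])
im=save('wrist','w25.png')[:,:,::-1]
cv2.imwrite('pics/z25.png',cv2.resize(im[180:300,240:400],(800,600),interpolation=cv2.INTER_CUBIC))
im=save('side','s25.png')[:,:,::-1]
cv2.imwrite('pics/zs25.png',cv2.resize(im[200:360,220:380],(600,600),interpolation=cv2.INTER_CUBIC))
E
```

```text
t: 23.42
tool_pos: [0.5326, 0.2396, 0.2029]
tool_rot: [0.28, 1.551, -0.279]
contact_force: [1.0, -0.7, 0.1]
opening: 0.033
t 23.42 pos [0.5326 0.2396 0.2029] shift mm [22.9 -1.8 -1.2] turn [-0.    0.1  -0.07] F [ 1.  -0.7  0.1] open 33.0
```

View pics/z25.png

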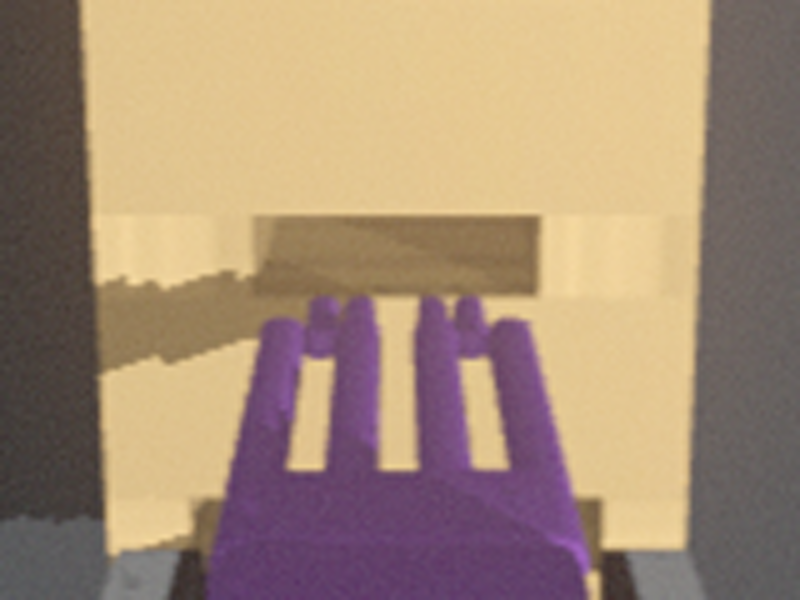

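View pics/zs25.png

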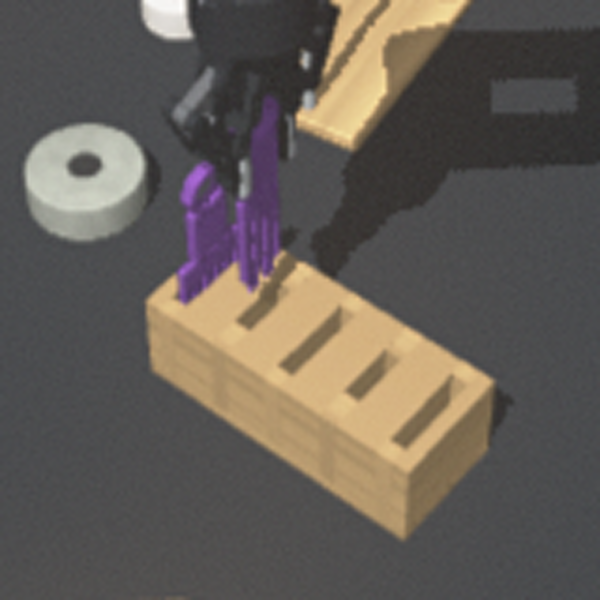

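Run:
```python
from h import *
rel((319.2,239.6),(319.4,231),ctrl.get_obs()['tool_pos'][2]-.1036)
```

```text
tip [0.5314 0.2398 0.1001] slot [0.5317 0.2398 0.075 ] slot-tip block xy mm [-1.9  0.1]
```

```bash
python3 -m handwheel '[[0.02,[0.005,0,-0.0008],[0,0,0]],[0.02,[0.005,0,-0.0007],[0,0,0]],[0.02,[0.005,0,0],[0,0,0]],[0.02,[0.004,0,0],[0,0,0]],[0.02,[0,0,0],[0,0,0]],[0.02,[0,0,0],[0,0,0]]]' 50
python3 - <<'E'
from h import *
B=[.4858,.255,-.356]
goto(W(B,(.048,0,.18)),np.pi/2+B[2])
im=save('wrist','w26.png')[:,:,::-1]
cv2.imwrite('pics/z26.png',cv2.resize(im[180:300,240:400],(800,600),interpolation=cv2.INTER_CUBIC))
E
```

```text
t: 24.02
tool_pos: [0.5304, 0.24, 0.1825]
tool_rot: [0.279, 1.553, -0.279]
contact_force: [0.4, -0.5, -0.5]
opening: 0.0329
t 24.02 pos [0.5304 0.24   0.1825] shift mm [ 2.5 -1.5  1. ] turn [-0.   -0.    0.01] F [ 0.4 -0.5 -0.5] open 32.9
```

View pics/z26.png

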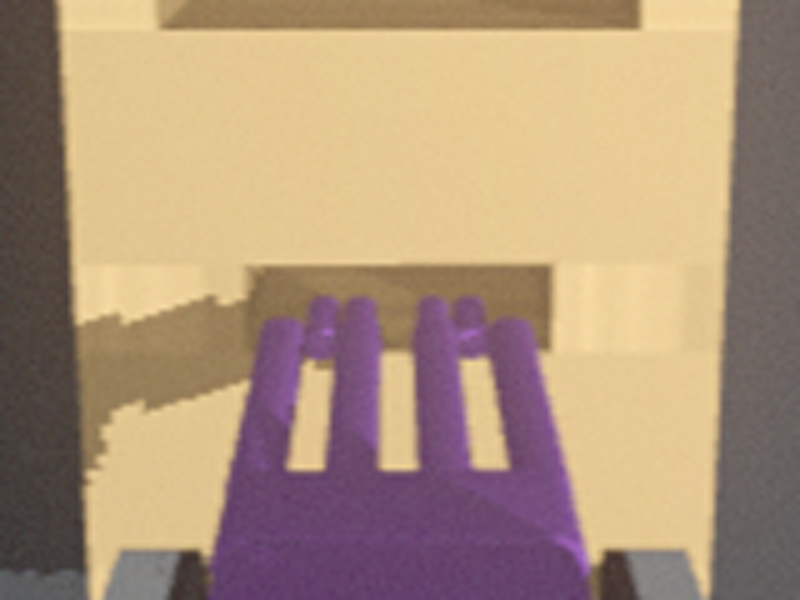

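```bash
python3 -m handwheel '[[0.02,[0.004,0,0],[0,0,0]],[0.02,[0.004,0,0],[0,0,0]],[0.02,[0.004,0,0],[0,0,0]],[0.02,[0,0,0],[0,0,0]],[0.02,[0,0,0],[0,0,0]]]' 50
python3 - <<'E'
from h import *
im=save('wrist','w27.png')[:,:,::-1]
cv2.imwrite('pics/z27.png',cv2.resize(im[180:300,240:400],(800,600),interpolation=cv2.INTER_CUBIC))
E
```

```text
t: 24.48
tool_pos: [0.5305, 0.24, 0.1706]
tool_rot: [0.279, 1.553, -0.279]
contact_force: [0.3, 0.5, -0.1]
opening: 0.0332
```

View pics/z27.png

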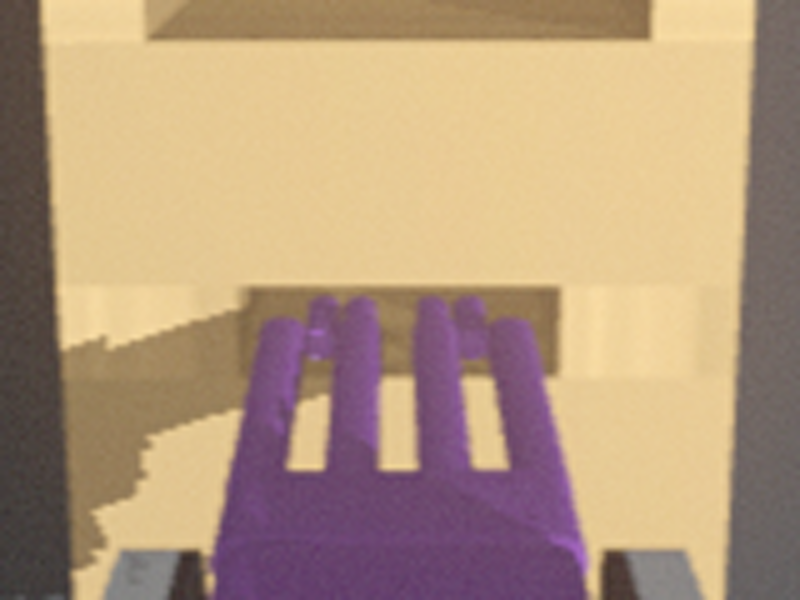

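The tips are in the slot with no contact. I'll continue in steps.

```bash
python3 -m handwheel '[[0.02,[0.004,0,0],[0,0,0]],[0.02,[0.004,0,0],[0,0,0]],[0.02,[0.004,0,0],[0,0,0]],[0.02,[0.004,0,0],[0,0,0]],[0.02,[0,0,0],[0,0,0]]]' 50
python3 -m handwheel '[[0.02,[0.004,0,0],[0,0,0]],[0.02,[0.004,0,0],[0,0,0]],[0.02,[0.004,0,0],[0,0,0]],[0.02,[0.004,0,0],[0,0,0]],[0.02,[0,0,0],[0,0,0]]]' 50
```

```text
t: 24.95
tool_pos: [0.53, 0.2399, 0.1537]
tool_rot: [0.279, 1.554, -0.28]
contact_force: [1.2, 0.5, -1.1]
opening: 0.0332
t: 25.37
tool_pos: [0.5301, 0.2399, 0.1378]
tool_rot: [0.279, 1.554, -0.28]
contact_force: [-0.1, -0.7, -0.3]
opening: 0.0329
```

```bash
python3 -m handwheel '[[0.02,[0.004,0,0],[0,0,0]],[0.02,[0.004,0,0],[0,0,0]],[0.02,[0.004,0,0],[0,0,0]],[0.02,[0.004,0,0],[0,0,0]],[0.02,[0.004,0,0],[0,0,0]],[0.02,[0,0,0],[0,0,0]],[0.02,[0,0,0],[0,0,0]]]' 50
python3 -m handwheel '[[0.02,[0.002,0,0],[0,0,0]],[0.02,[0.002,0,0],[0,0,0]],[0.02,[0,0,0],[0,0,0]]]' 50
```

```text
t: 25.95
tool_pos: [0.5306, 0.2401, 0.1187]
tool_rot: [0.279, 1.553, -0.279]
contact_force: [-0.2, -0.6, -0.9]
opening: 0.0334
t: 26.2
tool_pos: [0.5307, 0.2401, 0.1148]
tool_rot: [0.279, 1.552, -0.279]
contact_force: [-0.5, 0.5, -1.1]
opening: 0.0328
```

```bash
python3 -m handwheel '[[0.02,[0.002,0,0],[0,0,0]],[0.02,[0,0,0],[0,0,0]]]' 50
python3 -m handwheel '[[0.02,[0.001,0,0],[0,0,0]],[0.045,[0,0,0],[0,0,0]],[0.05,[0,0,0],[0,0,0]],[0.055,[0,0,0],[0,0,0]],[0.055,[0,0,0],[0,0,0]]]' 50
python3 - <<'E'
from h import *
im=save('wrist','w28.png')
im=save('side','s28.png')[:,:,::-1]
cv2.imwrite('pics/zs28.png',cv2.resize(im[200:360,220:380],(600,600),interpolation=cv2.INTER_CUBIC))
E
```

```text
t: 26.37
tool_pos: [0.5313, 0.2402, 0.114]
tool_rot: [0.28, 1.551, -0.279]
contact_force: [-0.7, -1.6, 4.2]
opening: 0.0333
t: 26.78
tool_pos: [0.5306, 0.2401, 0.1118]
tool_rot: [0.279, 1.552, -0.279]
contact_force: [-0.1, -0.1, 0.7]
opening: 0.0548
```

View pics/w28.png

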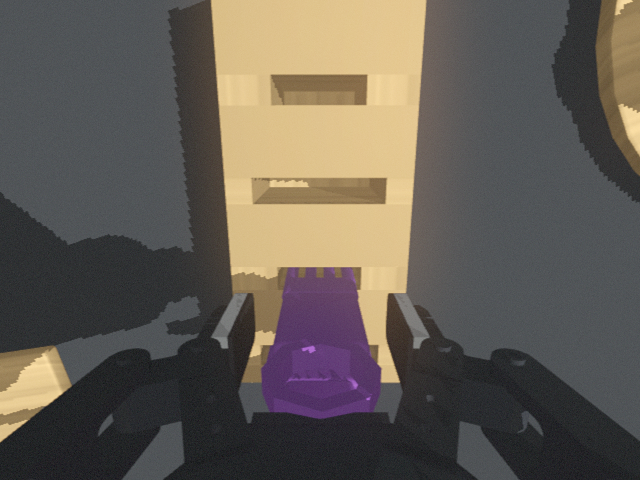

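View pics/zs28.png

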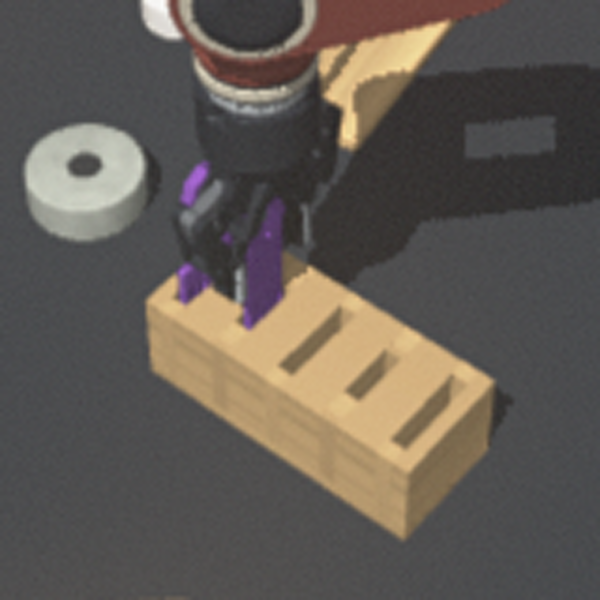

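The slim comb is fully down in slim slot 2. I'll retreat and fetch the middle wide comb.

```bash
python3 -m handwheel '[[0.06,[-0.01,0,0],[0,0,0]],[0.06,[-0.015,0,0],[0,0,0]],[0.06,[-0.02,0,0],[0,0,0]],[0.06,[-0.025,0,0],[0,0,0]],[0.06,[-0.025,0,0],[0,0,0]],[0.06,[-0.025,0,0],[0,0,0]],[0.06,[-0.025,0,0],[0,0,0]],[0.06,[0,0,0],[0,0,0]],[0.06,[0,0,0],[0,0,0]]]' 50
python3 - <<'E'
from h import *
S=np.load('stand.npy')
goto(W(S,(-.027,0,.262)),np.pi/2+S[2])
im=save('wrist','w29.png')
E
```

```text
t: 27.63
tool_pos: [0.5318, 0.2405, 0.2602]
tool_rot: [0.281, 1.547, -0.277]
contact_force: [-0.7, -0.5, -0.3]
opening: 0.0599
t 27.63 pos [0.5318 0.2405 0.2602] shift mm [  -2.6 -422.8  142.4] turn [-9.4   0.29 -0.18] F [-0.7 -0.5 -0.3] open 59.9
```

View pics/w29.png

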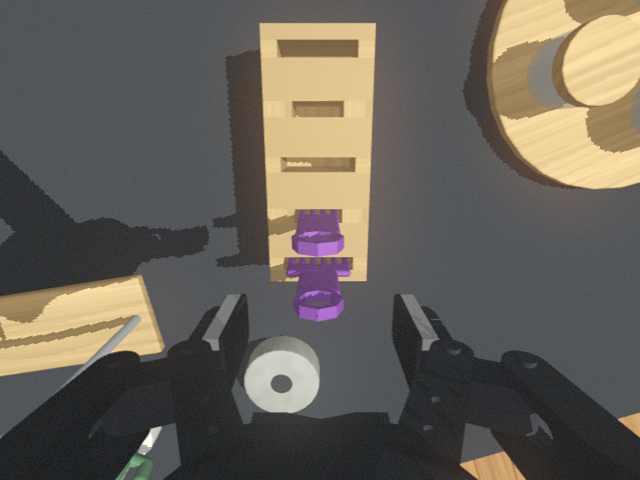

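```bash
python3 -m handwheel '[[0.06,[0,-0.02,0.007],[0,0,0]],[0.06,[0,-0.036,0.012],[0,0,0]],[0.06,[0,-0.036,0.012],[0,0,0]],[0.06,[0,-0.036,0.012],[0,0,0]],[0.06,[0,-0.036,0.012],[0,0,0]],[0.06,[0,-0.036,0.012],[0,0,0]],[0.06,[0,-0.036,0.012],[0,0,0]],[0.06,[0,-0.036,0.012],[0,0,0]],[0.06,[0,-0.036,0.012],[0,0,0]],[0.06,[0,-0.036,0.012],[0,0,0]]]' 50
python3 -m handwheel '[[0.06,[0,-0.036,0.012],[0,0,0]],[0.06,[0,-0.03,0.01],[0,0,0]],[0.06,[0,-0.012,0.004],[0,0,0]],[0.06,[0,0,0],[-4.7,0.1,0]],[0.06,[0,0,0],[-4.7,0,0]],[0.06,[0,0,0],[0,0,0]],[0.06,[0,0,0],[0,0,0]]]' 50
python3 - <<'E'
from h import *
S=np.load('stand.npy')
goto(W(S,(-.027,0,.262)),np.pi/2+S[2])
im=save('wrist','w30.png')
E
```

```text
t: 28.52
tool_pos: [0.5172, -0.1239, 0.255]
tool_rot: [0.28, 1.555, -0.279]
contact_force: [0.5, 0.0, -0.5]
opening: 0.0595
t: 29.1
tool_pos: [0.5153, -0.2039, 0.2557]
tool_rot: [0.154, 1.568, -0.151]
contact_force: [0.5, -0.0, 0.1]
opening: 0.0599
t 29.1 pos [ 0.5153 -0.2039  0.2557] shift mm [-6.3 -1.1  2.8] turn [-0.09 -0.17 -0.09] F [ 0.5 -0.   0.1] open 59.9
```

View pics/w30.png

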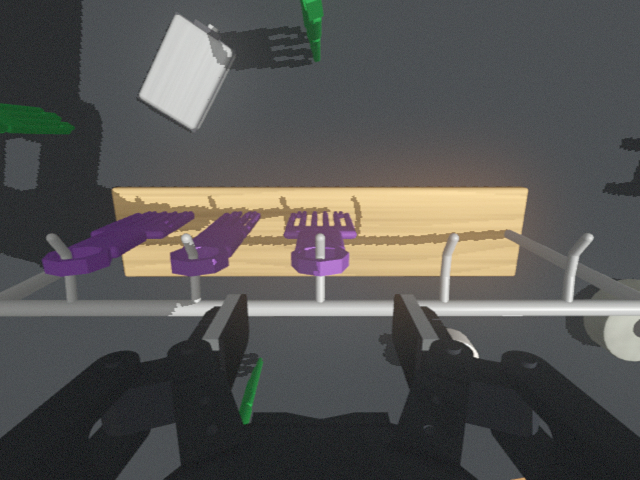

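Comb 3 is centred at column 320. I'll descend.

```bash
python3 -m handwheel '[[0.06,[0.013,-0.001,0.001],[0,0,0]],[0.06,[0.014,0,0],[0,0,0]],[0.06,[0.014,0,0],[0,0,0]],[0.06,[0.014,0,0],[0,0,0]],[0.06,[0.014,0,0],[0,0,0]],[0.06,[0.014,0,0],[0,0,0]],[0.055,[0.014,0,0],[0,0,0]],[0.055,[0.014,0,0],[0,0,0]],[0.05,[0,0,0],[0,0,0]],[0.05,[0,0,0],[0,0,0]]]' 50
python3 - <<'E'
from h import *
S=np.load('stand.npy')
goto(W(S,(-.027,0,.135)),np.pi/2+S[2])
E
```

```text
t: 29.98
tool_pos: [0.5159, -0.2053, 0.1447]
tool_rot: [0.152, 1.568, -0.15]
contact_force: [-0.1, -0.3, 0.8]
opening: 0.0502
t 29.98 pos [ 0.5159 -0.2053  0.1447] shift mm [9.7 0.3 2. ] turn [-0.   -0.18 -0.08] F [-0.1 -0.3  0.8] open 50.2
```

```bash
python3 -m handwheel '[[0.05,[0.005,0,0.001],[0,0,0]],[0.05,[0.005,0,0.001],[0,0,0]],[0.05,[0,0,0],[0,0,0]],[0.05,[0,0,0],[0,0,0]]]' 50
python3 -m handwheel '[[0.04,[0,0,0],[0,0,0]],[0.035,[0,0,0],[0,0,0]],[0.02,[0,0,0],[0,0,0]],[0.02,[0,0,0],[0,0,0]],[0.02,[0,0,0],[0,0,0]]]' 50
python3 - <<'E'
from h import *
S=np.load('stand.npy')
goto(W(S,(-.027,0,.135)),np.pi/2+S[2])
E
```

```text
t: 30.32
tool_pos: [0.5185, -0.2061, 0.1362]
tool_rot: [0.151, 1.566, -0.15]
contact_force: [0.7, 0.4, -0.2]
opening: 0.0499
t: 30.73
tool_pos: [0.5189, -0.2058, 0.1368]
tool_rot: [0.151, 1.565, -0.15]
contact_force: [0.0, 2.8, 2.7]
opening: 0.0331
t 30.73 pos [ 0.5189 -0.2058  0.1368] shift mm [ 1.8  0.1 -1. ] turn [ 0.01  0.02 -0.06] F [0.  2.8 2.7] open 33.1
```

```bash
python3 -m handwheel '[[0.02,[-0.005,0,0],[0,0,0]],[0.02,[-0.005,0,0],[0,0,0]],[0.02,[-0.005,0,0],[0,0,0]],[0.02,[0,0,0],[0,0,0]],[0.02,[0,0,0],[0,0,0]]]' 50
python3 - <<'E'
from h import *
save('wrist','w31.png')
E
```

```text
t: 31.15
tool_pos: [0.5186, -0.2064, 0.1517]
tool_rot: [0.151, 1.565, -0.151]
contact_force: [1.4, 0.5, -0.1]
opening: 0.033
```

View pics/w31.png

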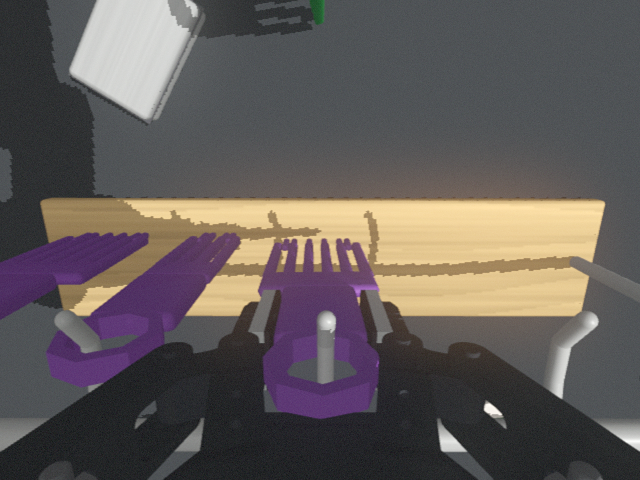

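The comb is lifted with the hook clear inside the eye. I'll draw it out and up.

```bash
python3 -m handwheel '[[0.02,[0,0,-0.006],[0,0,0]],[0.02,[0,0,-0.008],[0,0,0]],[0.02,[0,0,-0.008],[0,0,0]],[0.02,[0,0,-0.01],[0,0,0]],[0.02,[0,0,-0.01],[0,0,0]],[0.02,[0,0,-0.012],[0,0,0]],[0.02,[0,0,-0.012],[0,0,0]],[0.02,[-0.02,0,0],[0,0,0]],[0.02,[-0.03,0,0],[0,0,0]],[0.02,[-0.03,0,0],[0,0,0]]]' 50
python3 -m handwheel '[[0.02,[-0.03,0,0],[0,0,0]],[0.02,[-0.03,0,0],[0,0,0]],[0.02,[-0.01,0,0],[0,0,0]],[0.02,[0,0,0],[0,0,0]],[0.02,[0,0,0],[0,0,0]]]'
python3 - <<'E'
from h import *
B=[.4858,.255,-.356]
goto(W(B,(.002,0,.30)),np.pi/2+B[2])
save('wrist','w32.png')
im=save('side','s32.png')
E
```

```text
t: 32.03
tool_pos: [0.4518, -0.1928, 0.2306]
tool_rot: [0.153, 1.569, -0.15]
contact_force: [0.3, -0.4, 0.1]
opening: 0.0329
t: 32.45
tool_pos: [0.4533, -0.1934, 0.3005]
tool_rot: [0.151, 1.566, -0.15]
contact_force: [-0.2, -0.0, -1.4]
opening: 0.0334
t 32.45 pos [ 0.4533 -0.1934  0.3005] shift mm [  0.8 446.1 -51.7] turn [ 9.39 -0.06 -0.03] F [-0.2 -0.  -1.4] open 33.4
```

View pics/s32.png

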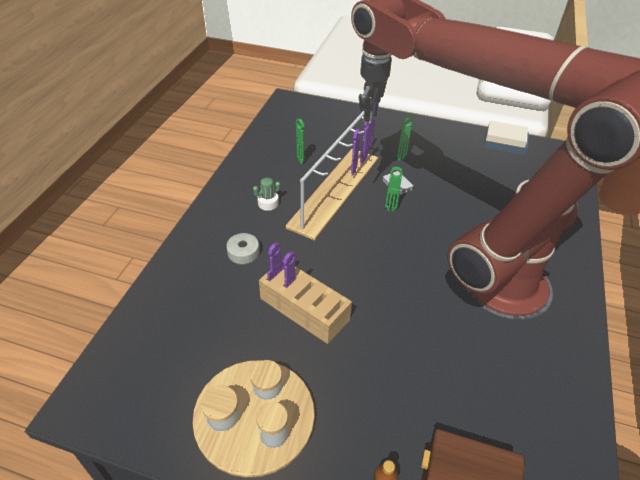

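View pics/w32.png

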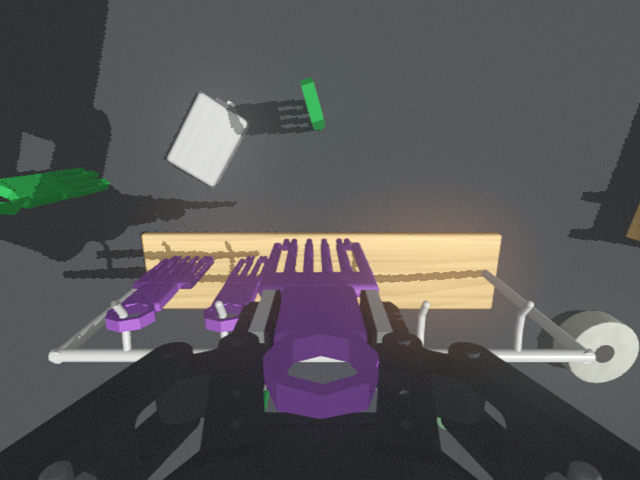

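```bash
python3 -m handwheel '[[0.02,[0,0.02,-0.002],[0,0,0]],[0.02,[0,0.038,-0.0044],[0,0,0]],[0.02,[0,0.038,-0.0044],[0,0,0]],[0.02,[0,0.038,-0.0044],[0,0,0]],[0.02,[0,0.038,-0.0044],[0,0,0]],[0.02,[0,0.038,-0.0044],[0,0,0]],[0.02,[0,0.038,-0.0044],[0,0,0]],[0.02,[0,0.038,-0.0044],[0,0,0]],[0.02,[0,0.038,-0.0044],[0,0,0]],[0.02,[0,0.038,-0.0044],[0,0,0]]]' 50
python3 -m handwheel '[[0.02,[0,0.038,-0.0044],[0,0,0]],[0.02,[0,0.03,-0.0044],[0,0,0]],[0.02,[0,0.016,-0.001],[0,0,0]],[0.02,[0,0,0],[4.7,0,0]],[0.02,[0,0,0],[4.7,0,0]],[0.02,[0,0,0],[0,0,0]],[0.02,[0,0,0],[0,0,0]]]'
python3 - <<'E'
from h import *
B=[.4858,.255,-.356]
goto(W(B,(.002,0,.20)),np.pi/2+B[2])
im=save('wrist','w33.png')[:,:,::-1]
E
```

```text
t: 33.38
tool_pos: [0.4807, 0.1715, 0.2985]
tool_rot: [0.15, 1.57, -0.151]
contact_force: [0.4, -0.1, -0.2]
opening: 0.0333
t: 33.97
tool_pos: [0.4876, 0.2538, 0.2991]
tool_rot: [0.277, 1.557, -0.279]
contact_force: [0.4, 0.4, -1.3]
opening: 0.0329
t 33.97 pos [0.4876 0.2538 0.2991] shift mm [99.1  0.7  0.3] turn [ 0.12 -0.22  0.11] F [ 0.4  0.4 -1.3] open 32.9
```

View pics/w33.png

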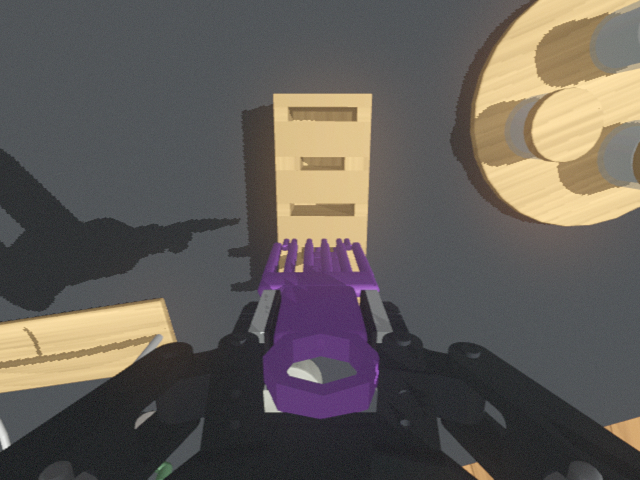

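```bash
python3 -m handwheel '[[0.02,[0.01,0.001,-0.001],[0,0,0]],[0.02,[0.015,0.001,0],[0,0,0]],[0.02,[0.015,0,0],[0,0,0]],[0.02,[0.015,0,0],[0,0,0]],[0.02,[0.015,0,0],[0,0,0]],[0.02,[0.015,0,0],[0,0,0]],[0.02,[0.013,0,0],[0,0,0]],[0.02,[0,0,0],[0,0,0]],[0.02,[0,0,0],[0,0,0]],[0.02,[0,0,0],[0,0,0]]]' 50
python3 - <<'E'
from h import *
B=[.4858,.255,-.356]
goto(W(B,(.002,0,.18)),np.pi/2+B[2])
im=save('wrist','w34.png')[:,:,::-1]
cv2.imwrite('pics/z34.png',cv2.resize(im[180:300,240:400],(800,600),interpolation=cv2.INTER_CUBIC))
E
```

```text
t: 34.85
tool_pos: [0.4884, 0.2564, 0.2041]
tool_rot: [0.28, 1.553, -0.278]
contact_force: [0.0, 0.0, -0.4]
opening: 0.033
t 34.85 pos [0.4884 0.2564 0.2041] shift mm [24.1 -2.3  0. ] turn [ 0.   -0.01 -0.07] F [ 0.   0.  -0.4] open 33.0
```

View pics/z34.png

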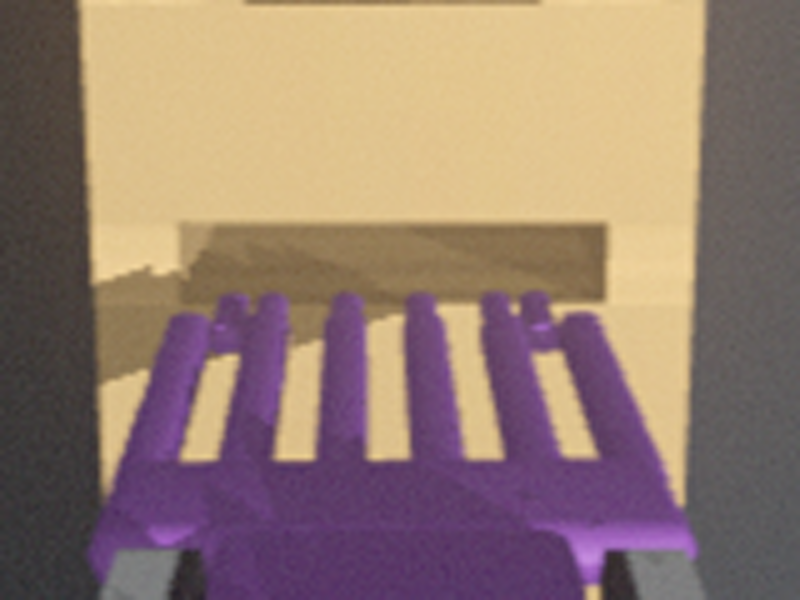

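```bash
python3 - <<'E'
from h import *
rel((317,238.6),(318.7,232.6),ctrl.get_obs()['tool_pos'][2]-.105)
E
python3 -m handwheel '[[0.02,[0.005,0.0005,-0.0003],[0,0,0]],[0.02,[0.005,0.0005,-0.0003],[0,0,0]],[0.02,[0.005,0,0],[0,0,0]],[0.02,[0.004,0,0],[0,0,0]],[0.02,[0,0,0],[0,0,0]],[0.02,[0,0,0],[0,0,0]]]' 50
python3 - <<'E'
from h import *
im=save('wrist','w35.png')[:,:,::-1]
cv2.imwrite('pics/z35.png',cv2.resize(im[180:300,240:400],(800,600),interpolation=cv2.INTER_CUBIC))
E
```

```text
tip [0.4861 0.2553 0.0996] slot [0.4885 0.2556 0.075 ] slot-tip block xy mm [-0.1  1.1]
t: 35.4
tool_pos: [0.4876, 0.2574, 0.1838]
tool_rot: [0.28, 1.554, -0.279]
contact_force: [-0.4, 0.8, -0.3]
opening: 0.0332
```

View pics/z35.png

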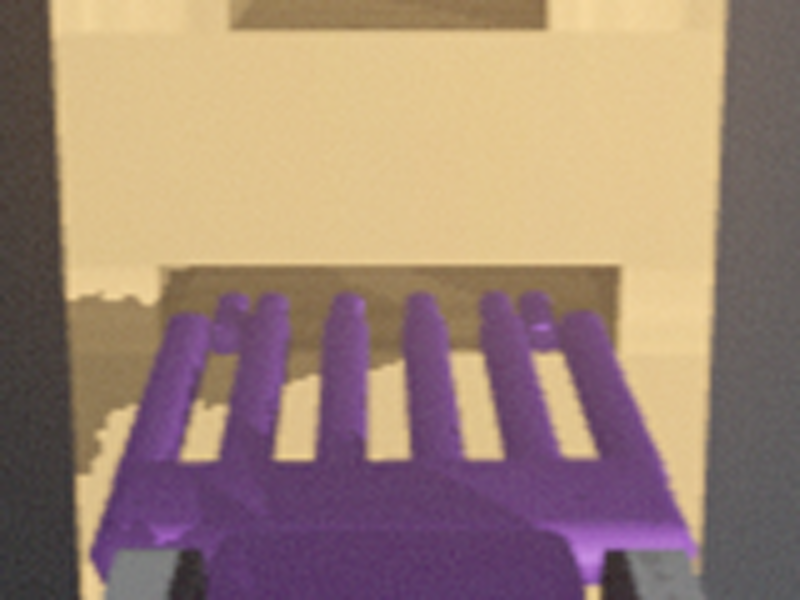

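```bash
python3 -m handwheel '[[0.02,[0.004,0,0.001],[0,0,0]],[0.02,[0.004,0,0],[0,0,0]],[0.02,[0.004,0,0],[0,0,0]],[0.02,[0,0,0],[0,0,0]],[0.02,[0,0,0],[0,0,0]]]' 50
python3 - <<'E'
from h import *
im=save('wrist','w36.png')[:,:,::-1]
cv2.imwrite('pics/z36.png',cv2.resize(im[180:300,240:400],(800,600),interpolation=cv2.INTER_CUBIC))
E
```

```text
t: 35.87
tool_pos: [0.4885, 0.257, 0.1718]
tool_rot: [0.28, 1.554, -0.279]
contact_force: [0.4, 0.1, -0.4]
opening: 0.0332
```

View pics/z36.png

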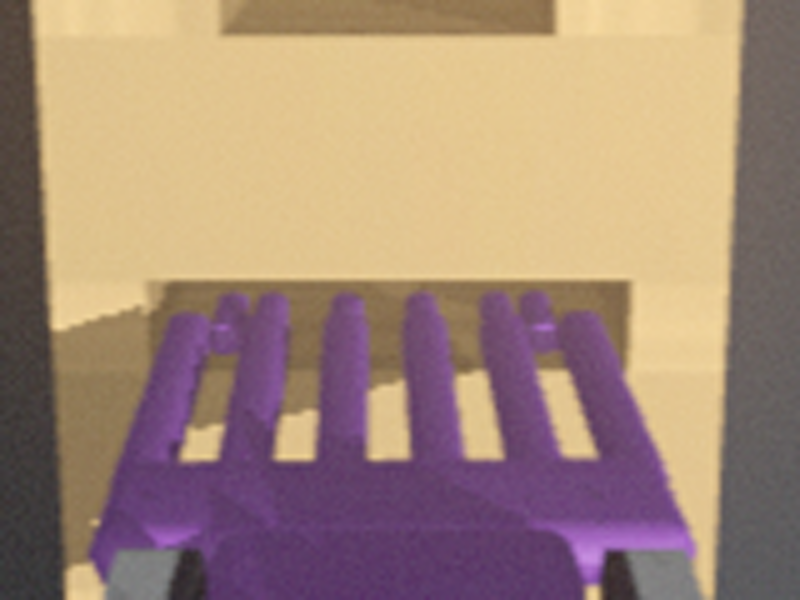

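The tips are in the mouth, central and free of force. I'll continue.

```bash
python3 -m handwheel '[[0.02,[0.004,0,0],[0,0,0]],[0.02,[0.004,0,0],[0,0,0]],[0.02,[0.004,0,0],[0,0,0]],[0.02,[0.004,0,0],[0,0,0]],[0.02,[0,0,0],[0,0,0]]]' 50
python3 -m handwheel '[[0.02,[0.004,0,0],[0,0,0]],[0.02,[0.004,0,0],[0,0,0]],[0.02,[0.004,0,0],[0,0,0]],[0.02,[0.004,0,0],[0,0,0]],[0.02,[0,0,0],[0,0,0]]]' 50
python3 -m handwheel '[[0.02,[0.004,0,0],[0,0,0]],[0.02,[0.004,0,0],[0,0,0]],[0.02,[0.004,0,0],[0,0,0]],[0.02,[0.004,0,0],[0,0,0]],[0.02,[0.004,0,0],[0,0,0]],[0.02,[0,0,0],[0,0,0]],[0.02,[0,0,0],[0,0,0]]]' 50
```

```text
t: 36.33
tool_pos: [0.4881, 0.2569, 0.155]
tool_rot: [0.279, 1.555, -0.28]
contact_force: [0.2, -0.4, -1.1]
opening: 0.0328
t: 36.75
tool_pos: [0.4881, 0.2569, 0.1391]
tool_rot: [0.279, 1.555, -0.28]
contact_force: [-0.4, -0.9, -1.4]
opening: 0.0331
t: 37.33
tool_pos: [0.4885, 0.2571, 0.12]
tool_rot: [0.28, 1.554, -0.279]
contact_force: [-0.5, 0.2, -0.9]
opening: 0.0328
```

```bash
python3 -m handwheel '[[0.02,[0.002,0,0],[0,0,0]],[0.02,[0.002,0,0],[0,0,0]],[0.02,[0,0,0],[0,0,0]]]' 50
python3 -m handwheel '[[0.02,[0.002,0,0],[0,0,0]],[0.02,[0,0,0],[0,0,0]]]' 50
```

```text
t: 37.58
tool_pos: [0.4886, 0.2571, 0.1161]
tool_rot: [0.28, 1.554, -0.279]
contact_force: [-0.3, -0.7, -0.4]
opening: 0.0333
t: 37.75
tool_pos: [0.4893, 0.2572, 0.1157]
tool_rot: [0.28, 1.553, -0.279]
contact_force: [-1.1, -1.6, 4.5]
opening: 0.033
```

```bash
python3 -m handwheel '[[0.02,[0.001,0,0],[0,0,0]],[0.045,[0,0,0],[0,0,0]],[0.05,[0,0,0],[0,0,0]],[0.06,[0,0,0],[0,0,0]],[0.06,[0,0,0],[0,0,0]]]' 50
python3 - <<'E'
from h import *
im=save('wrist','w37.png')
im=save('side','s37.png')[:,:,::-1]
cv2.imwrite('pics/zs37.png',cv2.resize(im[200:360,220:380],(600,600),interpolation=cv2.INTER_CUBIC))
E
python3 -m handwheel '[[0.06,[-0.01,0,0],[0,0,0]],[0.06,[-0.015,0,0],[0,0,0]],[0.06,[-0.02,0,0],[0,0,0]],[0.06,[-0.025,0,0],[0,0,0]],[0.06,[-0.025,0,0],[0,0,0]],[0.06,[-0.025,0,0],[0,0,0]],[0.06,[-0.025,0,0],[0,0,0]],[0.06,[0,0,0],[0,0,0]],[0.06,[0,0,0],[0,0,0]]]' 50
python3 - <<'E'
from h import *
S=np.load('stand.npy')
goto(W(S,(-.027,-.076,.262)),np.pi/2+S[2])
im=save('wrist','w38.png')
E
```

```text
t: 38.17
tool_pos: [0.4885, 0.2572, 0.1131]
tool_rot: [0.28, 1.554, -0.279]
contact_force: [0.1, 0.1, 0.2]
opening: 0.0602
t: 39.02
tool_pos: [0.4899, 0.2575, 0.2613]
tool_rot: [0.282, 1.549, -0.277]
contact_force: [-0.8, 0.2, 0.6]
opening: 0.0598
t 39.02 pos [0.4899 0.2575 0.2613] shift mm [  -2.  -499.2  200. ] turn [-9.4   0.18 -0.2 ] F [-0.8  0.2  0.6] open 59.8
```

View pics/zs37.png

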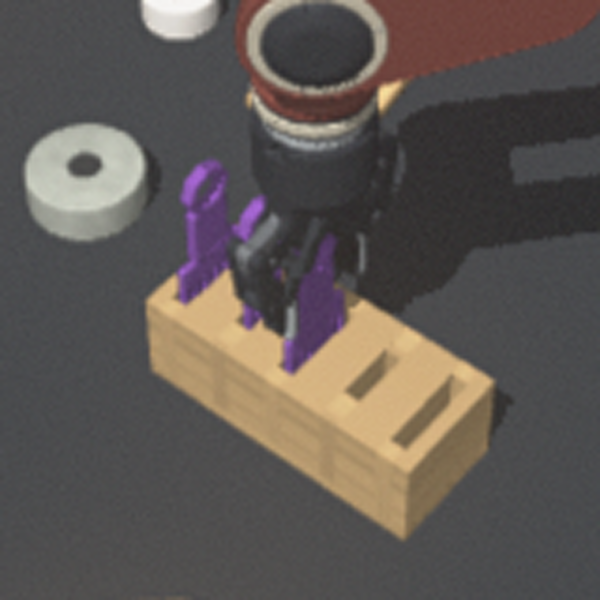

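View pics/w38.png

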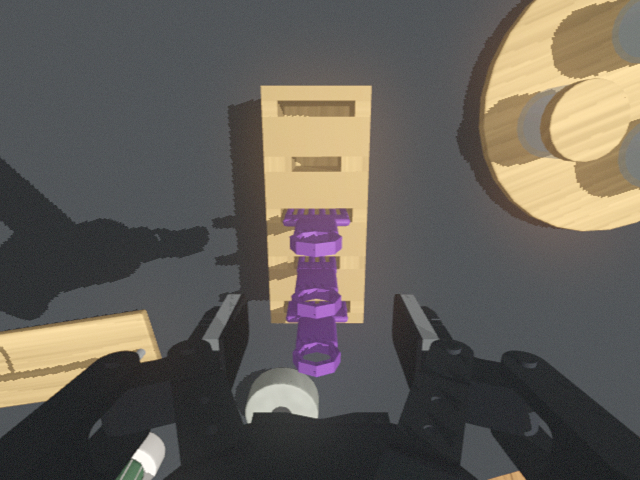

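Three combs are in. Next is the slim comb at y = -76.

```bash
python3 -m handwheel '[[0.06,[0,-0.02,0.008],[0,0,0]],[0.06,[0,-0.036,0.0144],[0,0,0]],[0.06,[0,-0.036,0.0144],[0,0,0]],[0.06,[0,-0.036,0.0144],[0,0,0]],[0.06,[0,-0.036,0.0144],[0,0,0]],[0.06,[0,-0.036,0.0144],[0,0,0]],[0.06,[0,-0.036,0.0144],[0,0,0]],[0.06,[0,-0.036,0.0144],[0,0,0]],[0.06,[0,-0.036,0.0144],[0,0,0]],[0.06,[0,-0.036,0.0144],[0,0,0]]]' 50
python3 -m handwheel '[[0.06,[0,-0.036,0.0144],[0,0,0]],[0.06,[0,-0.036,0.0144],[0,0,0]],[0.06,[0,-0.036,0.0144],[0,0,0]],[0.06,[0,-0.03,0.012],[0,0,0]],[0.06,[0,-0.017,0.007],[-4.7,0,0]],[0.06,[0,0,0],[-4.7,0,0]],[0.06,[0,0,0],[0,0,0]],[0.06,[0,0,0],[0,0,0]]]' 50
python3 - <<'E'
from h import *
S=np.load('stand.npy')
goto(W(S,(-.027,-.076,.262)),np.pi/2+S[2])
im=save('wrist','w39.png')
E
```

```text
t: 39.9
tool_pos: [0.4966, -0.1148, 0.2561]
tool_rot: [0.281, 1.557, -0.279]
contact_force: [1.0, 0.5, 0.6]
opening: 0.0598
t: 40.57
tool_pos: [0.5015, -0.2799, 0.2561]
tool_rot: [0.155, 1.569, -0.151]
contact_force: [0.2, -0.3, 0.6]
opening: 0.0601
t 40.57 pos [ 0.5015 -0.2799  0.2561] shift mm [-5.9  0.2  1.9] turn [-0.14 -0.21 -0.12] F [ 0.2 -0.3  0.6] open 60.1
```

View pics/w39.png

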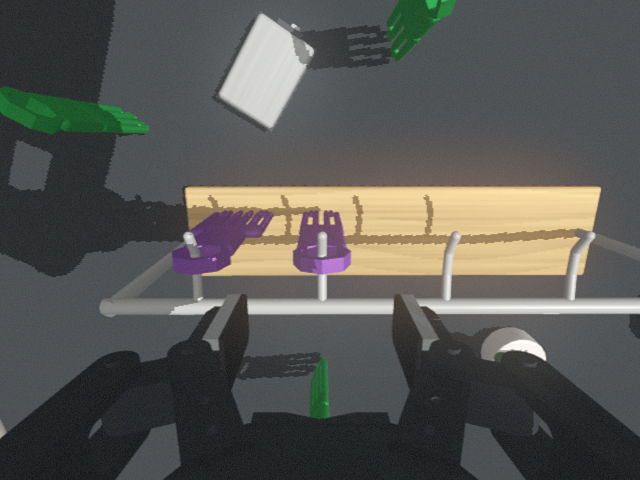

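Comb 2 is centred at column 322. I'll descend.

```bash
python3 -m handwheel '[[0.06,[0.013,0.001,0.001],[0,0,0]],[0.06,[0.014,0,0],[0,0,0]],[0.06,[0.014,0,0],[0,0,0]],[0.06,[0.014,0,0],[0,0,0]],[0.06,[0.014,0,0],[0,0,0]],[0.06,[0.014,0,0],[0,0,0]],[0.055,[0.014,0,0],[0,0,0]],[0.055,[0.014,0,0],[0,0,0]],[0.05,[0.005,0,0],[0,0,0]],[0.05,[0,0,0],[0,0,0]]]' 50
python3 - <<'E'
from h import *
S=np.load('stand.npy')
goto(W(S,(-.027,-.076,.135)),np.pi/2+S[2])
E
```

```text
t: 41.45
tool_pos: [0.5023, -0.2787, 0.1396]
tool_rot: [0.153, 1.57, -0.149]
contact_force: [0.4, 0.5, -0.5]
opening: 0.05
t 41.45 pos [ 0.5023 -0.2787  0.1396] shift mm [ 4.6 -1.2  1.4] turn [-0.   -0.24 -0.13] F [ 0.4  0.5 -0.5] open 50.0
```

```bash
python3 -m handwheel '[[0.05,[0.004,-0.001,0.001],[0,0,0]],[0.05,[0,0,0],[0,0,0]],[0.05,[0,0,0],[0,0,0]]]' 50
python3 -m handwheel '[[0.04,[0,0,0],[0,0,0]],[0.035,[0,0,0],[0,0,0]],[0.02,[0,0,0],[0,0,0]],[0.02,[0,0,0],[0,0,0]],[0.02,[0,0,0],[0,0,0]]]' 50
python3 -m handwheel '[[0.02,[-0.005,0,0],[0,0,0]],[0.02,[-0.005,0,0],[0,0,0]],[0.02,[-0.005,0,0],[0,0,0]],[0.02,[0,0,0],[0,0,0]],[0.02,[0,0,0],[0,0,0]]]' 50
python3 - <<'E'
from h import *
save('wrist','w40.png')
E
```

```text
t: 41.7
tool_pos: [0.5045, -0.281, 0.1388]
tool_rot: [0.151, 1.565, -0.151]
contact_force: [-0.6, -0.8, 0.2]
opening: 0.0499
t: 42.12
tool_pos: [0.5045, -0.2807, 0.139]
tool_rot: [0.151, 1.565, -0.151]
contact_force: [-0.8, 1.6, 4.0]
opening: 0.0328
t: 42.53
tool_pos: [0.5042, -0.2808, 0.1535]
tool_rot: [0.151, 1.566, -0.151]
contact_force: [-0.5, 0.6, -1.3]
opening: 0.0331
```

View pics/w40.png

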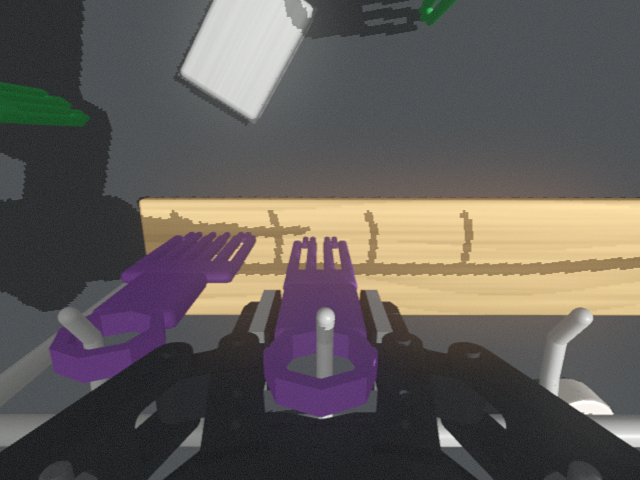

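```bash
python3 - <<'E'
from h import *
print(on('scene',213,279,2,0),on('side',392,210,2,0), on('scene',146,350,2,0),on('side',403,160,2,0))
E
python3 -m handwheel '[[0.02,[-0.001,0,-0.006],[0,0,0]],[0.02,[0,0,-0.008],[0,0,0]],[0.02,[0,0,-0.01],[0,0,0]],[0.02,[0,0,-0.012],[0,0,0]],[0.02,[0,0,-0.012],[0,0,0]],[0.02,[-0.01,0,0],[0,0,0]],[0.02,[-0.03,0,0],[0,0,0]],[0.02,[-0.03,0,0],[0,0,0]],[0.02,[-0.03,0,0],[0,0,0]],[0.02,[-0.03,0,0],[0,0,0]]]' 50
python3 -m handwheel '[[0.02,[-0.02,0,0],[0,0,0]],[0.02,[0,0,0],[0,0,0]],[0.02,[0,0,0],[0,0,0]]]'
python3 - <<'E'
from h import *
B=[.4858,.255,-.356]
goto(W(B,(-.044,0,.30)),np.pi/2+B[2])
save('wrist','w41.png')
E
```

```text
[ 3.45139958e-01 -1.82262078e-01  1.11022302e-16] [ 0.35254001 -0.18448955  0.        ] [ 3.76297108e-01 -4.51335775e-01 -1.11022302e-16] [ 0.37031853 -0.44270601  0.        ]
t: 43.42
tool_pos: [0.4568, -0.2714, 0.2863]
tool_rot: [0.151, 1.565, -0.151]
contact_force: [0.9, -0.6, -0.4]
opening: 0.033
t: 43.67
tool_pos: [0.4575, -0.2719, 0.3063]
tool_rot: [0.15, 1.563, -0.152]
contact_force: [0.2, -0.1, -1.1]
opening: 0.0328
t 43.67 pos [ 0.4575 -0.2719  0.3063] shift mm [   5.3  529.8 -116.3] turn [9.39 0.16 0.06] F [ 0.2 -0.1 -1.1] open 32.8
```

View pics/w41.png

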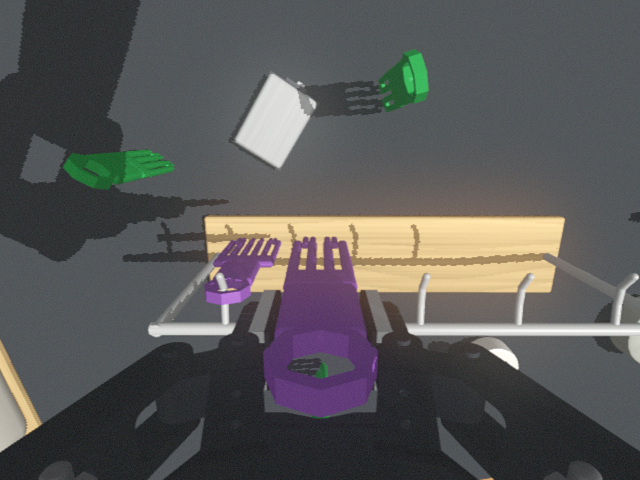

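```bash
python3 -m handwheel '[[0.02,[0,0.02,-0.003],[0,0,0]],[0.02,[0,0.036,-0.0078],[0,0,0]],[0.02,[0,0.036,-0.0078],[0,0,0]],[0.02,[0,0.036,-0.0078],[0,0,0]],[0.02,[0,0.036,-0.0078],[0,0,0]],[0.02,[0,0.036,-0.0078],[0,0,0]],[0.02,[0,0.036,-0.0078],[0,0,0]],[0.02,[0,0.036,-0.0078],[0,0,0]],[0.02,[0,0.036,-0.0078],[0,0,0]],[0.02,[0,0.036,-0.0078],[0,0,0]]]' 50
python3 -m handwheel '[[0.02,[0,0.036,-0.0078],[0,0,0]],[0.02,[0,0.036,-0.0078],[0,0,0]],[0.02,[0,0.036,-0.0078],[0,0,0]],[0.02,[0,0.036,-0.0078],[0,0,0]],[0.02,[0,0.036,-0.0078],[0,0,0]],[0.02,[0,0.007,-0.003],[4.7,0,0]],[0.02,[0,0,0],[4.7,0,0]],[0.02,[0,0,0],[0,0,0]],[0.02,[0,0,0],[0,0,0]]]'
python3 - <<'E'
from h import *
B=[.4858,.255,-.356]
goto(W(B,(-.044,0,.20)),np.pi/2+B[2])
im=save('wrist','w42.png')[:,:,::-1]
E
```

```text
t: 44.55
tool_pos: [0.4495, 0.0819, 0.3019]
tool_rot: [0.151, 1.57, -0.151]
contact_force: [1.0, -0.9, -0.3]
opening: 0.0332
t: 45.3
tool_pos: [0.4445, 0.2715, 0.3024]
tool_rot: [0.277, 1.557, -0.279]
contact_force: [-0.4, 0.2, -0.2]
opening: 0.0334
t 45.3 pos [0.4445 0.2715 0.3024] shift mm [102.4  -0.9   0.8] turn [ 0.13 -0.19  0.11] F [-0.4  0.2 -0.2] open 33.4
```

View pics/w42.png

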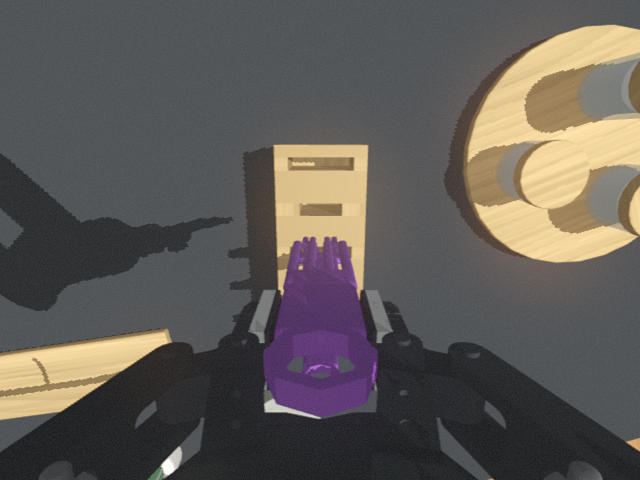

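```bash
python3 -m handwheel '[[0.02,[0.01,0.0005,-0.001],[0,0,0]],[0.02,[0.015,0,0],[0,0,0]],[0.02,[0.015,0,0],[0,0,0]],[0.02,[0.015,0,0],[0,0,0]],[0.02,[0.015,0,0],[0,0,0]],[0.02,[0.015,0,0],[0,0,0]],[0.02,[0.013,0,0],[0,0,0]],[0.02,[0,0,0],[0,0,0]],[0.02,[0,0,0],[0,0,0]],[0.02,[0,0,0],[0,0,0]]]' 50
python3 - <<'E'
from h import *
B=[.4858,.255,-.356]
goto(W(B,(-.044,0,.18)),np.pi/2+B[2])
im=save('wrist','w43.png')[:,:,::-1]
cv2.imwrite('pics/z43.png',cv2.resize(im[180:300,240:400],(800,600),interpolation=cv2.INTER_CUBIC))
E
```

```text
t: 46.18
tool_pos: [0.4449, 0.2726, 0.2072]
tool_rot: [0.28, 1.553, -0.278]
contact_force: [0.2, 0.1, -0.0]
opening: 0.0331
t 46.18 pos [0.4449 0.2726 0.2072] shift mm [27.2 -2.2  0.5] turn [-0.01 -0.01 -0.07] F [ 0.2  0.1 -0. ] open 33.1
```

View pics/z43.png

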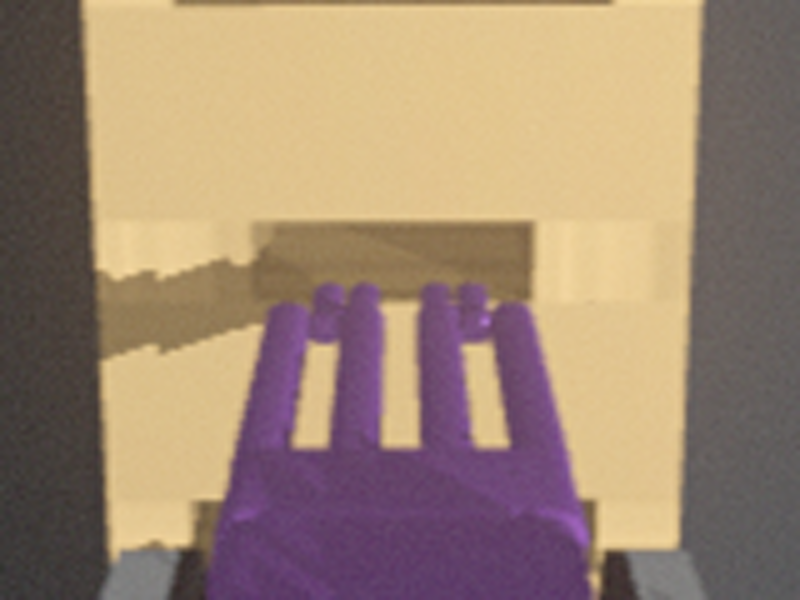

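```bash
python3 -m handwheel '[[0.02,[0.005,-0.0008,0.0005],[0,0,0]],[0.02,[0.005,-0.0007,0.0005],[0,0,0]],[0.02,[0.005,0,0],[0,0,0]],[0.02,[0.005,0,0],[0,0,0]],[0.02,[0,0,0],[0,0,0]],[0.02,[0,0,0],[0,0,0]]]' 50
python3 - <<'E'
from h import *
im=save('wrist','w44.png')[:,:,::-1]
cv2.imwrite('pics/z44.png',cv2.resize(im[180:300,240:400],(800,600),interpolation=cv2.INTER_CUBIC))
E
```

```text
t: 46.73
tool_pos: [0.4445, 0.2707, 0.1857]
tool_rot: [0.279, 1.555, -0.279]
contact_force: [-0.2, -0.3, -0.7]
opening: 0.0325
```

View pics/z44.png

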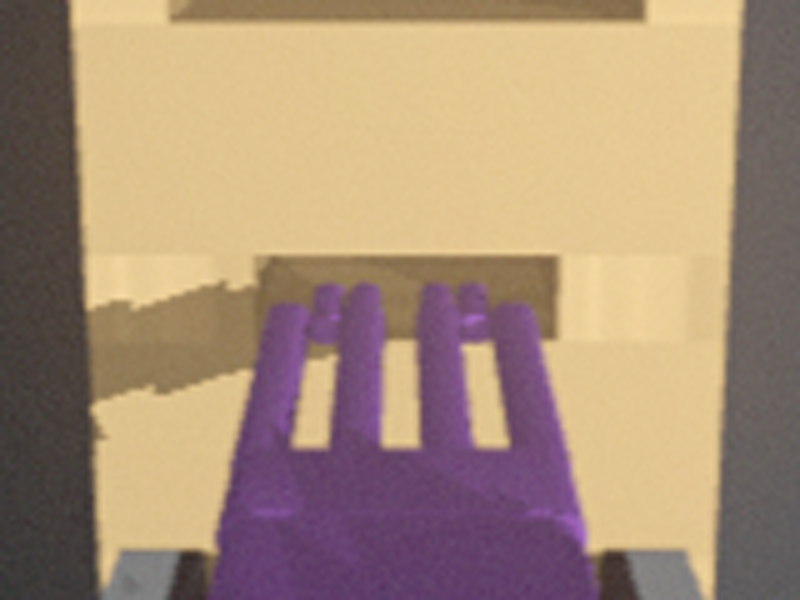

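```bash
python3 -m handwheel '[[0.02,[0.004,0.0006,0.0007],[0,0,0]],[0.02,[0.004,0,0],[0,0,0]],[0.02,[0.004,0,0],[0,0,0]],[0.02,[0.002,0,0],[0,0,0]],[0.02,[0,0,0],[0,0,0]],[0.02,[0,0,0],[0,0,0]]]' 50
python3 - <<'E'
from h import *
im=save('wrist','w45.png')[:,:,::-1]
cv2.imwrite('pics/z45.png',cv2.resize(im[180:300,240:400],(800,600),interpolation=cv2.INTER_CUBIC))
E
```

```text
t: 47.28
tool_pos: [0.4456, 0.2711, 0.1722]
tool_rot: [0.28, 1.554, -0.279]
contact_force: [0.5, 0.3, -1.5]
opening: 0.0336
```

View pics/z45.png

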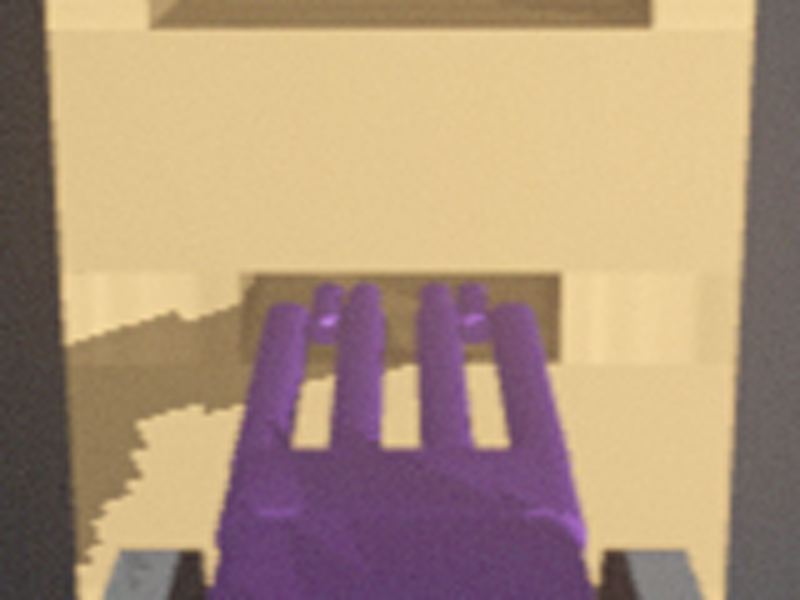

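The tips are in and central, with no force.

```bash
python3 -m handwheel '[[0.02,[0.004,0,0],[0,0,0]],[0.02,[0.004,0,0],[0,0,0]],[0.02,[0.004,0,0],[0,0,0]],[0.02,[0.004,0,0],[0,0,0]],[0.02,[0,0,0],[0,0,0]]]' 50
python3 -m handwheel '[[0.02,[0.004,0,0],[0,0,0]],[0.02,[0.004,0,0],[0,0,0]],[0.02,[0.004,0,0],[0,0,0]],[0.02,[0.004,0,0],[0,0,0]],[0.02,[0,0,0],[0,0,0]]]' 50
python3 -m handwheel '[[0.02,[0.004,0,0],[0,0,0]],[0.02,[0.004,0,0],[0,0,0]],[0.02,[0.004,0,0],[0,0,0]],[0.02,[0.004,0,0],[0,0,0]],[0.02,[0.002,0,0],[0,0,0]],[0.02,[0,0,0],[0,0,0]],[0.02,[0,0,0],[0,0,0]]]' 50
```

```text
t: 47.75
tool_pos: [0.445, 0.2709, 0.155]
tool_rot: [0.279, 1.555, -0.28]
contact_force: [-0.2, 1.1, -0.6]
opening: 0.0333
t: 48.17
tool_pos: [0.445, 0.2709, 0.1392]
tool_rot: [0.279, 1.555, -0.28]
contact_force: [-0.2, -0.3, -1.1]
opening: 0.0331
t: 48.75
tool_pos: [0.4456, 0.2712, 0.1223]
tool_rot: [0.28, 1.554, -0.279]
contact_force: [-0.6, 0.5, -0.1]
opening: 0.0331
```

```bash
python3 -m handwheel '[[0.02,[0.002,0,0],[0,0,0]],[0.02,[0.002,0,0],[0,0,0]],[0.02,[0,0,0],[0,0,0]]]' 50
python3 -m handwheel '[[0.02,[0.002,0,0],[0,0,0]],[0.02,[0,0,0],[0,0,0]]]' 50
```

```text
t: 49.0
tool_pos: [0.4455, 0.2712, 0.1181]
tool_rot: [0.28, 1.554, -0.279]
contact_force: [0.1, -0.2, -0.4]
opening: 0.0331
t: 49.17
tool_pos: [0.4461, 0.2714, 0.1172]
tool_rot: [0.28, 1.553, -0.279]
contact_force: [-0.1, -1.3, 3.8]
opening: 0.0331
```

```bash
python3 -m handwheel '[[0.02,[0.001,0,0],[0,0,0]],[0.045,[0,0,0],[0,0,0]],[0.05,[0,0,0],[0,0,0]],[0.06,[0,0,0],[0,0,0]],[0.06,[0,0,0],[0,0,0]]]' 50
python3 -m handwheel '[[0.06,[-0.01,0,0],[0,0,0]],[0.06,[-0.015,0,0],[0,0,0]],[0.06,[-0.02,0,0],[0,0,0]],[0.06,[-0.025,0,0],[0,0,0]],[0.06,[-0.025,0,0],[0,0,0]],[0.06,[-0.025,0,0],[0,0,0]],[0.06,[-0.025,0,0],[0,0,0]],[0.06,[0,0,0],[0,0,0]],[0.06,[0,0,0],[0,0,0]]]' 50
python3 - <<'E'
from h import *
S=np.load('stand.npy')
goto(W(S,(-.027,-.152,.262)),np.pi/2+S[2])
im=save('wrist','w46.png')
im=save('side','s46.png')[:,:,::-1]
cv2.imwrite('pics/zs46.png',cv2.resize(im[200:360,220:380],(600,600),interpolation=cv2.INTER_CUBIC))
E
```

```text
t: 49.58
tool_pos: [0.4454, 0.2712, 0.1151]
tool_rot: [0.28, 1.554, -0.279]
contact_force: [0.2, -0.6, 0.2]
opening: 0.0598
t: 50.33
tool_pos: [0.4467, 0.2715, 0.2632]
tool_rot: [0.282, 1.55, -0.277]
contact_force: [0.1, 0.6, -0.1]
opening: 0.0595
t 50.33 pos [0.4467 0.2715 0.2632] shift mm [-3.000e-01 -5.723e+02  2.578e+02] turn [-9.4   0.16 -0.2 ] F [ 0.1  0.6 -0.1] open 59.5
```

View pics/w46.png

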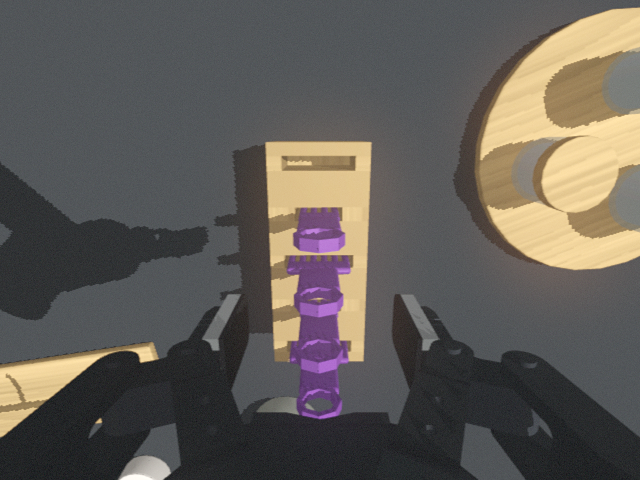

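View pics/zs46.png

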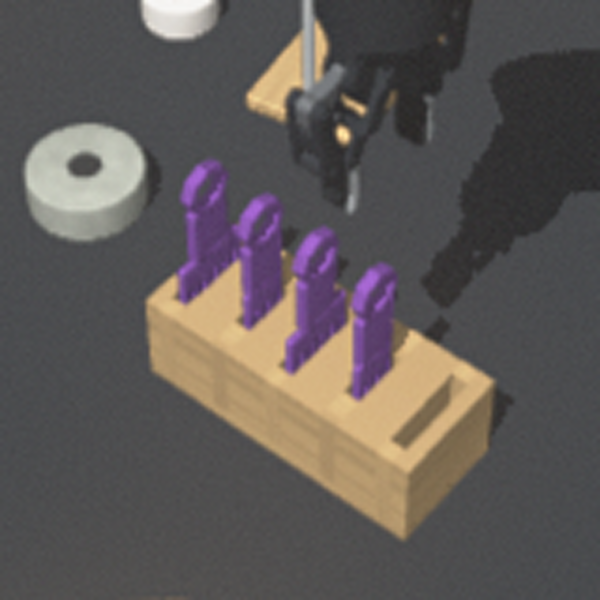

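Four combs stand in a row. Now the last wide comb at y = -152.

```bash
python3 -m handwheel '[[0.06,[0,-0.02,0.009],[0,0,0]],[0.06,[0,-0.036,0.0162],[0,0,0]],[0.06,[0,-0.036,0.0162],[0,0,0]],[0.06,[0,-0.036,0.0162],[0,0,0]],[0.06,[0,-0.036,0.0162],[0,0,0]],[0.06,[0,-0.036,0.0162],[0,0,0]],[0.06,[0,-0.036,0.0162],[0,0,0]],[0.06,[0,-0.036,0.0162],[0,0,0]],[0.06,[0,-0.036,0.0162],[0,0,0]],[0.06,[0,-0.036,0.0162],[0,0,0]]]' 50
python3 -m handwheel '[[0.06,[0,-0.036,0.0162],[0,0,0]],[0.06,[0,-0.036,0.0162],[0,0,0]],[0.06,[0,-0.036,0.0162],[0,0,0]],[0.06,[0,-0.036,0.0162],[0,0,0]],[0.06,[0,-0.036,0.0162],[0,0,0]],[0.06,[0,-0.032,0.0142],[0,0,0]],[0.06,[0,-0.016,0.007],[-4.7,0,0]],[0.06,[0,0,0],[-4.7,0,0]],[0.06,[0,0,0],[0,0,0]],[0.06,[0,0,0],[0,0,0]]]' 50
python3 - <<'E'
from h import *
S=np.load('stand.npy')
goto(W(S,(-.027,-.152,.262)),np.pi/2+S[2])
im=save('wrist','w47.png')
E
```

```text
t: 51.27
tool_pos: [0.4698, -0.1069, 0.2582]
tool_rot: [0.281, 1.556, -0.279]
contact_force: [1.2, 0.4, 1.2]
opening: 0.0602
t: 52.1
tool_pos: [0.4867, -0.3541, 0.258]
tool_rot: [0.155, 1.569, -0.15]
contact_force: [-0.2, 0.7, 0.1]
opening: 0.0603
t 52.1 pos [ 0.4867 -0.3541  0.258 ] shift mm [-4.  -0.1  2.3] turn [-0.14 -0.21 -0.15] F [-0.2  0.7  0.1] open 60.3
```

View pics/w47.png

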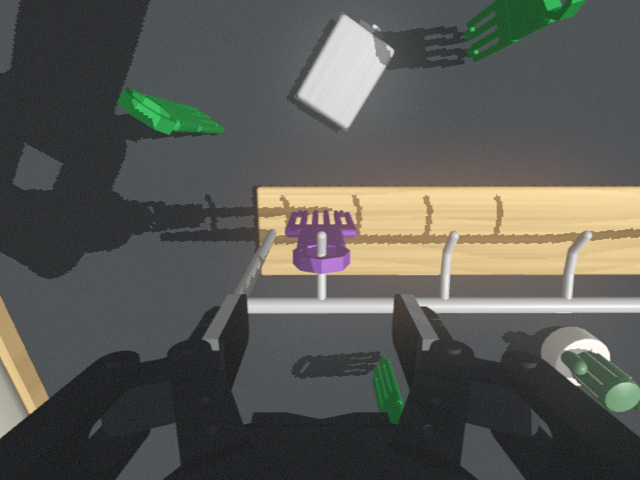

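```bash
python3 -m handwheel '[[0.06,[0.013,0.0005,0.001],[0,0,0]],[0.06,[0.014,0,0],[0,0,0]],[0.06,[0.014,0,0],[0,0,0]],[0.06,[0.014,0,0],[0,0,0]],[0.06,[0.014,0,0],[0,0,0]],[0.06,[0.014,0,0],[0,0,0]],[0.055,[0.014,0,0],[0,0,0]],[0.055,[0.014,0,0],[0,0,0]],[0.05,[0.007,0,0],[0,0,0]],[0.05,[0,0,0],[0,0,0]]]' 50
python3 - <<'E'
from h import *
S=np.load('stand.npy')
goto(W(S,(-.027,-.152,.135)),np.pi/2+S[2])
E
```

```text
t: 52.98
tool_pos: [0.4872, -0.3532, 0.139]
tool_rot: [0.154, 1.57, -0.148]
contact_force: [0.1, -1.1, 0.2]
opening: 0.05
t 52.98 pos [ 0.4872 -0.3532  0.139 ] shift mm [ 4.  -1.1  2. ] turn [-0.01 -0.26 -0.17] F [ 0.1 -1.1  0.2] open 50.0
```

```bash
python3 -m handwheel '[[0.05,[0.005,-0.001,0.001],[0,0,0]],[0.05,[0,0,0],[0,0,0]],[0.05,[0,0,0],[0,0,0]]]' 50
python3 -m handwheel '[[0.04,[0,0,0],[0,0,0]],[0.035,[0,0,0],[0,0,0]],[0.02,[0,0,0],[0,0,0]],[0.02,[0,0,0],[0,0,0]],[0.02,[0,0,0],[0,0,0]]]' 50
python3 -m handwheel '[[0.02,[-0.005,0,0],[0,0,0]],[0.02,[-0.005,0,0],[0,0,0]],[0.02,[-0.005,0,0],[0,0,0]],[0.02,[0,0,0],[0,0,0]],[0.02,[0,0,0],[0,0,0]]]' 50
python3 - <<'E'
from h import *
save('wrist','w48.png')
E
```

```text
t: 53.23
tool_pos: [0.4894, -0.3558, 0.1377]
tool_rot: [0.151, 1.565, -0.151]
contact_force: [-0.4, -0.1, -0.9]
opening: 0.0502
t: 53.65
tool_pos: [0.4896, -0.3551, 0.1379]
tool_rot: [0.151, 1.565, -0.15]
contact_force: [0.9, 2.8, 3.7]
opening: 0.0335
t: 54.07
tool_pos: [0.4892, -0.3558, 0.1525]
tool_rot: [0.151, 1.566, -0.151]
contact_force: [-0.9, 0.2, -0.7]
opening: 0.0334
```

View pics/w48.png

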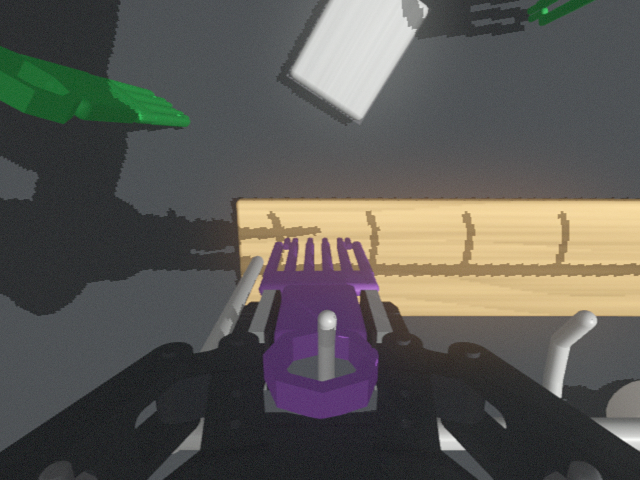

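```bash
python3 -m handwheel '[[0.02,[-0.001,0,-0.006],[0,0,0]],[0.02,[0,0,-0.008],[0,0,0]],[0.02,[0,0,-0.01],[0,0,0]],[0.02,[0,0,-0.012],[0,0,0]],[0.02,[0,0,-0.012],[0,0,0]],[0.02,[-0.01,0,0],[0,0,0]],[0.02,[-0.03,0,0],[0,0,0]],[0.02,[-0.03,0,0],[0,0,0]],[0.02,[-0.03,0,0],[0,0,0]],[0.02,[-0.03,0,0],[0,0,0]]]' 50
python3 -m handwheel '[[0.02,[-0.02,0,0],[0,0,0]],[0.02,[0,0,0],[0,0,0]],[0.02,[0,0,0],[0,0,0]]]'
python3 - <<'E'
from h import *
B=[.4858,.255,-.356]
goto(W(B,(-.090,0,.30)),np.pi/2+B[2])
save('wrist','w49.png')
save('side','s49.png')
E
```

```text
t: 54.95
tool_pos: [0.4418, -0.3462, 0.2852]
tool_rot: [0.151, 1.566, -0.151]
contact_force: [0.4, -0.7, -0.8]
opening: 0.033
t: 55.2
tool_pos: [0.4425, -0.3468, 0.3053]
tool_rot: [0.149, 1.563, -0.152]
contact_force: [-0.1, 0.5, -1.2]
opening: 0.0331
t 55.2 pos [ 0.4425 -0.3468  0.3053] shift mm [   3.9  613.7 -161.2] turn [9.39 0.16 0.08] F [-0.1  0.5 -1.2] open 33.1
```

View pics/w49.png

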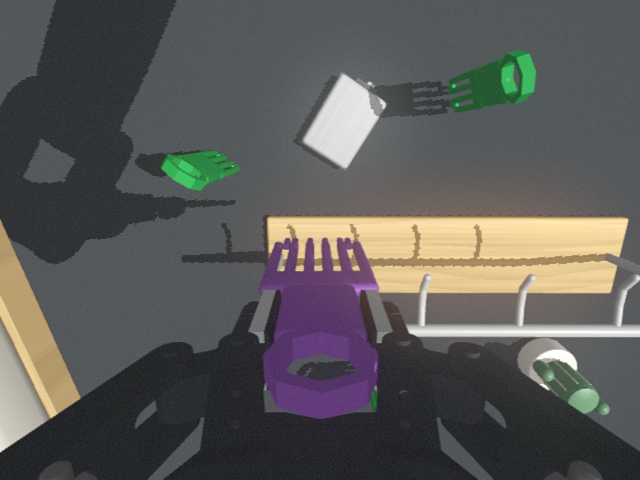

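View pics/s49.png

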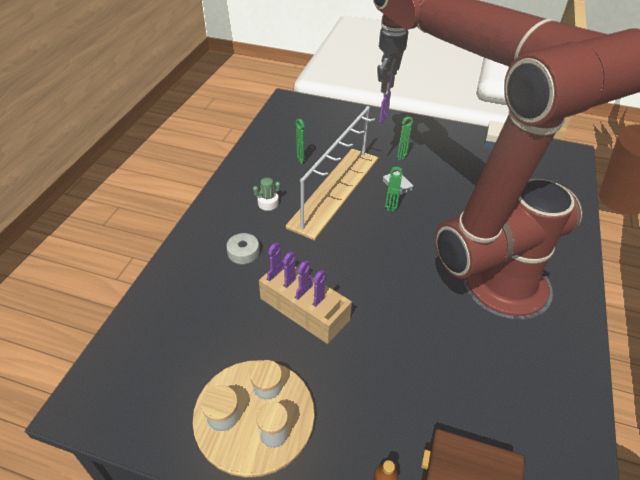

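```bash
python3 -m handwheel '[[0.02,[0,0.02,-0.003],[0,0,0]],[0.02,[0,0.036,-0.0095],[0,0,0]],[0.02,[0,0.036,-0.0095],[0,0,0]],[0.02,[0,0.036,-0.0095],[0,0,0]],[0.02,[0,0.036,-0.0095],[0,0,0]],[0.02,[0,0.036,-0.0095],[0,0,0]],[0.02,[0,0.036,-0.0095],[0,0,0]],[0.02,[0,0.036,-0.0095],[0,0,0]],[0.02,[0,0.036,-0.0095],[0,0,0]],[0.02,[0,0.036,-0.0095],[0,0,0]]]' 50
python3 -m handwheel '[[0.02,[0,0.036,-0.0095],[0,0,0]],[0.02,[0,0.036,-0.0095],[0,0,0]],[0.02,[0,0.036,-0.0095],[0,0,0]],[0.02,[0,0.036,-0.0095],[0,0,0]],[0.02,[0,0.036,-0.0095],[0,0,0]],[0.02,[0,0.036,-0.0095],[0,0,0]],[0.02,[0,0.036,-0.0095],[0,0,0]],[0.02,[0,0.018,-0.005],[0,0,0]],[0.02,[0,0,0],[4.7,0,0]],[0.02,[0,0,0],[4.7,0,0]]]'
python3 -m handwheel '[[0.02,[0,0,0],[0,0,0]],[0.02,[0,0,0],[0,0,0]]]'
python3 - <<'E'
from h import *
B=[.4858,.255,-.356]
goto(W(B,(-.090,0,.20)),np.pi/2+B[2])
im=save('wrist','w50.png')[:,:,::-1]
E
```

```text
t: 56.13
tool_pos: [0.4195, 0.01, 0.301]
tool_rot: [0.152, 1.57, -0.15]
contact_force: [0.4, 0.7, -0.9]
opening: 0.0335
t: 56.97
tool_pos: [0.4008, 0.2879, 0.3007]
tool_rot: [0.278, 1.557, -0.282]
contact_force: [0.9, -0.4, -0.6]
opening: 0.0329
t: 57.13
tool_pos: [0.4015, 0.2867, 0.3016]
tool_rot: [0.277, 1.556, -0.279]
contact_force: [-0.6, -0.7, -0.0]
opening: 0.0329
t 57.13 pos [0.4015 0.2867 0.3016] shift mm [ 1.016e+02 -1.000e-01  4.000e-01] turn [ 0.12 -0.18  0.11] F [-0.6 -0.7 -0. ] open 32.9
```

View pics/w50.png

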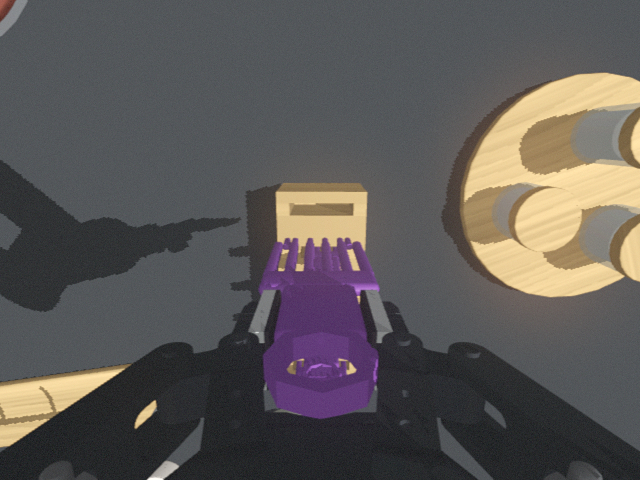

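Wide slot 1's mouth is at (321,209) with the tips at (320,240). I'll descend.

```bash
python3 -m handwheel '[[0.02,[0.01,0.0005,-0.001],[0,0,0]],[0.02,[0.015,0,0],[0,0,0]],[0.02,[0.015,0,0],[0,0,0]],[0.02,[0.015,0,0],[0,0,0]],[0.02,[0.015,0,0],[0,0,0]],[0.02,[0.015,0,0],[0,0,0]],[0.02,[0.013,0,0],[0,0,0]],[0.02,[0,0,0],[0,0,0]],[0.02,[0,0,0],[0,0,0]],[0.02,[0,0,0],[0,0,0]]]' 50
python3 - <<'E'
from h import *
B=[.4858,.255,-.356]
goto(W(B,(-.09,0,.18)),np.pi/2+B[2])
im=save('wrist','w51.png')[:,:,::-1]
cv2.imwrite('pics/z51.png',cv2.resize(im[180:300,240:400],(800,600),interpolation=cv2.INTER_CUBIC))
E
```

```text
t: 58.02
tool_pos: [0.4017, 0.2879, 0.2062]
tool_rot: [0.28, 1.553, -0.278]
contact_force: [1.1, 1.0, -0.8]
opening: 0.033
t 58.02 pos [0.4017 0.2879 0.2062] shift mm [26.2 -1.5  0.3] turn [-0.   -0.01 -0.07] F [ 1.1  1.  -0.8] open 33.0
```

View pics/z51.png

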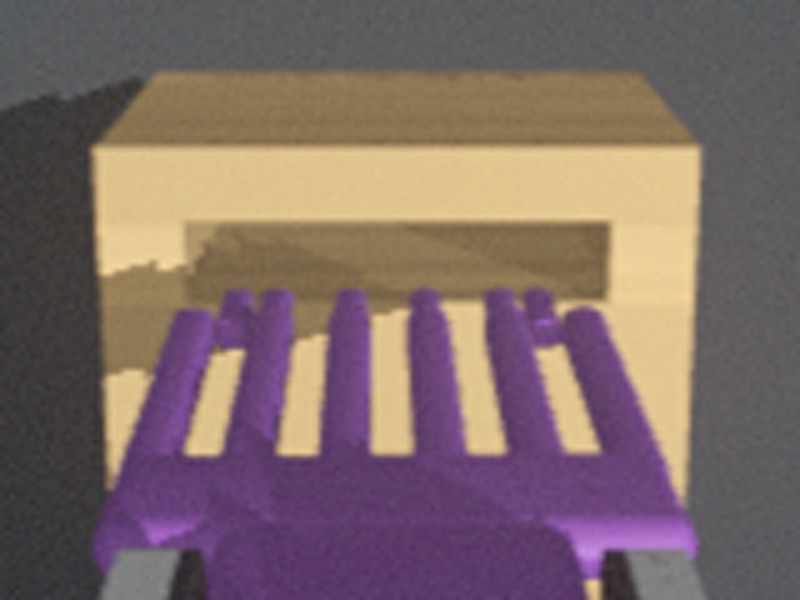

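```bash
python3 -m handwheel '[[0.02,[0.005,0.0005,0],[0,0,0]],[0.02,[0.005,0.0005,0],[0,0,0]],[0.02,[0.005,0,0],[0,0,0]],[0.02,[0.005,0,0],[0,0,0]],[0.02,[0,0,0],[0,0,0]],[0.02,[0,0,0],[0,0,0]]]' 50
python3 - <<'E'
from h import *
im=save('wrist','w52.png')[:,:,::-1]
cv2.imwrite('pics/z52.png',cv2.resize(im[180:300,240:400],(800,600),interpolation=cv2.INTER_CUBIC))
E
```

```text
t: 58.57
tool_pos: [0.4013, 0.2886, 0.1848]
tool_rot: [0.279, 1.555, -0.28]
contact_force: [0.3, 0.8, -0.0]
opening: 0.033
```

View pics/z52.png

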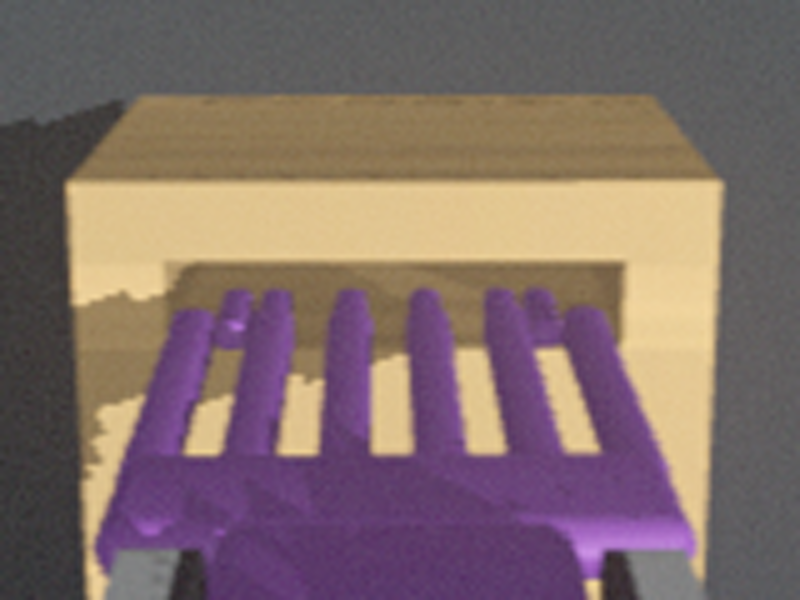

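```bash
python3 -m handwheel '[[0.02,[0.004,0.0005,0.0008],[0,0,0]],[0.02,[0.004,0,0],[0,0,0]],[0.02,[0.004,0,0],[0,0,0]],[0.02,[0.002,0,0],[0,0,0]],[0.02,[0,0,0],[0,0,0]],[0.02,[0,0,0],[0,0,0]]]' 50
python3 - <<'E'
from h import *
im=save('wrist','w53.png')[:,:,::-1]
cv2.imwrite('pics/z53.png',cv2.resize(im[180:300,240:400],(800,600),interpolation=cv2.INTER_CUBIC))
E
```

```text
t: 59.12
tool_pos: [0.4025, 0.2889, 0.1712]
tool_rot: [0.28, 1.554, -0.279]
contact_force: [0.4, 0.0, -0.4]
opening: 0.0331
```

View pics/z53.png

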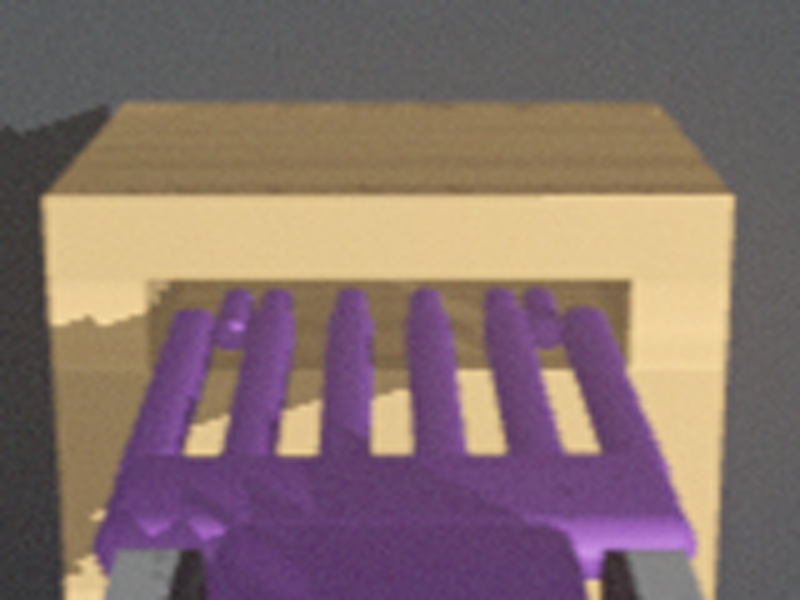

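The tips are in the last slot and free of force. I'll continue to the floor.

```bash
python3 -m handwheel '[[0.02,[0.004,0,0],[0,0,0]],[0.02,[0.004,0,0],[0,0,0]],[0.02,[0.004,0,0],[0,0,0]],[0.02,[0.004,0,0],[0,0,0]],[0.02,[0,0,0],[0,0,0]]]' 50
python3 -m handwheel '[[0.02,[0.004,0,0],[0,0,0]],[0.02,[0.004,0,0],[0,0,0]],[0.02,[0.004,0,0],[0,0,0]],[0.02,[0.004,0,0],[0,0,0]],[0.02,[0,0,0],[0,0,0]]]' 50
python3 -m handwheel '[[0.02,[0.004,0,0],[0,0,0]],[0.02,[0.004,0,0],[0,0,0]],[0.02,[0.004,0,0],[0,0,0]],[0.02,[0.004,0,0],[0,0,0]],[0.02,[0.002,0,0],[0,0,0]],[0.02,[0,0,0],[0,0,0]],[0.02,[0,0,0],[0,0,0]]]' 50
```

```text
t: 59.58
tool_pos: [0.4019, 0.2886, 0.1541]
tool_rot: [0.279, 1.555, -0.28]
contact_force: [0.1, -0.7, -0.9]
opening: 0.0328
t: 60.0
tool_pos: [0.4019, 0.2887, 0.1383]
tool_rot: [0.279, 1.555, -0.28]
contact_force: [-0.2, 1.5, -1.0]
opening: 0.0329
t: 60.58
tool_pos: [0.4025, 0.289, 0.1214]
tool_rot: [0.28, 1.554, -0.279]
contact_force: [0.2, -0.1, -0.2]
opening: 0.0333
```

```bash
python3 -m handwheel '[[0.02,[0.002,0,0],[0,0,0]],[0.02,[0.002,0,0],[0,0,0]],[0.02,[0,0,0],[0,0,0]]]' 50
python3 -m handwheel '[[0.02,[0.002,0,0],[0,0,0]],[0.02,[0,0,0],[0,0,0]]]' 50
```

```text
t: 60.83
tool_pos: [0.4024, 0.2889, 0.1172]
tool_rot: [0.28, 1.554, -0.279]
contact_force: [-1.0, 0.3, -0.9]
opening: 0.0333
t: 61.0
tool_pos: [0.403, 0.2891, 0.1167]
tool_rot: [0.28, 1.553, -0.279]
contact_force: [-2.2, -0.7, 4.1]
opening: 0.0335
```

```bash
python3 -m handwheel '[[0.02,[0.001,0,0],[0,0,0]],[0.045,[0,0,0],[0,0,0]],[0.05,[0,0,0],[0,0,0]],[0.06,[0,0,0],[0,0,0]],[0.06,[0,0,0],[0,0,0]]]' 50
python3 -m handwheel '[[0.06,[-0.01,0,0],[0,0,0]],[0.06,[-0.015,0,0],[0,0,0]],[0.06,[-0.02,0,0],[0,0,0]],[0.06,[-0.025,0,0],[0,0,0]],[0.06,[-0.025,0,0],[0,0,0]],[0.06,[-0.025,0,0],[0,0,0]],[0.06,[-0.025,0,0],[0,0,0]],[0.06,[-0.02,0,0],[0,0,0]],[0.06,[-0.02,0,0],[0,0,0]],[0.06,[0,0,0],[0,0,0]]]' 50
python3 -m handwheel '[[0.06,[0,-0.03,0],[0,0,0]],[0.06,[0,-0.035,0],[0,0,0]],[0.06,[0,-0.035,0],[0,0,0]],[0.06,[0,-0.035,0],[0,0,0]],[0.06,[0,-0.03,0],[0,0,0]],[0.06,[0,-0.015,0],[0,0,0]],[0.06,[0,0,0],[0,0,0]]]' 50
python3 - <<'E'
from h import *
for n in('wrist','side','scene'): im=save(n,n+'_end.png')[:,:,::-1]; cv2.imwrite(f'pics/z{n}_end.png',cv2.resize(im[220:350,240:370] if n=='side' else im[130:250,280:400],(600,600),interpolation=cv2.INTER_CUBIC))
E
```

```text
t: 61.42
tool_pos: [0.4023, 0.2889, 0.1142]
tool_rot: [0.28, 1.554, -0.279]
contact_force: [-0.6, -0.2, -0.5]
opening: 0.0595
t: 62.25
tool_pos: [0.4043, 0.2898, 0.3056]
tool_rot: [0.284, 1.546, -0.274]
contact_force: [1.1, -0.0, 1.6]
opening: 0.0602
t: 62.83
tool_pos: [0.3392, 0.1183, 0.299]
tool_rot: [0.283, 1.552, -0.282]
contact_force: [0.2, 0.2, -0.4]
opening: 0.06
```

View pics/zside_end.png

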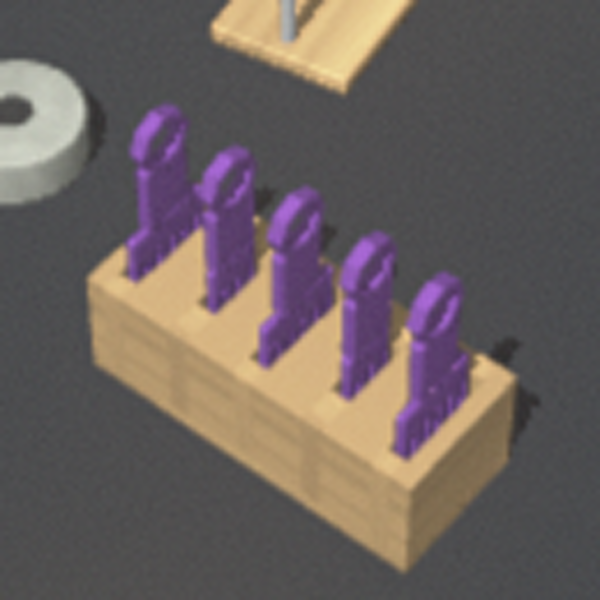

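View pics/scene_end.png

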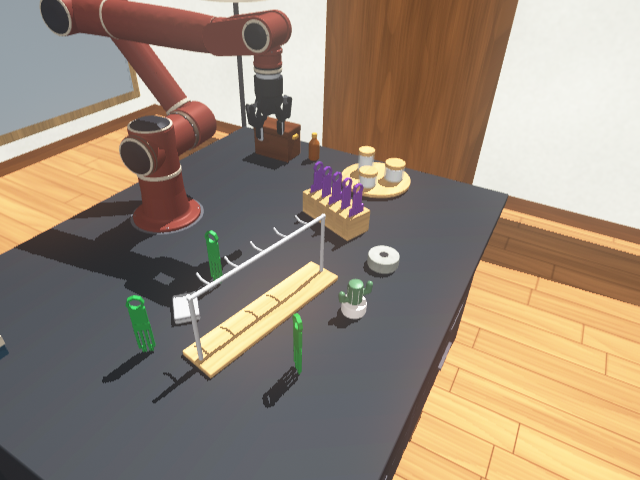

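View pics/zscene_end.png

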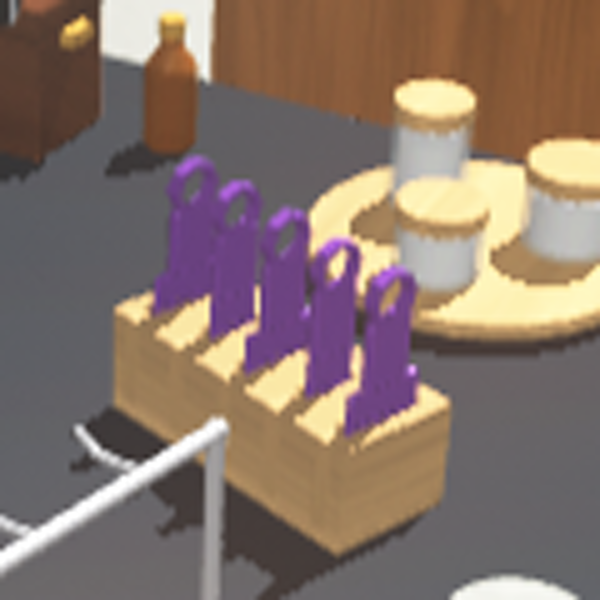

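View pics/side_end.png

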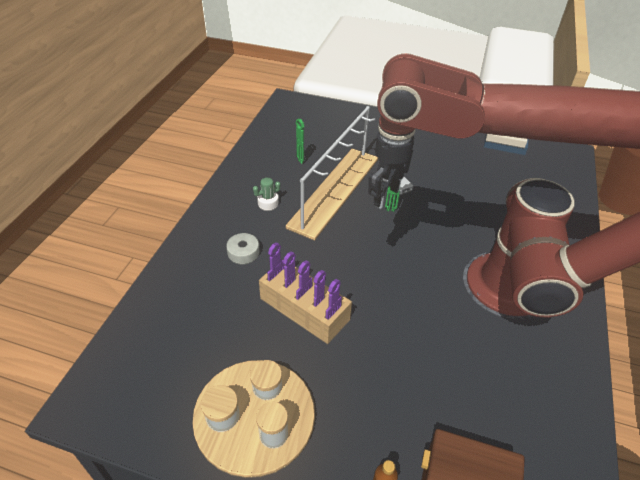

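All five combs stand evenly, fully down in matching slots. The stand is empty, the bystanders are where they were, and the gripper is clear.

```bash
python3 -c "
from station import ctrl
print(ctrl.get_obs()['contact_force']); print(ctrl.finish_job())"
```

```text
[-0.09451248  0.04812403 -0.34639357]
the job is handed in; nothing more can be done
None
```

All five purple combs are off the stand and in the bamboo block: wide ones in the three wide slots, slim ones in the two slim slots. I lowered each until the force rose to about 3–5 N at the expected depth, released it, and handed in at about 63 s.

**Last checks:** The side and scene pictures show the five combs at an even height and the block upright. The stand is empty, and the candleholder, cactus, turntable, pillbox and green look-alikes look as they were. The gripper was holding nothing and reading no contact.

**What went wrong:** The first attempt at the first comb met the block at about 36 N. The comb tilted about 3° in the grip, and the block ended up about 9 mm aside. I can't tell whether my push or the announced knock moved it. I backed off, tilted the tool to straighten the comb, measured the block again and then inserted it with no resistance.

I also re-gripped the second comb because the first hold was too high. I noticed no grip slackening.

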